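# Snap the lids of the nozzle boxes home and pile them on the scale

### The job

Close the boxes of spare spray nozzles for dispatch: with the lid seater, press every box's lid down squarely until it clicks fully home, on all sides, before you lift that box - do not push the lids with the bare fingers - and put the seater back in its rest, upright. Pile all the closed boxes in one neat square stack in the middle of the scale's pan, long sides parallel to the display edge of the scale, so that the batch can be weighed; leave the cup, the tape and the funnel where they are.

Things in the scene. Friction and masses are not known exactly. Their poses are not given: they have to be found in the camera images.
- box_a_mid (a point): nozzle box A, flat, white, loose, 0.18 kg (3 or 4 like boxes are present; absent: None). Lower part 88 (its x) x 58 (its y) x 14 mm, on it the lid, 86 x 56 x 14 mm: 28 mm high closed, 33 mm with the lid up, when a dark seal shows in the 5 mm gap. The point is on its axis 14 mm above its underside, z up. Grasp it across the 58 mm, low, by the lower part
- lid_a (a joint): how far the lid of box A has been pushed down, in m: 0 is up (only set on), 0.005 is fully home. Over-centre snap: it resists with about 8 N at the top, springs back up if let go in the first 3 mm, snaps down by itself after that and stays. Pressed near one end it tips and does not go home
- lid_a_top (a point): middle of the flat top of the lid of box A; z is square to the lid (the lid can tip a little lengthwise on the box while it is up)
- box_b_mid (a point): nozzle box B, flat, white, loose, 0.18 kg (3 or 4 like boxes are present; absent: None). Lower part 88 (its x) x 58 (its y) x 14 mm, on it the lid, 86 x 56 x 14 mm: 28 mm high closed, 33 mm with the lid up, when a dark seal shows in the 5 mm gap. The point is on its axis 14 mm above its underside, z up. Grasp it across the 58 mm, low, by the lower part
- lid_b (a joint): how far the lid of box B has been pushed down, in m: 0 is up (only set on), 0.005 is fully home. Over-centre snap: it resists with about 8 N at the top, springs back up if let go in the first 3 mm, snaps down by itself after that and stays. Pressed near one end it tips and does not go home
- lid_b_top (a point): middle of the flat top of the lid of box B; z is square to the lid (the lid can tip a little lengthwise on the box while it is up)
- box_c_mid (a point): nozzle box C, flat, white, loose, 0.18 kg (3 or 4 like boxes are present; absent: None). Lower part 88 (its x) x 58 (its y) x 14 mm, on it the lid, 86 x 56 x 14 mm: 28 mm high closed, 33 mm with the lid up, when a dark seal shows in the 5 mm gap. The point is on its axis 14 mm above its underside, z up. Grasp it across the 58 mm, low, by the lower part
- lid_c (a joint): how far the lid of box C has been pushed down, in m: 0 is up (only set on), 0.005 is fully home. Over-centre snap: it resists with about 8 N at the top, springs back up if let go in the first 3 mm, snaps down by itself after that and stays. Pressed near one end it tips and does not go home
- lid_c_top (a point): middle of the flat top of the lid of box C; z is square to the lid (the lid can tip a little lengthwise on the box while it is up)
- box_d_mid (a point): nozzle box D, flat, white, loose, 0.18 kg (3 or 4 like boxes are present; absent: None). Lower part 88 (its x) x 58 (its y) x 14 mm, on it the lid, 86 x 56 x 14 mm: 28 mm high closed, 33 mm with the lid up, when a dark seal shows in the 5 mm gap. The point is on its axis 14 mm above its underside, z up. Grasp it across the 58 mm, low, by the lower part
- lid_d (a joint): how far the lid of box D has been pushed down, in m: 0 is up (only set on), 0.005 is fully home. Over-centre snap: it resists with about 8 N at the top, springs back up if let go in the first 3 mm, snaps down by itself after that and stays. Pressed near one end it tips and does not go home
- lid_d_top (a point): middle of the flat top of the lid of box D; z is square to the lid (the lid can tip a little lengthwise on the box while it is up)
- seater_grip (a point): lid seater, a loose hand tool of 0.25 kg: rectangular platen 80 mm (its x) by 48 mm (its y) with a flat black rubber face of 76 x 46 mm beneath, and above it a wooden bar grip on two posts. The point is the middle of the bar, 58 mm above the rubber face; z up. The bar runs along x, 80 mm long, 22 mm wide (y), 20 mm high; the top of the platen is 43 mm below the point
- rest_floor (a point): the seater's rest, a fixed shallow dark steel tray, inside 92 mm (x) by 60 mm (y), walls 5 mm thick and 12 mm high over the table; the point is the middle of its floor, 5 mm above the table. The seater starts standing in it, its x along the tray's x
- scale_pan (a point): grey bench scale, fixed: the point is the middle of the top of its flat steel pan, 45 mm above the table. The pan measures 125 mm (its x) by 140 mm (its y); x points away from the display, which is 95 mm on the -x side and lower than the pan. Body 185 x 146 mm
- scoop_cup: bystander: graduated plastic cup, 66 mm wide, 89 mm high, loose; origin at the middle of its underside
- tape_mask: bystander: roll of masking tape lying flat, 100 mm wide, 25 mm high, loose; origin at the middle of its underside
- funnel: bystander: blue funnel standing on its wide mouth, 120 mm wide, 114 mm high, loose; origin at the middle of its underside
Mind the look-alikes: they are no part of the job. What is shaped like the part that bears box_b_mid but yellow is not meant.

How it is judged:
By the outcome, as a careful person would: the job done as asked, in the order asked, and still so for the second after the job is handed in, with the robot touching nothing.
Of box_a, box_b, box_c, box_d only 3 to 4 are there at a start; the rules pass over those that are not, and their reading is None.
At some moment in a run one of box_a, box_b, box_c, box_d may be knocked a few centimetres aside while the robot is not near it.
Once in a run the grip may slacken for a moment while it holds something.
It also fails if it takes over 210 s, if anything falls off the work surface, if the arm or the gripper's body presses on something with over 40 N, if the wrist force passes 120 N, or if a joint passes its speed limit or range.

### The arm

A 7-joint arm with a two-finger parallel gripper is mounted at the origin on a cart in front of the work surface, level with it; the furniture and walls round the work are solid. World frame = base frame: x ahead of the robot, y to its left, z up, the work surface at z = 0. Lengths are in m, angles in rad, forces in N, time in s.
With the tool pointing down it reaches from about 0.4 to 0.9 m from the base axis. Payload 5.6 kg.
Tool frame: the origin (TCP) lies midway between the tips of the shut fingers; the grasp point (between the pads) lies 19 mm behind it (ctrl.grasp_offset is the distance from the TCP to the grasp point, in m); x points along the fingers, z is the direction in which the jaws open and shut, and the axes are right-handed (so a half turn about x gives the same grasp; the last joint's range is limited). The gripper opens to 92 mm and grips with 3 to 60 N. Pads are 20 mm wide; open, the fingers measure 128 mm over their backs; the gripper's body (75 mm by 189 mm) begins 69 mm behind the grasp point.
Start: joints at [-1.315, 0.468, -0.012, 1.603, 0.006, 1.071, -0.056], TCP at [0.191, 0.621, 0.215] pointing down, gripper open.
Joint ranges: [-2.53, 2.53], [-0.31, 2.02], [-1.57, 1.55], [0.28, 2.44], [-1.29, 4.43], [0.15, 1.84], [-2.92, 2.92]. Speed limits (rad/s): [2.57, 2.57, 3.14, 3.14, 3.14, 3.14, 3.14].

### API

Orientations are given as [roll, pitch, yaw] about the fixed x, y, z axes, in that order (R = Rz(yaw) Ry(pitch) Rx(roll)).
In Python, from cell import ctrl gives the robot as it stands.
- The arm moves only by the shell command python3 -m inch 'ROWS' [FORCE]. ROWS is a JSON object of lists of equal length, an entry for each row: "twist": the turn, a rotation vector about the tool's x, y, z in degrees, a list of three; "travel": the shift along the tool's x, y, z in m, a list of three; "jaw": the opening, from -1 (shut) to 1 (fully open). In form: {"twist": [[wx, wy, wz], ...], "travel": [[x, y, z], ...], "jaw": [jaw, ...]}. A call has 1 to 12 rows; each row shifts and turns the pose as measured when the row begins, along the tool's axes as they then stand; what a row does not reach is not made up. A row lasts 1/8 s, in which the tool goes at most 62.5 mm and 10.7 degrees, less where a joint would pass 70% of its speed; a pose out of reach is approached as far as the arm can. A call is refused whole if a number of a shift passes 0.0625 or a number of a turn 10.7, either way. A call with a gripper value outside its range is refused whole. The fingers move at their own pace and stop on an object; FORCE is the grip in N (left out, the last holds). Time passes only in rows, so rows that do not move let the fingers close. It gives the time, the measured TCP pose, the force and the opening at its end, in the units of the state.
- ctrl.state(): the state, without advancing time (a new reading comes with each control period).
- ctrl.get_image(name): name is "scene" or "top" or "wrist"; returns a dict with "img" (400x640x3 uint8, red, green, blue), "fx", "fy", "cx", "cy" (pixels), "k1" (the pictures are not rectified: a ray, as slopes to the right and down, at radius r is drawn at 1 + k1 r^2 times it, then the intrinsics apply), "world_to_cam" (4x4, takes a point from world to camera coordinates); the wrist camera has in their place "T_tool_cam" (4x4, takes a point from camera to tool coordinates, whose origin is the TCP and whose axes are the tool frame's). Camera axes: x right, y down, z forward; pixel columns grow to the right and rows downward; lengths in m; the calibration is good to about 2 mm. A picture is of the moment at which its call begins: read the wrist's pose just before it. There is no depth.
- ctrl.finish_job(): hands the job in, once; it reports no verdict.
Trained networks look in the newest picture that a camera, given by its name, has taken for a name from the list of things; names that differ only in an ending like _2 or _b are one class to them, and where a whole thing is asked for, a point or a joint stands for the part that bears it (a point fixed in the world has none). Each returns a list of dicts, best first, with "conf" (0 to 1); they miss things now and then, are a little off and sometimes report something else, mostly with a low value. They report only what shows in the picture. A call takes as long as a camera call. They do not tell look-alikes from the thing itself.
- ctrl.find_in(camera, label): "rect" ([left, top, width, height] in pixels, round what is visible of it).
The state is a dict: "time": time; "joints": joint angles; "joint_velocities": joint speeds; "effort": joint torques, N m; "position": TCP position; "ee_rot": TCP orientation; "ft_force": force on the tool from outside, world axes, zero at the start; "torque": the same for the moment, N m; "finger_gap": finger opening in m.
Only numpy, scipy, OpenCV 4.12 (cv2) and the standard library are available. Lean on these libraries where they do the work, as an engineer would, in place of code of your own. Each camera call takes 0.05 s, during which the arm holds its last target.

## Working session

There is one attempt and no reset: what is moved stays moved. The work goes in short steps, Python scripts to look and compute and a shell command to move; the robot and the scene stay as the last step left them, time stands still between calls to the robot, and variables do not carry over. Pictures are saved under pics/ and viewed, and the job is handed in when it is done.

```bash
ls; mkdir -p pics; cat > h.py <<'E'
import numpy as np, cv2
from cell import ctrl
from scipy.spatial.transform import Rotation as R
def snap(cam,fn,crop=None,scale=1):
    d=ctrl.get_image(cam); im=d['img'][:,:,::-1].copy()
    if crop: x,y,w,h=crop; im=im[y:y+h,x:x+w]
    if scale!=1: im=cv2.resize(im,None,fx=scale,fy=scale,interpolation=cv2.INTER_CUBIC)
    cv2.imwrite('pics/'+fn,im); return d
def campose(d,st=None):
    if 'world_to_cam' in d:
        return np.linalg.inv(np.array(d['world_to_cam']))
    T=np.eye(4);T[:3,:3]=R.from_euler('xyz',st['ee_rot']).as_matrix();T[:3,3]=st['position']
    return T@np.array(d['T_tool_cam'])
def ray(d,u,v):
    x=(u-d['cx'])/d['fx'];y=(v-d['cy'])/d['fy'];rd=np.hypot(x,y);r=rd
    for _ in range(30): r=rd/(1+d['k1']*r*r)
    s=r/rd if rd>0 else 1
    return np.array([x*s,y*s,1])
def pix2z(d,u,v,z,st=None):
    T=campose(d,st);w=T[:3,:3]@ray(d,u,v);o=T[:3,3]
    return o+w*(z-o[2])/w[2]
def proj(d,p,st=None):
    T=np.linalg.inv(campose(d,st));q=T[:3,:3]@np.array(p)+T[:3,3]
    x,y=q[0]/q[2],q[1]/q[2];s=1+d['k1']*(x*x+y*y)
    return d['fx']*x*s+d['cx'],d['fy']*y*s+d['cy']
E
python3 - <<'E'
from h import *
print(ctrl.state())
for c in ('scene','top','wrist'):
    d=snap(c,f'{c}0.png')
    print(c,{k:(np.round(v,3).tolist() if k!='img' else 0) for k,v in d.items()})
    for n in ('box_a_mid','seater_grip','scoop_cup','tape_mask','funnel'):
        print(n,[(np.round(r['rect']).tolist(),round(r['conf'],2)) for r in ctrl.find_in(c,n)])
E
```

```text
pics
{'time': 0.0, 'joints': array([-1.31498766,  0.46835727, -0.01163061,  1.60361463,  0.00599852,
        1.07139922, -0.05630189]), 'joint_velocities': array([ 0.00033325, -0.00118098,  0.00065898, -0.00245668, -0.00050363,
       -0.00133586,  0.00104054]), 'effort': array([ 7.29370295e-04, -5.20568633e+01, -1.22919370e-02, -2.43748337e+01,
       -5.66848903e-02,  1.70559995e-02,  1.47696733e-04]), 'position': array([0.19122757, 0.6206266 , 0.213657  ]), 'ee_rot': array([-3.0791558 ,  1.56905262, -1.80720993]), 'ft_force': array([ 0.84558051, -0.05440964, -0.43687697]), 'torque': array([-0.00723371, -0.0031031 ,  0.02781699]), 'finger_gap': 0.0918556877524465}
scene {'img': 0, 'fx': 482.826, 'fy': 482.826, 'cx': 317.601, 'cy': 201.578, 'k1': -0.086, 'world_to_cam': [[0.581, -0.814, 0.026, -0.392], [-0.292, -0.238, -0.926, 0.239], [0.76, 0.53, -0.376, 0.903], [0.0, 0.0, 0.0, 1.0]]}
box_a_mid [([295.0, 206.0, 27.0, 27.0], 0.96)]
seater_grip [([248.0, 229.0, 40.0, 24.0], 0.36)]
scoop_cup [([218.0, 192.0, 25.0, 36.0], 0.97), ([337.0, 227.0, 32.0, 20.0], 0.25)]
tape_mask [([248.0, 2
[... 177 characters left out ...]
 406.751, 'cx': 318.243, 'cy': 198.028, 'k1': -0.08, 'world_to_cam': [[0.014, -1.0, -0.001, -0.061], [-0.984, -0.013, -0.175, 0.609], [0.175, 0.003, -0.985, 1.225], [0.0, 0.0, 0.0, 1.0]]}
box_a_mid [([296.0, 188.0, 26.0, 32.0], 0.89)]
seater_grip [([203.0, 204.0, 16.0, 28.0], 0.77)]
scoop_cup [([240.0, 226.0, 24.0, 22.0], 0.97)]
tape_mask [([288.0, 237.0, 32.0, 29.0], 0.82)]
funnel [([281.0, 149.0, 33.0, 35.0], 0.78)]
wrist {'img': 0, 'fx': 293.27, 'fy': 293.27, 'cx': 322.441, 'cy': 202.706, 'k1': 0.009, 'T_tool_cam': [[0.001, -0.258, 0.966, -0.169], [0.001, -0.966, -0.258, 0.072], [1.0, 0.001, -0.0, 0.0], [0.0, 0.0, 0.0, 1.0]]}
box_a_mid []
seater_grip []
scoop_cup []
tape_mask []
funnel []
```

View pics/scene0.png

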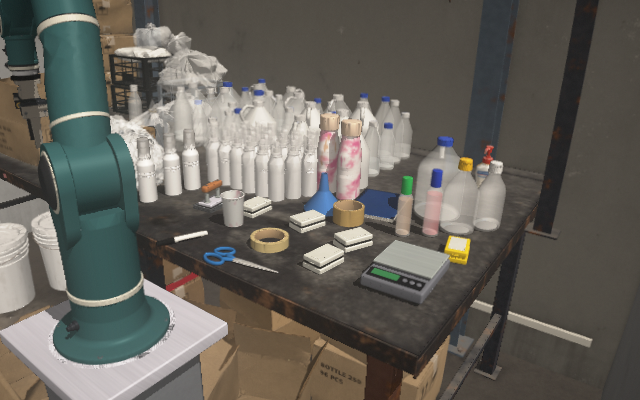

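View pics/top0.png

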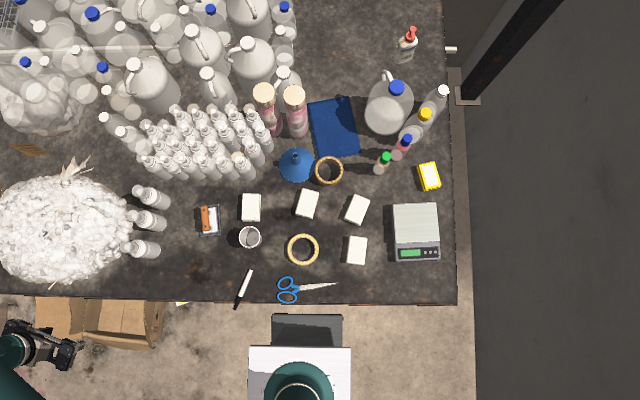

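```bash
python3 - <<'E'
import cv2
im=cv2.imread('pics/top0.png')
cv2.imwrite('pics/top0z.png',cv2.resize(im[130:290,180:380],None,fx=4,fy=4,interpolation=cv2.INTER_CUBIC)[:600])
E
```

```text
(no output)
```

View pics/top0z.png

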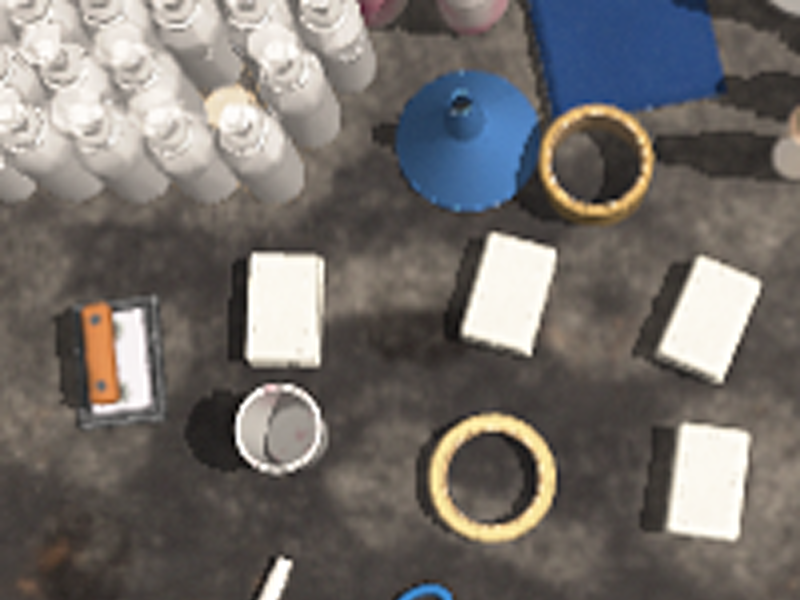

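Top view: four white boxes at about (250,207), (307,204), (357,210) and (356,250). The yellow block at (429,176) is the look-alike, so I'll ignore it. The seater (orange bar) is in its tray at (209,218), the scale is at (416,230) with its display towards the robot, and the flat tape roll is at (303,250).

```bash
cat >> h.py <<'E'
def boxes(cam='top',z=0.033,st=None,d=None,thr=185,rois=None):
    d=d or ctrl.get_image(cam);im=d['img'].astype(int)
    m=((im.min(2)>thr)).astype(np.uint8)
    m=cv2.morphologyEx(m,cv2.MORPH_OPEN,np.ones((3,3)))
    cs,_=cv2.findContours(m,cv2.RETR_EXTERNAL,cv2.CHAIN_APPROX_NONE)
    out=[]
    for c in cs:
        if cv2.contourArea(c)<150: continue
        p=np.array([pix2z(d,u,v,z,st)[:2] for u,v in c[:,0]])
        (cx,cy),(w,h),a=cv2.minAreaRect((p*1000).astype(np.float32))
        if w<h: w,h,a=h,w,a+90
        out.append((np.round([cx,cy,w,h,a%180],1).tolist(),c[:,0].mean(0).round().tolist()))
    return out
E
python3 - <<'E'
from h import *
d=ctrl.get_image('top')
for b in boxes(d=d):
    if 30<b[0][3]<90 and 60<b[0][2]<110: print(b)
for n,z,us in [('rest rim',0.012,[(198.5,206.5),(219,203.5),(220.5,235),(201,237)]),('bar top z.073',0.073,[(201,206),(207.5,205.5),(209.5,230.5),(203,231)]),('pan',.045,[(394,204),(437,203),(440,246),(395,248)]),('tape',0.025,[(303,250)]),('cup',.089,[(250,237)]),('funnel',.0,[(296,167)]),('funneltip',.114,[(295,154)])]:
    print(n,[np.round(pix2z(d,u,v,z)[:2]*1000).tolist() for u,v in us])
im=d['img'][:,:,::-1]
cv2.imwrite('pics/scale0.png',cv2.resize(im[180:280,370:470],None,fx=6,fy=6,interpolation=cv2.INTER_CUBIC))
cv2.imwrite('pics/rest0.png',cv2.resize(im[190:250,180:240],None,fx=10,fy=10,interpolation=cv2.INTER_CUBIC))
E
```

```text
([450.3, -175.5, 84.8, 54.1, 173.0], [357.0, 250.0])
([580.1, -177.1, 84.8, 54.8, 157.6], [357.0, 209.0])
([581.4, 162.3, 83.9, 58.1, 0.8], [251.0, 207.0])
([597.9, -17.5, 84.7, 56.1, 165.5], [307.0, 203.0])
([695.0, -413.6, 70.2, 39.4, 13.9], [430.0, 175.0])
([848.9, 144.9, 102.5, 38.4, 33.4], [261.0, 128.0])
([915.0, -296.6, 74.6, 67.4, 62.8], [391.0, 110.0])
([981.7, 963.2, 100.7, 69.9, 83.0], [33.0, 91.0])
([976.9, 124.9, 98.5, 69.2, 101.3], [267.0, 90.0])
([997.0, 292.7, 72.7, 61.2, 49.3], [217.0, 85.0])
([986.5, 34.5, 109.7, 67.5, 1.2], [294.0, 90.0])
([1075.0, 70.9, 91.1, 53.0, 178.4], [284.0, 64.0])
([1247.2, 514.2, 100.8, 54.7, 128.0], [162.0, 22.0])
([1296.3, 174.6, 69.8, 69.6, 179.9], [258.0, 7.0])
([1306.0, 575.0, 85.6, 56.9, 24.3], [147.0, 7.0])
([1300.7, 648.4, 81.2, 45.2, 7.5], [129.0, 9.0])
rest rim [[584.0, 338.0], [594.0, 271.0], [492.0, 260.0], [484.0, 323.0]]
bar top z.073 [[576.0, 311.0], [578.0, 291.0], [500.0, 280.0], [498.0, 300.0]]
pan [[595.0, -292.0], [600.0, -430.0], [464.0, -435.0], [456.0, -293.0]]
tape [[448.0, -7.0]]
cup [[481.0, 151.0]]
funnel [[723.0, 23.0]]
funneltip [[734.0, 20.0]]
```

View pics/scale0.png

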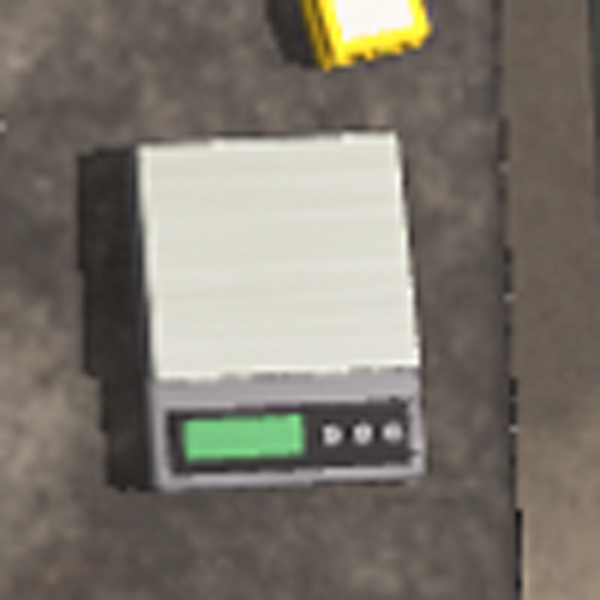

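View pics/rest0.png

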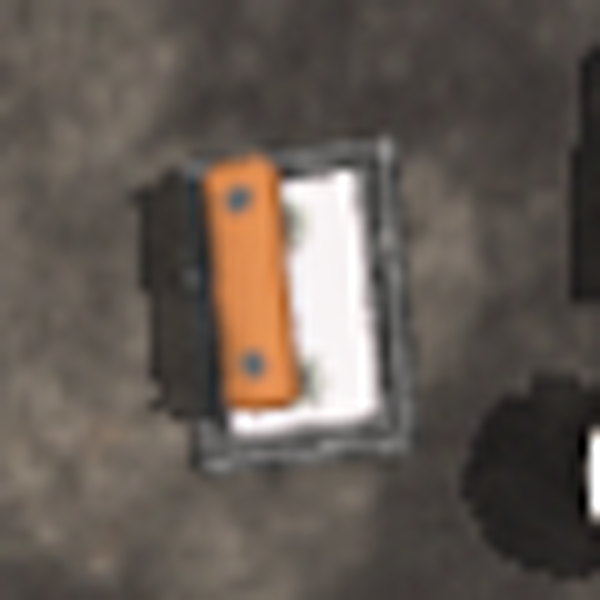

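```bash
cat >> h.py <<'E'
def goal(x,y,z,yaw,half=None):
    """tool down, jaw axis (tool z) at world heading yaw deg; prints twist (tool, deg) and travel in axes after the twist"""
    st=ctrl.state();Rc=R.from_euler('xyz',st['ee_rot']);p=np.array(st['position'])
    best=[]
    for k in (0,180):
        a=np.radians(yaw+k);zt=np.array([np.cos(a),np.sin(a),0]);xt=np.array([0,0,-1.]);yt=np.cross(zt,xt)
        Rg=R.from_matrix(np.stack([xt,yt,zt],1));rv=np.degrees((Rc.inv()*Rg).as_rotvec());best.append((np.linalg.norm(rv),k,rv,Rg))
    best.sort(key=lambda t:t[0])
    for b in best:
        dp=np.array([x,y,z])-p
        print('k',b[1],'twist',b[2].round(1),'travel_after',(b[3].inv().apply(dp)).round(4),'travel_now',(Rc.inv().apply(dp)).round(4))
    print('pos',p.round(4),'j7',round(st['joints'][6],2),'gap',round(st['finger_gap'],4),'F',st['ft_force'].round(1),'t',round(st['time'],2))
    z=Rc.as_matrix();print('jaw head',np.degrees(np.arctan2(z[1,2],z[0,2])).round(1),'toolx',z[:,0].round(3),'tooly',z[:,1].round(2))
E
python3 - <<'E'
from h import *
goal(.537,.295,.2,98)
d=ctrl.get_image('top')
c=[pix2z(d,u,v,.045)[:2] for u,v in [(394.2,204.2),(436,202.3),(439.7,240.8),(395.5,243)]]
print(np.round(c,3),np.mean(c,0))
print(pix2z(d,245,178,0),pix2z(d,155,208,0.0))
E
```

```text
k 0 twist [-25.1   0.    0. ] travel_after [ 0.0146 -0.2969 -0.3711] travel_now [ 0.0146 -0.4263 -0.21  ]
k 180 twist [154.9   0.   -0. ] travel_after [0.0146 0.2969 0.3711] travel_now [ 0.0146 -0.4263 -0.21  ]
pos [0.1914 0.6212 0.2146] j7 -0.06 gap 0.0918 F [ 0.3 -0.4 -0.7] t 0.95
jaw head 72.9 toolx [ 0.  0. -1.] tooly [-0.96  0.29 -0.  ]
[[ 0.594 -0.293]
 [ 0.602 -0.427]
 [ 0.48  -0.435]
 [ 0.472 -0.295]] [ 0.53716987 -0.36244001]
[0.68322513 0.19151394 0.        ] [0.57826386 0.48728051 0.        ]
```

```bash
python3 -m inch '{"twist":[[0,0,0]],"travel":[[-0.02,0,0]],"jaw":[1]}' 60
```

```text
time: 1.12
position: [0.1911, 0.6201, 0.2331]
ee_rot: [-3.08, 1.567, -1.808]
ft_force: [0.3, -0.2, 0.5]
finger_gap: 0.0914
```

```bash
python3 -m inch '{"twist":[[-8.4,0,0],[-8.4,0,0],[-8.3,0,0],[0,0,0],[0,0,0],[0,0,0],[0,0,0],[0,0,0]],"travel":[[0,0,0],[0,0,0],[0,0,0],[0,-0.03,-0.06],[0,-0.04,-0.06],[0,-0.05,-0.06],[0,-0.06,-0.06],[0,-0.06,-0.06]],"jaw":[1,1,1,1,1,1,1,1]}'
python3 - <<'E'
from h import *
goal(.537,.295,.2,98)
E
```

```text
time: 2.12
position: [0.419, 0.408, 0.2349]
ee_rot: [0.039, 1.567, 1.776]
ft_force: [0.5, -0.2, 0.3]
finger_gap: 0.0921
k 0 twist [ 1.5  0.2 -0. ] travel_after [ 0.0349 -0.1011 -0.1283] travel_now [ 0.0344 -0.0976 -0.1311]
k 180 twist [-178.5    0.     0.3] travel_after [0.0349 0.1011 0.1283] travel_now [ 0.0344 -0.0976 -0.1311]
pos [0.419  0.408  0.2349] j7 0.91 gap 0.0921 F [ 0.5 -0.2  0.3] t 2.12
jaw head 99.5 toolx [-0.001  0.003 -1.   ] tooly [-0.99 -0.17  0.  ]
```

```bash
python3 -m inch '{"twist":[[0,0,0],[0,0,0],[0,0,0],[0,0,0]],"travel":[[0.0,-0.04,-0.05],[0,-0.04,-0.05],[0,-0.03,-0.045],[0,0,0]],"jaw":[1,1,1,1]}'
python3 - <<'E'
from h import *
goal(.537,.295,.2,98)
st=ctrl.state();d=snap('wrist','w1.png')
print([ (r['rect'],r['conf']) for r in ctrl.find_in('wrist','seater_grip')])
E
```

```text
time: 2.62
position: [0.5546, 0.2782, 0.2351]
ee_rot: [-0.985, 1.567, 0.742]
ft_force: [-0.5, 0.6, 0.8]
finger_gap: 0.092
k 0 twist [1.  0.1 0.2] travel_after [0.0351 0.0151 0.0191] travel_now [0.0351 0.0149 0.0192]
k 180 twist [-179.    -0.3    0.2] travel_after [ 0.0351 -0.0151 -0.0191] travel_now [0.0351 0.0149 0.0192]
pos [0.5546 0.2782 0.2351] j7 1.24 gap 0.092 F [-0.5  0.6  0.8] t 2.62
jaw head 99.0 toolx [ 0.003  0.003 -1.   ] tooly [-0.99 -0.16 -0.  ]
[([321.9, 142.8, 35.1, 72.1], 0.88), ([0.5, 119.7, 12.6, 48.7], 0.51)]
```

View pics/w1.png

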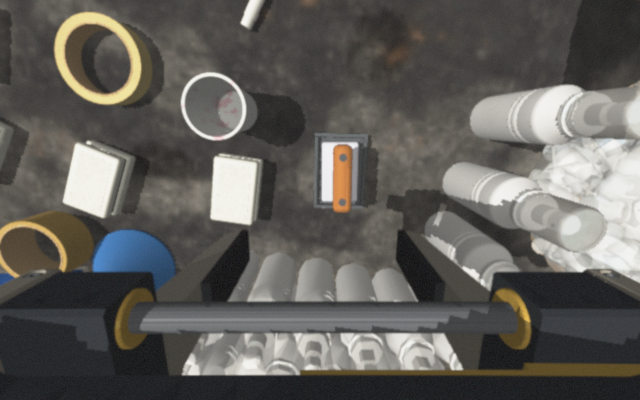

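The wrist view shows the orange bar at (342,178), with the tray corners at about (315,134) to (369,208). The cup is to its left.

```bash
cat >> h.py <<'E'
def bar(ztop=0.073):
    st=ctrl.state();d=ctrl.get_image('wrist');hsv=cv2.cvtColor(d['img'],cv2.COLOR_RGB2HSV)
    m=cv2.inRange(hsv,(5,140,90),(17,255,255));m=cv2.morphologyEx(m,cv2.MORPH_CLOSE,np.ones((7,7)))
    m=cv2.morphologyEx(m,cv2.MORPH_OPEN,np.ones((3,3)))
    n,l,s,c=cv2.connectedComponentsWithStats(m)
    for i in range(1,n):
        if s[i,4]<200: continue
        cc,_=cv2.findContours((l==i).astype(np.uint8),cv2.RETR_EXTERNAL,cv2.CHAIN_APPROX_NONE)
        p=np.array([pix2z(d,u,v,ztop,st)[:2] for u,v in cc[0][:,0]])
        print('bar',cv2.minAreaRect((p*1000).astype(np.float32)),s[i])
E
python3 - <<'E'
from h import *
bar()
st=ctrl.state();d=ctrl.get_image('wrist')
q=[pix2z(d,u,v,.012,st)[:2]*1000 for u,v in [(316,135),(369,134),(367,207),(316,208)]]
print(np.round(q,1),np.mean(q,0))
im=d['img'][:,:,::-1]
cv2.imwrite('pics/w1c.png',cv2.resize(im[120:220,300:400],None,fx=6,fy=6,interpolation=cv2.INTER_CUBIC))
E
```

```text
bar ((540.844482421875, 298.9259033203125), (74.72469329833984, 19.040983200073242), 8.681204795837402) [ 328  149   18   65 1071]
[[494.3 267.7]
 [481.5 335.6]
 [578.8 353.4]
 [592.  283.7]] [536.65691115 310.13996665]
```

View pics/w1c.png

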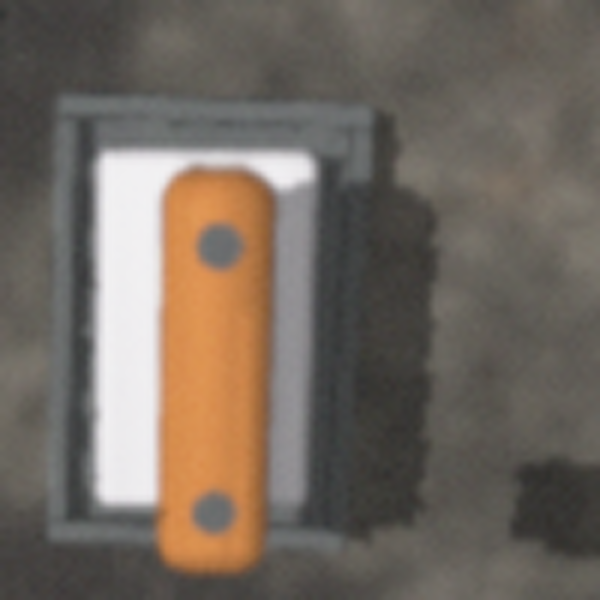

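```bash
python3 - <<'E'
from h import *
st=ctrl.state();d=ctrl.get_image('wrist')
for z,P in [(.012,[(309.5,136.5),(362.5,137.5),(358.5,210),(308.5,210)]),(.020,[(315.5,145),(353,145.5),(351,204.5),(315.5,204.5)])]:
    q=[pix2z(d,u,v,z,st)[:2]*1000 for u,v in P]; print(np.round(q,1),np.mean(q,0), [np.degrees(np.arctan2(*(q[j]-q[i])[::-1])).round(1) for i,j in ((0,3),(1,2))])
for b in boxes('wrist',st=st,d=d):
    if 30<b[0][3]<90 and 60<b[0][2]<110: print(b)
goal(.5405,.300,.1,98.5)
E
```

```text
[[497.2 260.3]
 [486.8 328.8]
 [584.5 343.4]
 [596.2 274.7]] [541.206195   301.82473963] [np.float64(8.3), np.float64(8.5)]
[[506.1 269.9]
 [498.6 317.6]
 [576.5 330.4]
 [584.5 282.8]] [541.43194625 300.17789559] [np.float64(9.4), np.float64(9.3)]
([775.7, 504.0, 63.9, 33.9, 42.7], [440.0, 352.0])
([788.3, 438.2, 61.4, 50.2, 9.6], [397.0, 349.0])
([585.1, 165.7, 83.6, 52.8, 0.1], [226.0, 192.0])
([600.8, -14.9, 83.5, 52.9, 165.4], [82.0, 180.0])
([428.3, 537.5, 66.1, 53.6, 173.1], [547.0, 118.0])
k 0 twist [1.2 0.3 0.1] travel_after [0.1352 0.0071 0.0157] travel_now [0.1352 0.007  0.0151]
k 180 twist [-1.788e+02 -1.000e-01  5.000e-01] travel_after [ 0.1352 -0.0071 -0.0157] travel_now [0.1352 0.007  0.0151]
pos [0.5498 0.2855 0.2352] j7 1.24 gap 0.0918 F [-0.5 -0.1 -1. ] t 2.88
jaw head 99.7 toolx [ 0.001  0.006 -1.   ] tooly [-0.99 -0.17 -0.  ]
```

```bash
python3 -m inch '{"twist":[[1.2,0.3,0],[0,0,0],[0,0,0],[0,0,0]],"travel":[[0.03,0.007,0.015],[0.04,0,0],[0.03,0,0],[0,0,0]],"jaw":[1,1,1,1]}'
python3 - <<'E'
from h import *
goal(.541,.300,.044,98.7)
bar()
E
```

```text
time: 3.38
position: [0.5363, 0.3074, 0.1344]
ee_rot: [-0.716, 1.566, 1.014]
ft_force: [-0.4, 0.1, 1.1]
finger_gap: 0.092
k 0 twist [0.4 0.2 0.2] travel_after [ 0.0904 -0.0035 -0.008 ] travel_now [ 0.0904 -0.0031 -0.0084]
k 180 twist [-179.6   -0.3    0.3] travel_after [0.0904 0.0035 0.008 ] travel_now [ 0.0904 -0.0031 -0.0084]
pos [0.5363 0.3074 0.1344] j7 1.19 gap 0.092 F [-0.4  0.1  1.1] t 3.38
jaw head 99.1 toolx [ 0.003  0.004 -1.   ] tooly [-0.99 -0.16 -0.  ]
bar ((539.4450073242188, 299.1615905761719), (76.81727600097656, 20.438459396362305), 9.145959854125977) [ 300  170   25   90 1898]
```

```bash
python3 -m inch '{"twist":[[0,0,0],[0.3,0.2,0.2],[0,0,0],[0,0,0]],"travel":[[0,0,0],[0.02,-0.002,-0.006],[0,0,0],[0,0,0]],"jaw":[1,1,1,1]}'
python3 - <<'E'
from h import *
goal(.541,.300,.044,98.7)
bar()
E
```

```text
time: 3.92
position: [0.5424, 0.3038, 0.1186]
ee_rot: [-1.113, 1.562, 0.612]
ft_force: [0.3, 0.2, 0.3]
finger_gap: 0.0918
k 0 twist [0.1 0.2 0.5] travel_after [ 0.0746  0.002  -0.0035] travel_now [ 0.0746  0.0026 -0.0038]
k 180 twist [-179.9   -0.7    0.4] travel_after [ 0.0746 -0.002   0.0035] travel_now [ 0.0746  0.0026 -0.0038]
pos [0.5424 0.3038 0.1186] j7 1.19 gap 0.0918 F [0.3 0.2 0.3] t 3.92
jaw head 98.8 toolx [ 0.007  0.005 -1.   ] tooly [-0.99 -0.15 -0.01]
bar ((539.46728515625, 299.1087646484375), (76.36376953125, 19.155723571777344), 8.870307922363281) [ 304  166   26   96 2140]
```

```bash
python3 -m inch '{"twist":[[0,0.2,0.5],[0,0,0],[0,0,0],[0,0,0]],"travel":[[0.02,0.002,-0.004],[0.025,0,0],[0.02,0,0],[0,0,0]],"jaw":[1,1,1,1]}'
python3 - <<'E'
from h import *
goal(.5403,.2995,.044,98.8)
E
```

```text
time: 4.47
position: [0.5402, 0.2978, 0.0489]
ee_rot: [1.862, 1.567, -2.697]
ft_force: [0.3, -0.0, 0.6]
finger_gap: 0.0915
k 0 twist [-0.  -0.1 -0.2] travel_after [ 0.0049 -0.0003  0.0016] travel_now [ 0.0048 -0.0003  0.0016]
k 180 twist [ 1.8e+02 -3.0e-01  1.0e-01] travel_after [ 0.0049  0.0003 -0.0016] travel_now [ 0.0048 -0.0003  0.0016]
pos [0.5402 0.2978 0.0489] j7 1.2 gap 0.0915 F [ 0.3 -0.   0.6] t 4.47
jaw head 98.8 toolx [-0.003 -0.002 -1.   ] tooly [-0.99 -0.15  0.  ]
```

Correct the last few millimetres and close at 60 N.

```bash
python3 -m inch '{"twist":[[0,-0.1,-0.2],[0,0,0],[0,0,0],[0,0,0],[0,0,0],[0,0,0],[0,0,0],[0,0,0]],"travel":[[0.005,0,0.0015],[0,0,0],[0,0,0],[0,0,0],[0,0,0],[0,0,0],[0,0,0],[0,0,0]],"jaw":[1,0.4,-0.1,-1,-1,-1,-1,-1]}' 60
python3 - <<'E'
from h import *
goal(.5403,.2995,.044,98.8)
E
```

```text
time: 5.48
position: [0.5414, 0.3001, 0.0457]
ee_rot: [-1.014, 1.567, 0.71]
ft_force: [0.6, 0.1, 0.2]
finger_gap: 0.0245
k 0 twist [-0.   0.1  0.2] travel_after [ 0.0017  0.0011 -0.0004] travel_now [ 0.0017  0.0011 -0.0004]
k 180 twist [180.    0.3  -0.2] travel_after [ 0.0017 -0.0011  0.0004] travel_now [ 0.0017  0.0011 -0.0004]
pos [0.5414 0.3001 0.0457] j7 1.2 gap 0.0245 F [0.6 0.1 0.2] t 5.47
jaw head 98.8 toolx [ 0.003  0.003 -1.   ] tooly [-0.99 -0.15 -0.  ]
```

```bash
python3 -m inch '{"twist":[[0,0,0],[0,0,0],[0,0,0]],"travel":[[0,0,0],[0,0,0],[0,0,0]],"jaw":[-1,-1,-1]}'
python3 -m inch '{"twist":[[0,0,0],[0,0,0],[0,0,0],[0,0,0]],"travel":[[-0.02,0,0],[-0.03,0,0],[-0.04,0,0],[0,0,0]],"jaw":[-1,-1,-1,-1]}'
python3 - <<'E'
from h import *
st=ctrl.state()
d=snap('wrist','w2.png')
for b in boxes('wrist',st=st,d=d):
    if 30<b[0][3]<90 and 60<b[0][2]<110: print(b)
goal(.585,.165,.12,90)
for b in boxes(): 
    if 50<b[0][3]<70 and 80<b[0][2]<95: print(b)
E
```

```text
time: 5.85
position: [0.5414, 0.2999, 0.0457]
ee_rot: [-1.026, 1.567, 0.698]
ft_force: [0.7, -0.4, -0.5]
finger_gap: 0.0215
time: 6.35
position: [0.5405, 0.2995, 0.1402]
ee_rot: [-0.923, 1.568, 0.801]
ft_force: [0.9, 0.4, -2.5]
finger_gap: 0.0216
([585.0, 166.3, 83.4, 52.2, 0.4], [182.0, 221.0])
([543.1, 298.3, 63.9, 56.5, 98.8], [312.0, 192.0])
([501.8, 589.4, 92.3, 59.6, 62.3], [611.0, 205.0])
([431.9, 552.0, 63.8, 39.1, 24.7], [618.0, 121.0])
([488.6, 120.8, 81.6, 80.4, 1.5], [135.0, 114.0])
k 0 twist [ 8.8  0.  -0.1] travel_after [ 0.018  -0.0459 -0.1337] travel_now [ 0.018  -0.025  -0.1392]
k 180 twist [-1.712e+02  1.000e-01  0.000e+00] travel_after [0.018  0.0459 0.1337] travel_now [ 0.018  -0.025  -0.1392]
pos [0.5391 0.2987 0.138 ] j7 1.19 gap 0.0216 F [-1.   0.7 -1.9] t 6.4
jaw head 98.8 toolx [-0.001  0.    -1.   ] tooly [-0.99 -0.15  0.  ]
([450.2, -175.5, 85.0, 54.1, 173.0], [357.0, 250.0])
([580.1, -177.1, 84.8, 54.8, 157.6], [357.0, 209.0])
([581.4, 162.3, 83.9, 58.1, 0.8], [251.0, 207.0])
([597.9, -17.5, 84.7, 56.1, 165.5], [307.0, 203.0])
([1075.0, 70.9, 91.1, 53.0, 178.4], [284.0, 64.0])
([1306.8, 575.4, 87.3, 56.9, 24.3], [146.0, 7.0])
```

View pics/w2.png

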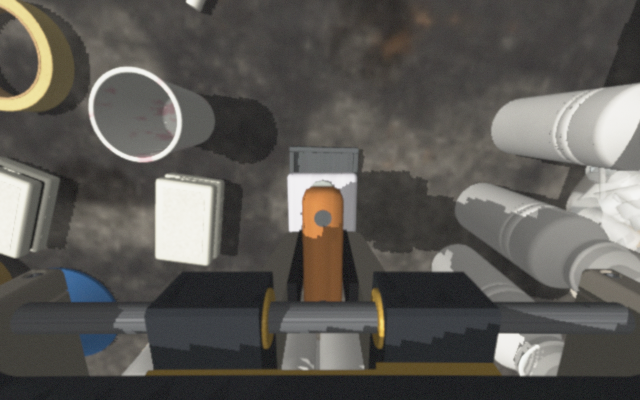

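```bash
python3 -m inch '{"twist":[[8.8,0,0],[0,0,0],[0,0,0],[0,0,0],[0,0,0]],"travel":[[-0.012,0,0],[0,-0.023,-0.06],[0,-0.018,-0.05],[0,-0.005,-0.02],[0,0,0]],"jaw":[-1,-1,-1,-1,-1]}'
python3 - <<'E'
from h import *
st=ctrl.state()
d=snap('wrist','w3.png')
for b in boxes('wrist',st=st,d=d):
    if 30<b[0][3]<90 and 60<b[0][2]<110: print(b)
goal(.585,.165,.12,90)
E
```

```text
time: 7.08
position: [0.578, 0.1663, 0.1401]
ee_rot: [1.975, 1.551, -2.74]
ft_force: [0.2, 1.0, -3.0]
finger_gap: 0.0215
([600.7, -14.8, 84.5, 53.8, 165.3], [141.0, 223.0])
([565.3, 149.8, 84.8, 48.0, 135.4], [312.0, 189.0])
([478.6, 150.5, 81.6, 81.3, 1.3], [306.0, 93.0])
k 0 twist [-0.  -0.4 -1. ] travel_after [ 0.0201 -0.0075 -0.0026] travel_now [ 0.02   -0.0078 -0.0025]
k 180 twist [180.   -1.6   0.6] travel_after [0.0201 0.0075 0.0026] travel_now [ 0.02   -0.0078 -0.0025]
pos [0.5775 0.1676 0.1401] j7 1.29 gap 0.0216 F [ 0.3  0.5 -2.4] t 7.12
jaw head 90.0 toolx [-0.018 -0.007 -1.   ] tooly [-1.    0.    0.02]
```

View pics/w3.png

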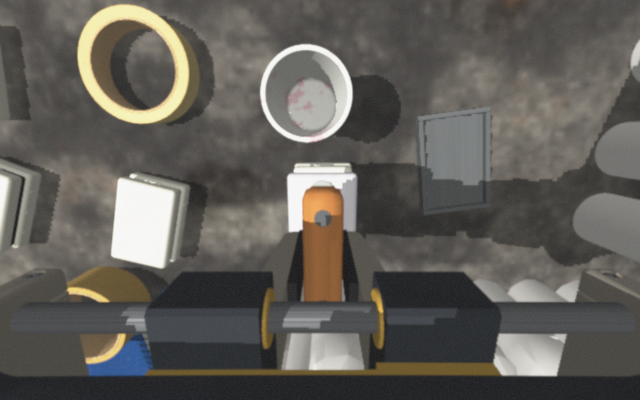

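```bash
python3 - <<'E'
from h import *
st=ctrl.state()
d=snap('wrist','w3c.png',(270,140,110,80),7)
E
```

```text
(no output)
```

View pics/w3c.png

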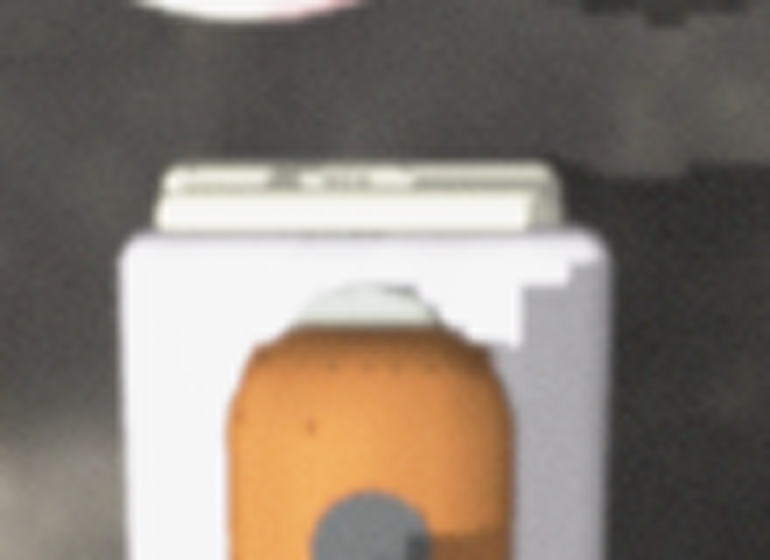

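```bash
python3 - <<'E'
from h import *
st=ctrl.state();d=ctrl.get_image('wrist')
for z,P in [(.033,[(292.5,167.6),(349,167.6)]),(.014,[(293.5,163.3),(350,163.3)])]:
    print(z,[pix2z(d,u,v,z,st)[:2].round(4) for u,v in P])
# platen top (z = rubber+15mm)
zt=st['position'][2]-.0407+.015
print('platen',[pix2z(d,u,v,zt,st)[:2].round(4) for u,v in [(287.3,174),(357,174)]], st['position'].round(4))
goal(.585,.1655,.10,90)
E
```

```text
0.033 [array([0.5435, 0.1401]), array([0.5433, 0.1937])]
0.014 [array([0.5416, 0.1392]), array([0.5413, 0.1962])]
platen [array([0.5377, 0.1454]), array([0.5375, 0.1923])] [0.5774 0.1692 0.1404]
k 0 twist [ 0.2 -0.3 -1. ] travel_after [ 0.0408 -0.0075 -0.0047] travel_now [ 0.0407 -0.0082 -0.0045]
k 180 twist [-179.8    1.5   -0.5] travel_after [0.0408 0.0075 0.0047] travel_now [ 0.0407 -0.0082 -0.0045]
pos [0.5775 0.1702 0.1408] j7 1.29 gap 0.0214 F [ 0.2  0.5 -2.8] t 7.22
jaw head 90.2 toolx [-0.017 -0.006 -1.   ] tooly [-1.   -0.    0.02]
```

```bash
python3 -m inch '{"twist":[[0.2,-0.3,-1],[0,0,0],[0,0,0]],"travel":[[0.02,-0.008,-0.0035],[0.02,0,0],[0,0,0]],"jaw":[-1,-1,-1]}'
python3 - <<'E'
from h import *
goal(.5855,.1668,.080,90.2)
E
```

```text
time: 7.6
position: [0.5837, 0.1733, 0.0995]
ee_rot: [0.002, 1.568, 1.581]
ft_force: [-0.4, 0.2, -2.5]
finger_gap: 0.0218
k 0 twist [ 0.3  0.1 -0. ] travel_after [ 0.0195 -0.0018 -0.0065] travel_now [ 0.0194 -0.0018 -0.0065]
k 180 twist [-179.7    0.     0.2] travel_after [0.0195 0.0018 0.0065] travel_now [ 0.0194 -0.0018 -0.0065]
pos [0.5837 0.1733 0.0995] j7 1.31 gap 0.0218 F [-0.4  0.2 -2.5] t 7.6
jaw head 90.5 toolx [-0.     0.003 -1.   ] tooly [-1.   -0.01  0.  ]
```

```bash
python3 -m inch '{"twist":[[-0.3,0,0],[0,0,0],[0,0,0]],"travel":[[0.01,-0.002,-0.006],[0.006,0,0],[0,0,0]],"jaw":[-1,-1,-1]}'
python3 - <<'E'
from h import *
goal(.5855,.1668,.080,90.2)
E
```

```text
time: 7.98
position: [0.5862, 0.1692, 0.0838]
ee_rot: [-0.441, 1.567, 1.146]
ft_force: [0.3, -0.1, -2.5]
finger_gap: 0.0215
k 0 twist [0.8 0.2 0.1] travel_after [ 0.0038  0.0007 -0.0024] travel_now [ 0.0038  0.0008 -0.0024]
k 180 twist [-179.2   -0.2    0.3] travel_after [ 0.0038 -0.0007  0.0024] travel_now [ 0.0038  0.0008 -0.0024]
pos [0.5862 0.1692 0.0838] j7 1.32 gap 0.0215 F [ 0.3 -0.1 -2.5] t 7.97
jaw head 91.0 toolx [ 0.002  0.004 -1.   ] tooly [-1.   -0.02 -0.  ]
```

```bash
python3 -m inch '{"twist":[[0.7,0.2,0.1],[0,0,0],[0,0,0],[0,0,0]],"travel":[[0.003,0.001,-0.0024],[0.004,0,0],[0,0,0],[0,0,0]],"jaw":[-1,-1,-1,-1]}'
python3 - <<'E'
from h import *
goal(.5855,.1668,.0737,90.2)
E
```

```text
time: 8.48
position: [0.5858, 0.1667, 0.0772]
ee_rot: [-1.156, 1.569, 0.418]
ft_force: [1.0, -0.1, -2.5]
finger_gap: 0.0219
k 0 twist [-0.   0.   0.1] travel_after [0.0035 0.0003 0.0001] travel_now [0.0035 0.0003 0.0001]
k 180 twist [ 1.8e+02  1.0e-01 -0.0e+00] travel_after [ 0.0035 -0.0003 -0.0001] travel_now [0.0035 0.0003 0.0001]
pos [0.5858 0.1667 0.0772] j7 1.31 gap 0.0219 F [ 1.  -0.1 -2.5] t 8.47
jaw head 90.2 toolx [ 0.001  0.001 -1.   ] tooly [-1. -0. -0.]
```

Aligned to within 0.3 mm. Press.

```bash
for i in 1 ; do python3 -m inch '{"twist":[[0,0,0],[0,0,0],[0,0,0]],"travel":[[0.004,0,0],[0.003,0,0],[0.003,0,0]],"jaw":[-1,-1,-1]}'; done
python3 -m inch '{"twist":[[0,0,0],[0,0,0]],"travel":[[0.004,0,0],[0.004,0,0]],"jaw":[-1,-1]}'
```

```text
time: 8.85
position: [0.587, 0.167, 0.0685]
ee_rot: [-1.177, 1.567, 0.397]
ft_force: [-0.2, -1.2, -2.0]
finger_gap: 0.0215
time: 9.1
position: [0.5885, 0.1672, 0.0679]
ee_rot: [-1.054, 1.565, 0.519]
ft_force: [-11.6, -3.8, 33.6]
finger_gap: 0.0218
```

```bash
python3 -m inch '{"twist":[[0,0,0],[0,0,0],[0,0,0],[0,0,0],[0,0,0]],"travel":[[-0.003,0,0],[-0.01,0,0],[-0.03,0,0],[-0.04,0.05,0],[0,0,0]],"jaw":[-1,-1,-1,-1,-1]}'
python3 - <<'E'
from h import *
st=ctrl.state()
d=snap('wrist','w4.png',(200,80,240,180),3.3)
goal(.6,-.015,.14,75)
E
```

```text
time: 9.72
position: [0.5381, 0.1668, 0.151]
ee_rot: [-0.935, 1.567, 0.638]
ft_force: [0.9, 0.4, -2.0]
finger_gap: 0.0214
k 0 twist [15.1  0.1  0.2] travel_after [ 0.0099 -0.1054 -0.1595] travel_now [ 0.0098 -0.0602 -0.1815]
k 180 twist [-164.9   -0.3    0.2] travel_after [0.0099 0.1054 0.1595] travel_now [ 0.0098 -0.0602 -0.1815]
pos [0.5395 0.1663 0.1499] j7 1.27 gap 0.0213 F [ 0.9 -0.5 -2. ] t 9.78
jaw head 90.1 toolx [ 0.004  0.002 -1.   ] tooly [-1. -0. -0.]
```

View pics/w4.png

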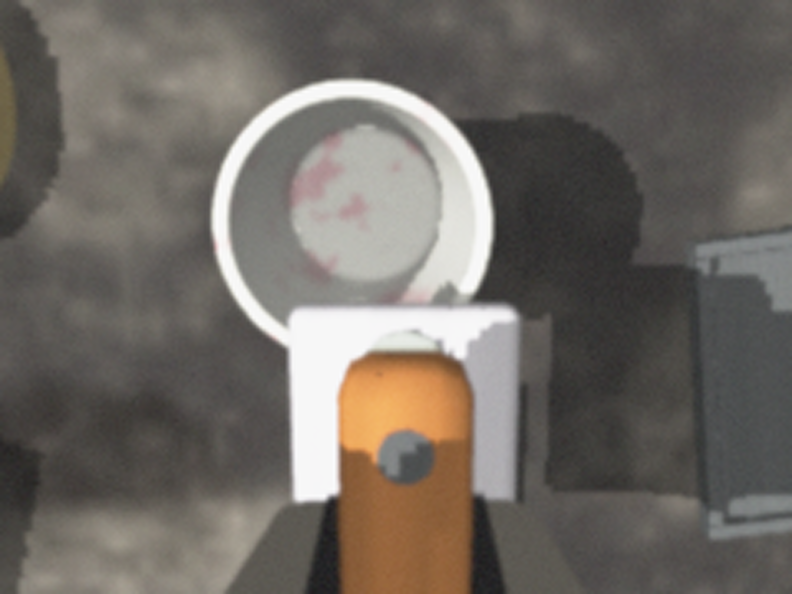

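```bash
python3 -m inch '{"twist":[[7.5,0,0],[7.4,0,0],[0,0,0],[0,0,0],[0,0,0],[0,0,0]],"travel":[[0,0,-0.03],[0,-0.01,-0.05],[0,-0.04,-0.05],[0,-0.03,-0.03],[0,0,0],[0,0,0]],"jaw":[-1,-1,-1,-1,-1,-1]}'
python3 - <<'E'
from h import *
st=ctrl.state()
d=snap('wrist','w5.png')
for b in boxes('wrist',st=st,d=d):
    if 30<b[0][3]<90 and 60<b[0][2]<110: print(b)
goal(.6,-.015,.12,75.4)
d=snap('scene','s5.png',(230,180,160,120),5)
E
```

```text
time: 10.52
position: [0.5927, -0.0145, 0.1433]
ee_rot: [2.958, 1.569, -2.019]
ft_force: [-0.5, -0.1, -2.8]
finger_gap: 0.0214
([582.9, -176.0, 82.8, 52.5, 157.4], [165.0, 229.0])
([554.7, -314.8, 109.0, 51.3, 149.4], [15.0, 237.0])
([453.1, -174.7, 83.2, 52.5, 173.0], [109.0, 97.0])
k 0 twist [-0.6 -0.1  0. ] travel_after [ 0.0234 -0.0072  0.0015] travel_now [ 0.0234 -0.0072  0.0017]
k 180 twist [179.4   0.    0.2] travel_after [ 0.0234  0.0072 -0.0015] travel_now [ 0.0234 -0.0072  0.0017]
pos [ 0.5927 -0.0147  0.1434] j7 1.38 gap 0.0219 F [ 0.4 -1.3 -3.4] t 10.57
jaw head 74.8 toolx [-0.    -0.002 -1.   ] tooly [-0.97  0.26 -0.  ]
```

View pics/w5.png

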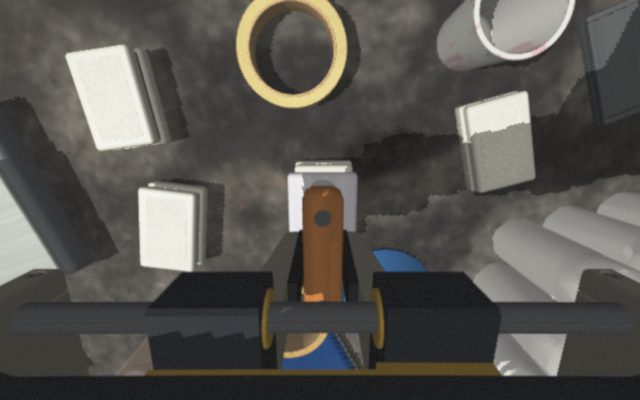

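View pics/s5.png

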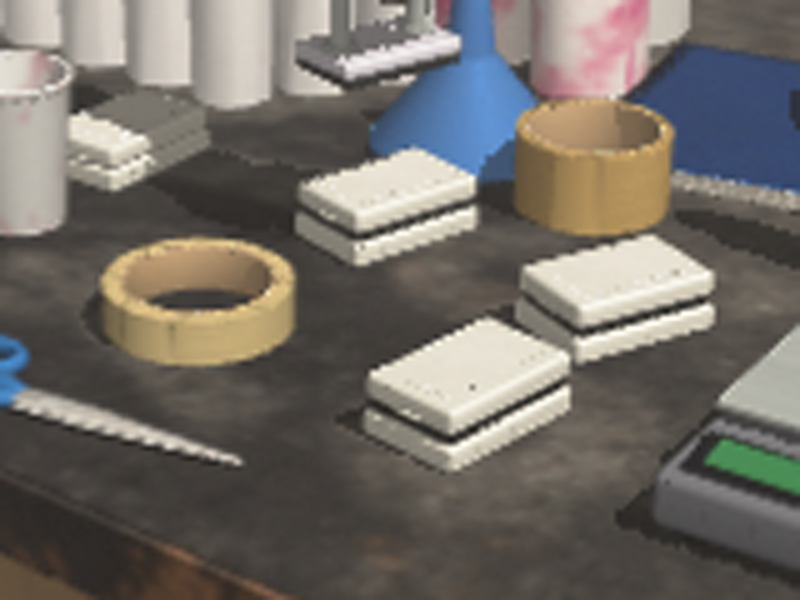

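The scene crop shows box 1 (crop 135,140) with its dark gap gone, so its lid is closed. The other three still show the seal. Next is box 2.

```bash
python3 -m inch '{"twist":[[-0.5,-0.1,0],[0,0,0],[0,0,0],[0,0,0],[0,0,0]],"travel":[[0.01,-0.006,0.001],[0.025,0,0],[0.022,0,0],[0,0,0],[0,0,0]],"jaw":[-1,-1,-1,-1,-1]}'
python3 - <<'E'
from h import *
goal(.6008,-.0148,.077,75.4)
st=ctrl.state()
d=snap('wrist','w6.png',(260,140,130,90),6)
E
```

```text
time: 11.25
position: [0.5997, -0.009, 0.0842]
ee_rot: [-0.194, 1.568, 1.132]
ft_force: [0.3, -0.6, -1.9]
finger_gap: 0.0215
k 0 twist [0.5 0.1 0. ] travel_after [ 0.0072 -0.0026 -0.0053] travel_now [ 0.0072 -0.0025 -0.0054]
k 180 twist [-179.5   -0.     0.2] travel_after [0.0072 0.0026 0.0053] travel_now [ 0.0072 -0.0025 -0.0054]
pos [ 0.5997 -0.009   0.0842] j7 1.42 gap 0.0215 F [ 0.3 -0.6 -1.9] t 11.25
jaw head 75.9 toolx [ 0.001  0.002 -1.   ] tooly [-0.97  0.24 -0.  ]
```

View pics/w6.png

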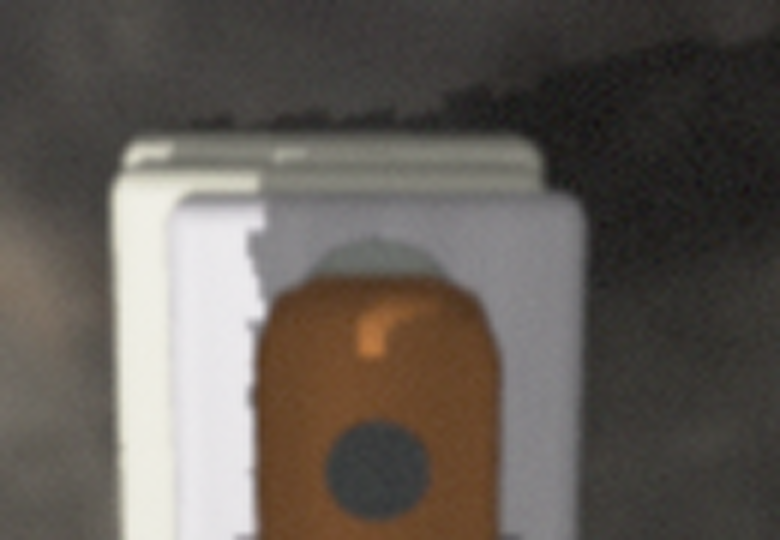

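```bash
python3 -m inch '{"twist":[[0.5,0.1,0],[0,0,0],[0,0,0]],"travel":[[0.006,-0.0025,-0.0053],[0,0,0],[0,0,0]],"jaw":[-1,-1,-1]}'
python3 - <<'E'
from h import *
goal(.6010,-.0148,.0737,75.4)
st=ctrl.state()
d=snap('wrist','w7.png',(260,140,130,90),6)
E
```

```text
time: 11.68
position: [0.602, -0.0152, 0.0795]
ee_rot: [-1.124, 1.567, 0.192]
ft_force: [0.6, 0.5, -3.4]
finger_gap: 0.0217
k 0 twist [0.  0.1 0.2] travel_after [0.0058 0.001  0.0001] travel_now [0.0058 0.001  0.0001]
k 180 twist [-1.8e+02 -3.0e-01  1.0e-01] travel_after [ 0.0058 -0.001  -0.0001] travel_now [0.0058 0.001  0.0001]
pos [ 0.602  -0.0152  0.0795] j7 1.42 gap 0.0217 F [ 0.6  0.5 -3.4] t 11.68
jaw head 75.4 toolx [ 0.004  0.001 -1.   ] tooly [-0.97  0.25 -0.  ]
```

View pics/w7.png

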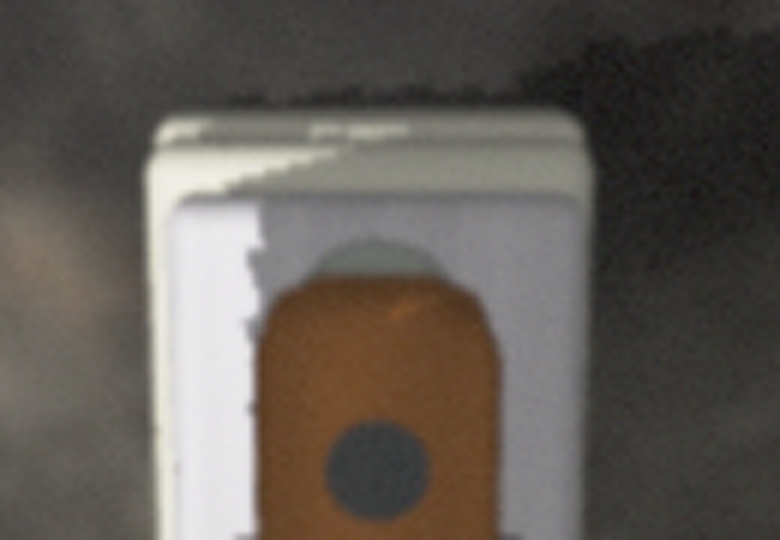

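Well centred. Press.

```bash
python3 -m inch '{"twist":[[0,0.1,0.2],[0,0,0],[0,0,0]],"travel":[[0.005,0.001,0],[0.004,0,0],[0.003,0,0]],"jaw":[-1,-1,-1]}'
python3 -m inch '{"twist":[[0,0,0],[0,0,0]],"travel":[[0.004,0.001,0],[0.004,0.001,0]],"jaw":[-1,-1]}'
python3 -m inch '{"twist":[[0,0,0]],"travel":[[-0.001,0,0]],"jaw":[-1]}'
```

```text
time: 12.1
position: [0.6018, -0.0149, 0.0683]
ee_rot: [-1.244, 1.569, 0.072]
ft_force: [-0.9, -0.2, 7.6]
finger_gap: 0.0213
time: 12.35
position: [0.6028, -0.0151, 0.068]
ee_rot: [-1.124, 1.565, 0.192]
ft_force: [-10.5, 0.1, 33.9]
finger_gap: 0.0217
time: 12.48
position: [0.6032, -0.0151, 0.07]
ee_rot: [-1.119, 1.563, 0.197]
ft_force: [-0.4, -0.4, -2.4]
finger_gap: 0.0217
```

```bash
python3 -m inch '{"twist":[[0,0.2,0.3],[0,0,0],[4,0,0],[4,0,0],[0,0,0],[0,0,0]],"travel":[[-0.01,0,0],[-0.03,0,0],[-0.04,0,0],[0,0,-0.03],[0,0,0],[0,0,0]],"jaw":[-1,-1,-1,-1,-1,-1]}'
python3 - <<'E'
from h import *
st=ctrl.state()
d=snap('wrist','w8.png')
for b in boxes('wrist',st=st,d=d):
    if 30<b[0][3]<90 and 60<b[0][2]<110: print(b)
goal(.584,-.176,.12,67.4)
d=snap('scene','s8.png',(230,180,160,120),5)
E
```

```text
time: 13.22
position: [0.5907, -0.0455, 0.149]
ee_rot: [2.365, 1.565, -2.748]
ft_force: [0.1, 0.0, -3.0]
finger_gap: 0.0216
([580.0, -175.0, 76.4, 52.5, 157.3], [204.0, 235.0])
([453.2, -174.8, 83.0, 52.6, 173.1], [138.0, 117.0])
k 0 twist [-0.4 -0.3 -0.3] travel_after [ 0.0288 -0.0442 -0.1223] travel_now [ 0.0292 -0.0451 -0.1219]
k 180 twist [179.6  -0.4   0.5] travel_after [0.0288 0.0442 0.1223] travel_now [ 0.0292 -0.0451 -0.1219]
pos [ 0.5903 -0.0461  0.1488] j7 1.32 gap 0.0214 F [-0.1 -0.3 -2.6] t 13.28
jaw head 67.0 toolx [-0.006 -0.003 -1.   ] tooly [-0.92  0.39  0.  ]
```

View pics/w8.png

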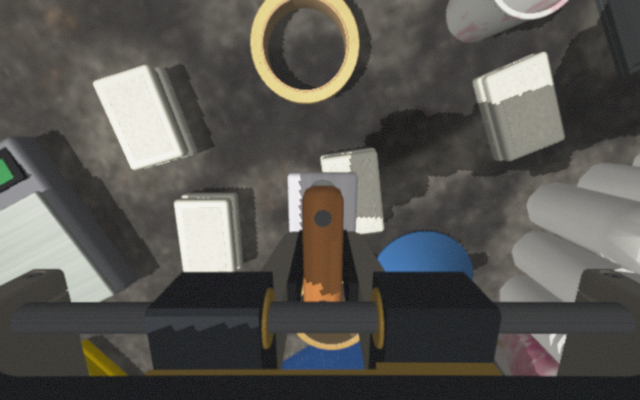

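View pics/s8.png

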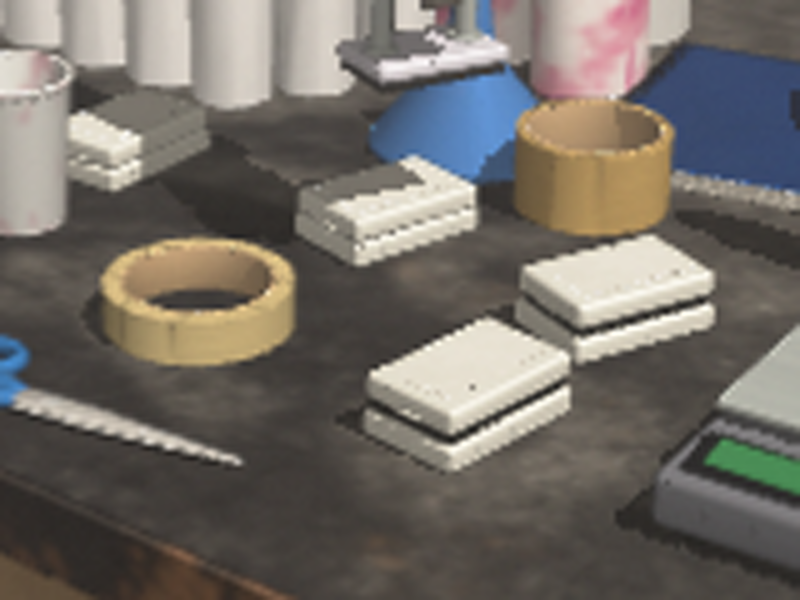

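Box 2 is closed too. Next is box 3.

```bash
python3 -m inch '{"twist":[[0.4,-0.3,-0.3],[0,0,0],[0,0,0],[0,0,0],[0,0,0],[0,0,0]],"travel":[[0.0,-0.02,-0.05],[0.02,-0.018,-0.05],[0.025,-0.008,-0.02],[0.018,0,0],[0,0,0],[0,0,0]],"jaw":[-1,-1,-1,-1,-1,-1]}'
python3 - <<'E'
from h import *
goal(.5832,-.1758,.079,67.4)
E
```

```text
time: 14.08
position: [0.5865, -0.1714, 0.0812]
ee_rot: [1.032, 1.567, 2.204]
ft_force: [1.0, 0.0, -2.5]
finger_gap: 0.0219
k 0 twist [-0.2  0.1 -0.2] travel_after [ 0.0022  0.0013 -0.0053] travel_now [ 0.0022  0.0013 -0.0053]
k 180 twist [179.8  -0.3  -0.2] travel_after [ 0.0022 -0.0013  0.0053] travel_now [ 0.0022  0.0013 -0.0053]
pos [ 0.5865 -0.1714  0.0812] j7 1.58 gap 0.0219 F [ 1.   0.  -2.5] t 14.07
jaw head 67.2 toolx [-0.002  0.003 -1.   ] tooly [-0.92  0.39  0.  ]
```

```bash
python3 -m inch '{"twist":[[0.2,0.1,-0.2],[0,0,0],[0,0,0]],"travel":[[0.002,0.0013,-0.0053],[0,0,0],[0,0,0]],"jaw":[-1,-1,-1]}'
python3 - <<'E'
from h import *
goal(.5832,-.1758,.0737,67.4)
st=ctrl.state()
d=snap('wrist','w9.png',(260,140,130,90),6)
E
```

```text
time: 14.45
position: [0.5847, -0.1736, 0.081]
ee_rot: [-1.088, 1.567, 0.084]
ft_force: [-0.2, -0.6, -2.6]
finger_gap: 0.0216
k 0 twist [-0.2  0.1  0.2] travel_after [ 0.0073  0.0005 -0.0026] travel_now [ 0.0073  0.0005 -0.0026]
k 180 twist [179.8   0.3  -0.2] travel_after [ 0.0073 -0.0005  0.0026] travel_now [ 0.0073  0.0005 -0.0026]
pos [ 0.5847 -0.1736  0.081 ] j7 1.58 gap 0.0216 F [-0.2 -0.6 -2.6] t 14.45
jaw head 67.2 toolx [ 0.004  0.    -1.   ] tooly [-0.92  0.39 -0.  ]
```

View pics/w9.png

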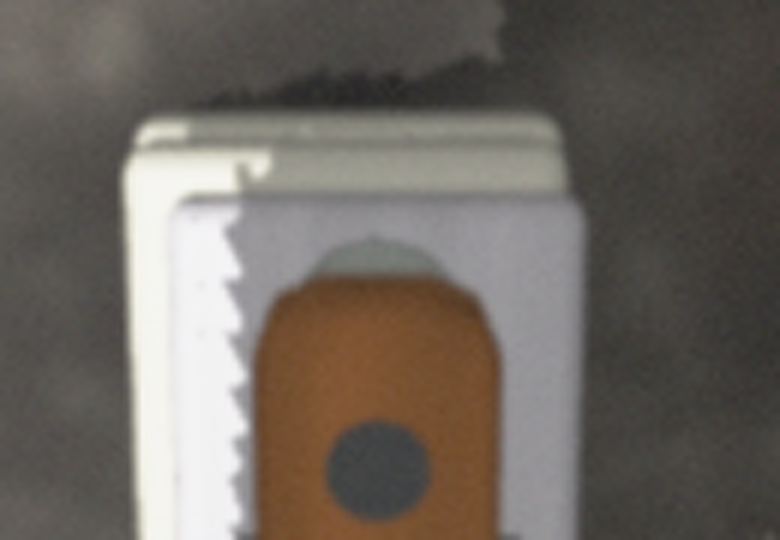

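```bash
python3 -m inch '{"twist":[[0.2,0.1,0.2],[0,0,0],[0,0,0]],"travel":[[0.003,0.0005,-0.0028],[0,0,0],[0,0,0]],"jaw":[-1,-1,-1]}'
python3 - <<'E'
from h import *
goal(.5832,-.1758,.0737,67.4)
E
python3 -m inch '{"twist":[[0,0,0],[0,0,0],[0,0,0]],"travel":[[0.005,0,0],[0.004,0,0],[0.003,0,0]],"jaw":[-1,-1,-1]}'
python3 -m inch '{"twist":[[0,0,0],[0,0,0]],"travel":[[0.004,0.001,0],[0.004,0.001,0]],"jaw":[-1,-1]}'
python3 -m inch '{"twist":[[0,0,0]],"travel":[[-0.001,0,0]],"jaw":[-1]}'
```

```text
time: 14.88
position: [0.5831, -0.1764, 0.078]
ee_rot: [2.736, 1.571, -2.379]
ft_force: [-0.2, 0.0, -2.4]
finger_gap: 0.022
k 0 twist [-0.4 -0.  -0. ] travel_after [0.0043 0.0002 0.0006] travel_now [0.0043 0.0002 0.0006]
k 180 twist [179.6  -0.    0. ] travel_after [ 0.0043 -0.0002 -0.0006] travel_now [0.0043 0.0002 0.0006]
pos [ 0.5831 -0.1764  0.078 ] j7 1.58 gap 0.022 F [-0.2  0.  -2.4] t 14.88
jaw head 67.0 toolx [-0. -0. -1.] tooly [-0.92  0.39  0.  ]
time: 15.25
position: [0.5846, -0.177, 0.0681]
ee_rot: [-1.268, 1.568, -0.099]
ft_force: [-6.2, 2.4, 26.2]
finger_gap: 0.0218
time: 15.5
position: [0.5848, -0.1771, 0.068]
ee_rot: [-1.006, 1.564, 0.162]
ft_force: [-8.2, 2.4, 30.1]
finger_gap: 0.0215
time: 15.62
position: [0.5849, -0.1772, 0.07]
ee_rot: [-1.017, 1.563, 0.151]
ft_force: [0.8, -0.6, -2.1]
finger_gap: 0.0215
```

```bash
python3 -m inch '{"twist":[[0,0.2,0.3],[0,0,0],[-8,0,0],[-8,0,0],[0,0,0],[0,0,0]],"travel":[[-0.01,0,0],[-0.03,0,0],[-0.03,0,0],[0,0.02,0],[0,0.04,0],[0,0,0]],"jaw":[-1,-1,-1,-1,-1,-1]}'
python3 - <<'E'
from h import *
st=ctrl.state()
d=snap('wrist','w10.png')
for b in boxes('wrist',st=st,d=d):
    if 30<b[0][3]<90 and 60<b[0][2]<110: print(b)
goal(.4533,-.1747,.12,83)
d=snap('scene','s10.png',(230,180,160,120),5)
E
```

```text
time: 16.38
position: [0.5236, -0.1666, 0.1405]
ee_rot: [1.911, 1.567, -2.915]
ft_force: [1.0, 0.1, -2.0]
finger_gap: 0.0216
([600.0, -21.4, 72.6, 54.3, 164.2], [475.0, 252.0])
([452.4, -175.6, 83.3, 53.1, 172.9], [304.0, 124.0])
k 0 twist [ 0.5 -0.1 -0. ] travel_after [ 0.0209  0.0709 -0.0168] travel_now [ 0.021   0.071  -0.0161]
k 180 twist [-1.795e+02  1.000e-01 -1.000e-01] travel_after [ 0.0209 -0.0709  0.0168] travel_now [ 0.021   0.071  -0.0161]
pos [ 0.5257 -0.1667  0.1409] j7 1.81 gap 0.0212 F [ 0.8  1.1 -1.8] t 16.43
jaw head 83.5 toolx [-0.001 -0.001 -1.   ] tooly [-0.99  0.11  0.  ]
```

View pics/s10.png

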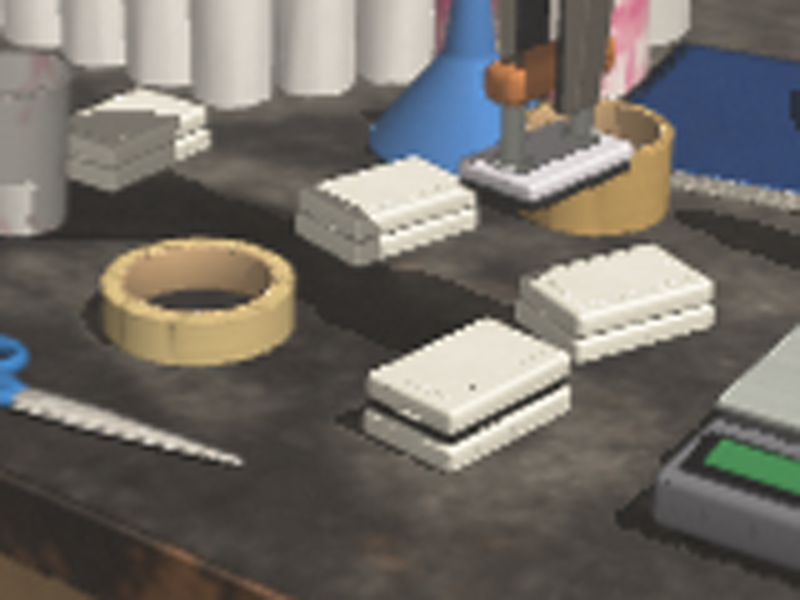

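View pics/w10.png

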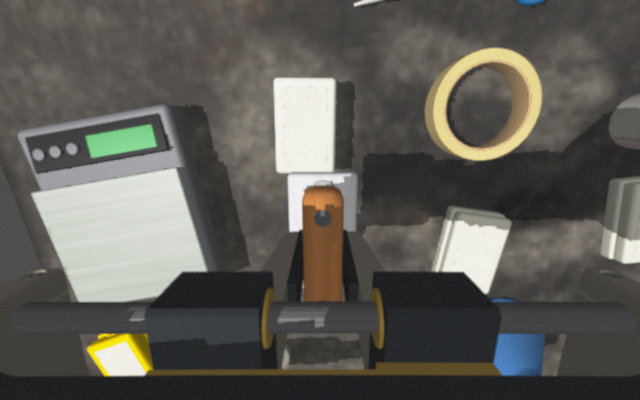

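Box 3 is closed. The last open box is 4, at wrist pixel (305,124).

```bash
python3 -m inch '{"twist":[[0.5,0,0],[0,0,0],[0,0,0],[0,0,0],[0,0,0],[0,0,0]],"travel":[[0.0,0.03,-0.008],[0.02,0.033,-0.008],[0.02,0.008,0],[0.018,0,0],[0,0,0],[0,0,0]],"jaw":[-1,-1,-1,-1,-1,-1]}'
python3 - <<'E'
from h import *
goal(.453,-.175,.079,83)
E
```

```text
time: 17.23
position: [0.4603, -0.1758, 0.0822]
ee_rot: [-2.15, 1.563, -0.698]
ft_force: [0.5, -0.6, -2.9]
finger_gap: 0.0216
k 0 twist [ 0.2 -0.2  0.4] travel_after [ 0.0032  0.0074 -0.0001] travel_now [ 0.0032  0.0074 -0.0001]
k 180 twist [-179.8   -0.6   -0.4] travel_after [ 0.0032 -0.0074  0.0001] travel_now [ 0.0032  0.0074 -0.0001]
pos [ 0.4603 -0.1758  0.0822] j7 1.88 gap 0.0216 F [ 0.5 -0.6 -2.9] t 17.23
jaw head 83.2 toolx [ 0.006 -0.005 -1.   ] tooly [-0.99  0.12 -0.01]
```

```bash
python3 -m inch '{"twist":[[0.2,-0.2,0.4],[0,0,0],[0,0,0]],"travel":[[0.004,0.0078,0],[0,0,0],[0,0,0]],"jaw":[-1,-1,-1]}'
python3 - <<'E'
from h import *
goal(.453,-.175,.0737,83)
st=ctrl.state()
d=snap('wrist','w11.png',(260,140,130,90),6)
E
```

```text
time: 17.6
position: [0.4537, -0.1751, 0.0793]
ee_rot: [-2.016, 1.569, -0.568]
ft_force: [0.4, -0.0, -3.0]
finger_gap: 0.0215
k 0 twist [-0.  -0.   0.1] travel_after [ 0.0056  0.0007 -0.    ] travel_now [ 0.0056  0.0007 -0.    ]
k 180 twist [1.8e+02 1.0e-01 1.0e-01] travel_after [ 0.0056 -0.0007  0.    ] travel_now [ 0.0056  0.0007 -0.    ]
pos [ 0.4537 -0.1751  0.0793] j7 1.88 gap 0.0215 F [ 0.4 -0.  -3. ] t 17.6
jaw head 83.0 toolx [ 0.002 -0.001 -1.   ] tooly [-0.99  0.12 -0.  ]
```

View pics/w11.png

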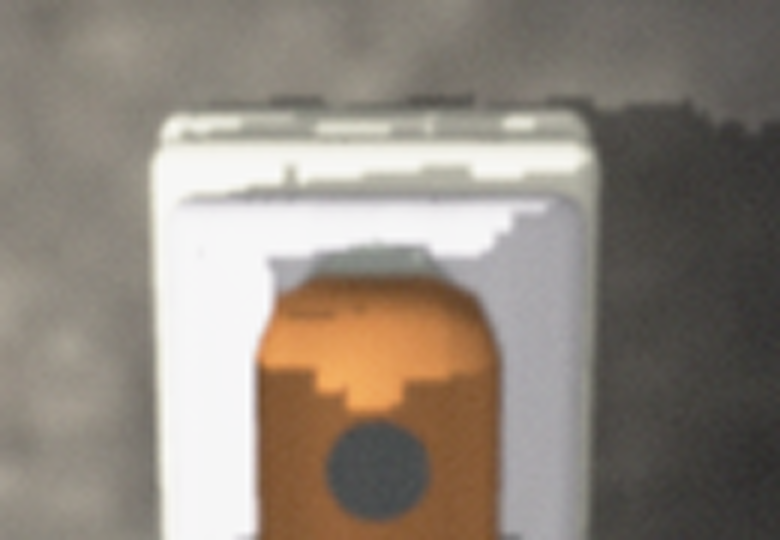

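```bash
python3 -m inch '{"twist":[[0,0,0],[0,0,0],[0,0,0]],"travel":[[0.005,0.0005,0],[0.004,0,0],[0.003,0,0]],"jaw":[-1,-1,-1]}'
python3 -m inch '{"twist":[[0,0,0],[0,0,0]],"travel":[[0.004,0.001,0],[0.004,0.001,0]],"jaw":[-1,-1]}'
python3 -m inch '{"twist":[[0,0,0]],"travel":[[-0.001,0,0]],"jaw":[-1]}'
python3 -m inch '{"twist":[[0,0.2,0.3],[0,0,0],[0,0,0],[0,0,0],[0,0,0]],"travel":[[-0.01,0,0],[-0.03,0,0],[-0.04,0,0],[0,0,0.06],[0,0,0]],"jaw":[-1,-1,-1,-1,-1]}'
python3 - <<'E'
from h import *
d=snap('scene','s12.png',(230,180,160,120),5)
d=snap('wrist','w12.png')
goal(.541,.301,.16,98.5)
E
```

```text
time: 18.02
position: [0.4544, -0.1752, 0.0681]
ee_rot: [-1.738, 1.567, -0.29]
ft_force: [-4.3, 2.6, 23.7]
finger_gap: 0.0217
time: 18.27
position: [0.4556, -0.1757, 0.0676]
ee_rot: [-1.377, 1.562, 0.072]
ft_force: [-12.9, 4.0, 48.1]
finger_gap: 0.0213
time: 18.4
position: [0.456, -0.1759, 0.0698]
ee_rot: [-1.393, 1.56, 0.055]
ft_force: [0.6, 1.2, -3.8]
finger_gap: 0.0216
time: 19.02
position: [0.4629, -0.1146, 0.1516]
ee_rot: [-2.325, 1.568, -0.878]
ft_force: [-0.7, -0.3, -2.3]
finger_gap: 0.0218
k 0 twist [-16.   -0.3   0.1] travel_after [-0.0083 -0.1396  0.4038] travel_now [-0.0102 -0.0232  0.4266]
k 180 twist [164.    0.2   0.4] travel_after [-0.0083  0.1396 -0.4038] travel_now [-0.0102 -0.0232  0.4266]
pos [ 0.4626 -0.119   0.1517] j7 1.69 gap 0.0214 F [-0.1 -0.2 -3. ] t 19.12
jaw head 82.5 toolx [ 0.003 -0.005 -1.   ] tooly [-0.99  0.13 -0.  ]
```

View pics/s12.png

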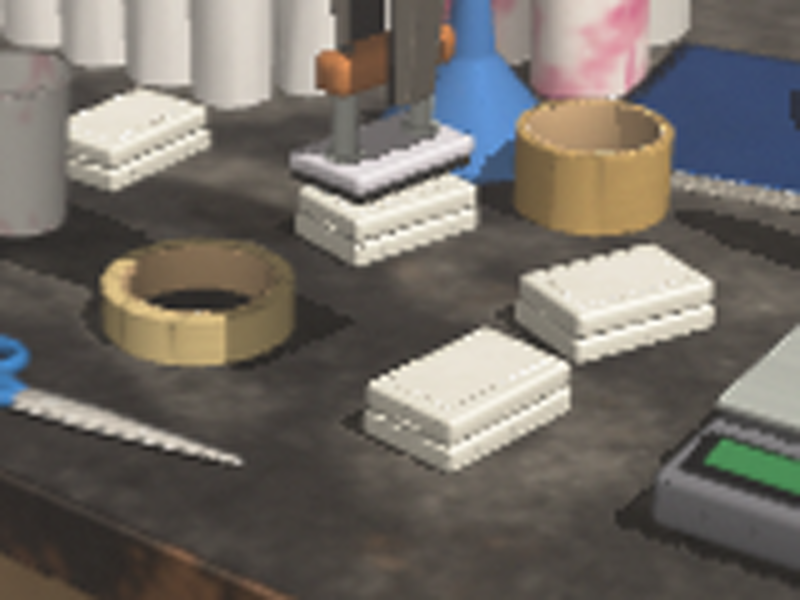

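View pics/w12.png

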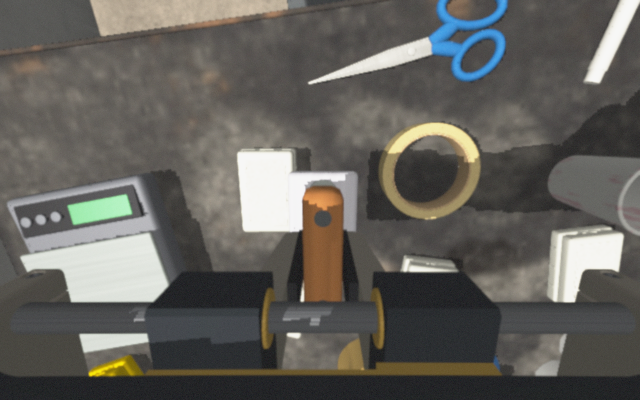

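All four lids are home. Now take the seater back to its rest, flying above the cup.

```bash
python3 -m inch '{"twist":[[-8,-0.2,0],[-8,0,0],[0,0,0],[0,0,0],[0,0,0],[0,0,0],[0,0,0],[0,0,0],[0,0,0],[0,0,0]],"travel":[[-0.02,-0.03,0.02],[-0.01,-0.03,0.03],[0,-0.03,0.055],[0,-0.02,0.06],[0,-0.02,0.06],[0,-0.02,0.06],[0,-0.01,0.05],[0,0,0.03],[0,0,0],[0,0,0]],"jaw":[-1,-1,-1,-1,-1,-1,-1,-1,-1,-1]}'
python3 - <<'E'
from h import *
goal(.541,.301,.16,98.5)
E
```

```text
time: 20.38
position: [0.5814, 0.247, 0.1726]
ee_rot: [2.425, 1.556, -2.153]
ft_force: [0.3, -1.4, -3.2]
finger_gap: 0.0217
k 0 twist [-0.8 -0.7 -0.6] travel_after [0.0126 0.032  0.0594] travel_now [0.0122 0.0327 0.0591]
k 180 twist [179.2  -0.9   1. ] travel_after [ 0.0126 -0.032  -0.0594] travel_now [0.0122 0.0327 0.0591]
pos [0.5814 0.247  0.1726] j7 1.27 gap 0.0217 F [ 0.3 -1.4 -3.2] t 20.38
jaw head 97.7 toolx [-0.008 -0.013 -1.   ] tooly [-0.99 -0.13  0.01]
```

```bash
python3 - <<'E'
from h import *
st=ctrl.state()
d=snap('wrist','w13.png',(330,110,130,120),5)
for s in np.array([[.541,.3015]]):
    pass
c,sn=np.cos(np.radians(8.4)),np.sin(np.radians(8.4))
for dx,dy in ((-51,-35),(-51,35),(51,35),(51,-35)):
    p=[.541+(dx*c-dy*sn)/1e3,.3015+(dx*sn+dy*c)/1e3,.012]; u,v=proj(d,p,st); print(round((u-330)*5),round((v-110)*5))
E
```

```text
82 24
408 19
379 478
78 480
```

View pics/w13.png

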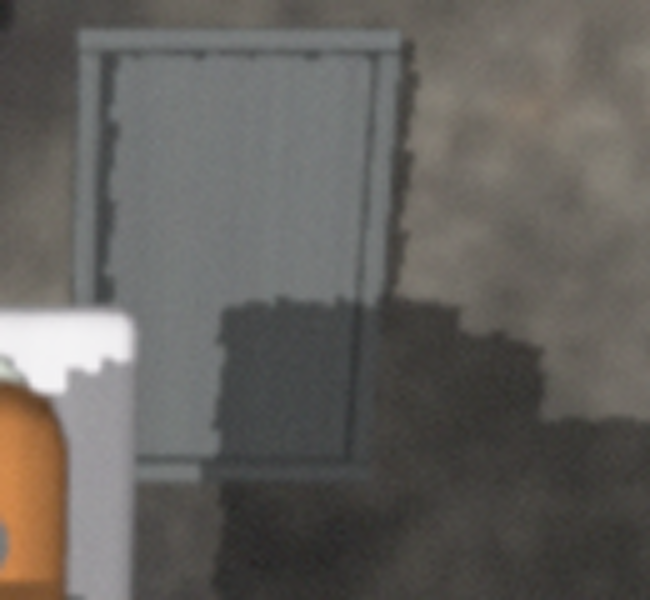

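```bash
python3 -m inch '{"twist":[[-0.8,-0.7,-0.6],[0,0,0],[0,0,0],[0,0,0]],"travel":[[0.01,0.025,0.045],[0.02,0.005,0.01],[0.03,0,0],[0,0,0]],"jaw":[-1,-1,-1,-1]}'
python3 - <<'E'
from h import *
goal(.5415,.3005,.065,98.6)
E
```

```text
time: 20.92
position: [0.547, 0.29, 0.1118]
ee_rot: [-2.054, 1.568, -0.348]
ft_force: [0.2, 0.1, -1.0]
finger_gap: 0.0216
k 0 twist [-0.8 -0.1  0.1] travel_after [0.0468 0.0039 0.0112] travel_now [0.0468 0.0042 0.0112]
k 180 twist [1.792e+02 2.000e-01 1.000e-01] travel_after [ 0.0468 -0.0039 -0.0112] travel_now [0.0468 0.0042 0.0112]
pos [0.547  0.29   0.1118] j7 1.18 gap 0.0216 F [ 0.2  0.1 -1. ] t 20.93
jaw head 97.8 toolx [ 0.003 -0.001 -1.   ] tooly [-0.99 -0.14 -0.  ]
```

```bash
python3 -m inch '{"twist":[[-0.8,-0.1,0.1],[0,0,0],[0,0,0],[0,0,0]],"travel":[[0.01,0.004,0.012],[0.025,0,0],[0,0,0],[0,0,0]],"jaw":[-1,-1,-1,-1]}'
python3 - <<'E'
from h import *
goal(.5415,.3005,.045,98.6)
E
```

```text
time: 21.42
position: [0.5447, 0.3021, 0.0801]
ee_rot: [-1.145, 1.563, 0.573]
ft_force: [-0.1, -1.1, -2.1]
finger_gap: 0.0214
k 0 twist [-0.2  0.2  0.4] travel_after [ 0.0351  0.0034 -0.0011] travel_now [ 0.0351  0.0037 -0.0013]
k 180 twist [179.8   0.6  -0.3] travel_after [ 0.0351 -0.0034  0.0011] travel_now [ 0.0351  0.0037 -0.0013]
pos [0.5447 0.3021 0.0801] j7 1.18 gap 0.0214 F [-0.1 -1.1 -2.1] t 21.43
jaw head 98.4 toolx [ 0.007  0.004 -1.   ] tooly [-0.99 -0.15 -0.01]
```

```bash
python3 -m inch '{"twist":[[-0.2,0.2,0.4],[0,0,0],[0,0,0],[0,0,0]],"travel":[[0.012,0.0037,-0.001],[0.012,0,0],[0,0,0],[0,0,0]],"jaw":[-1,-1,-1,-1]}'
python3 - <<'E'
from h import *
goal(.5415,.3005,.0452,98.6)
E
```

```text
time: 21.92
position: [0.5419, 0.3011, 0.0561]
ee_rot: [-1.294, 1.569, 0.428]
ft_force: [0.2, 0.1, -1.3]
finger_gap: 0.0214
k 0 twist [0.1 0.  0.1] travel_after [ 0.0109  0.0005 -0.0006] travel_now [ 0.0109  0.0005 -0.0006]
k 180 twist [-179.9   -0.2    0. ] travel_after [ 0.0109 -0.0005  0.0006] travel_now [ 0.0109  0.0005 -0.0006]
pos [0.5419 0.3011 0.0561] j7 1.18 gap 0.0214 F [ 0.2  0.1 -1.3] t 21.93
jaw head 98.7 toolx [ 0.002  0.001 -1.   ] tooly [-0.99 -0.15 -0.  ]
```

```bash
python3 -m inch '{"twist":[[0,0,0],[0,0,0],[0,0,0],[0,0,0]],"travel":[[0.006,0,0],[0.006,0,0],[0.002,0,0],[0,0,0]],"jaw":[-1,-1,-1,-1]}'
python3 - <<'E'
from h import *
goal(.5415,.3005,.0452,98.6)
E
```

```text
time: 22.42
position: [0.5425, 0.3015, 0.0464]
ee_rot: [-1.159, 1.568, 0.563]
ft_force: [-1.1, -0.9, -2.3]
finger_gap: 0.0213
k 0 twist [0.  0.1 0.2] travel_after [ 0.0012  0.0012 -0.0009] travel_now [ 0.0012  0.0012 -0.0009]
k 180 twist [-1.8e+02 -2.0e-01  1.0e-01] travel_after [ 0.0012 -0.0012  0.0009] travel_now [ 0.0012  0.0012 -0.0009]
pos [0.5425 0.3015 0.0464] j7 1.18 gap 0.0213 F [-1.1 -0.9 -2.3] t 22.43
jaw head 98.6 toolx [ 0.003  0.002 -1.   ] tooly [-0.99 -0.15 -0.  ]
```

```bash
python3 -m inch '{"twist":[[0,0.1,0.2],[0,0,0]],"travel":[[0.003,0.001,-0.001],[0,0,0]],"jaw":[-1,-1]}'
python3 -m inch '{"twist":[[0,0,0],[0,0,0],[0,0,0],[0,0,0],[0,0,0],[0,0,0]],"travel":[[0,0,0],[0,0,0],[0,0,0],[0,0,0],[0,0,0],[0,0,0]],"jaw":[-0.2,0.1,0.3,0.4,0.4,0.4]}' 
python3 -m inch '{"twist":[[0,0,0],[0,0,0],[0,0,0],[0,0,0],[0,0,0]],"travel":[[-0.02,0,0],[-0.04,0,0],[-0.05,0,0],[-0.05,0,0],[0,0,0]],"jaw":[0.4,0.5,0.8,1,1]}' 
python3 - <<'E'
from h import *
d=snap('wrist','w14.png')
bar()
goal(.586,.166,.12,90)
for b in boxes(z=.028): 
    if 50<b[0][3]<70 and 80<b[0][2]<95: print(b)
E
```

```text
time: 22.68
position: [0.5425, 0.3017, 0.0462]
ee_rot: [-0.831, 1.569, 0.891]
ft_force: [0.3, 0.0, -2.8]
finger_gap: 0.0214
time: 23.42
position: [0.5425, 0.3017, 0.045]
ee_rot: [-0.65, 1.569, 1.072]
ft_force: [-0.2, -0.2, -0.2]
finger_gap: 0.0643
time: 24.05
position: [0.5431, 0.3019, 0.2157]
ee_rot: [-1.032, 1.565, 0.69]
ft_force: [-0.2, 0.2, 0.2]
finger_gap: 0.0919
bar ((540.5001220703125, 301.22308349609375), (76.38700866699219, 18.895858764648438), 8.725859642028809) [ 314  156   18   70 1152]
k 0 twist [ 8.7 -0.  -0.1] travel_after [ 0.091  -0.0451 -0.1346] travel_now [ 0.091  -0.0246 -0.1398]
k 180 twist [-171.3    0.2   -0. ] travel_after [0.091  0.0451 0.1346] travel_now [ 0.091  -0.0246 -0.1398]
pos [0.5409 0.3006 0.211 ] j7 1.18 gap 0.0918 F [-0.1  0.1  0.2] t 24.15
jaw head 98.7 toolx [-0.002 -0.001 -1.   ] tooly [-0.99 -0.15  0.  ]
([450.3, -175.8, 84.7, 54.4, 172.6], [357.0, 250.0])
([580.5, -177.5, 85.2, 54.7, 157.2], [357.0, 209.0])
([582.2, 162.7, 84.2, 57.8, 0.8], [251.0, 207.0])
([598.1, -17.0, 84.6, 55.3, 165.2], [307.0, 203.0])
([1077.7, 71.4, 91.4, 53.2, 178.4], [284.0, 64.0])
```

View pics/w14.png

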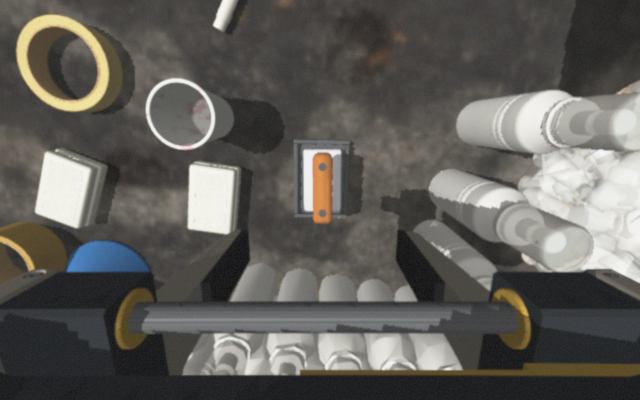

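The seater is standing in its rest, with its bar at (540.5,301). Now box 1.

```bash
python3 -m inch '{"twist":[[8.5,0,0],[0,0,0],[0,0,0],[0,0,0],[0,0,0]],"travel":[[0,0,0],[0,-0.02,-0.06],[0.03,-0.02,-0.055],[0.02,-0.005,-0.02],[0,0,0]],"jaw":[1,1,1,1,1]}'
python3 - <<'E'
from h import *
st=ctrl.state()
d=snap('wrist','w15.png')
for b in boxes('wrist',z=.028,st=st,d=d):
    if 30<b[0][3]<90 and 60<b[0][2]<110: print(b)
goal(.586,.166,.10,90)
E
```

```text
time: 24.82
position: [0.58, 0.1622, 0.1503]
ee_rot: [1.979, 1.551, -2.732]
ft_force: [0.1, 0.5, -0.9]
finger_gap: 0.0923
([600.7, -15.2, 82.4, 52.9, 165.6], [153.0, 216.0])
([585.1, 164.8, 81.7, 53.3, 0.2], [326.0, 202.0])
([534.3, 288.8, 61.5, 33.4, 8.0], [451.0, 149.0])
([477.8, 152.0, 81.3, 80.5, 90.2], [313.0, 92.0])
k 0 twist [ 0.2 -0.4 -1. ] travel_after [ 0.0511 -0.0057  0.0025] travel_now [ 0.051  -0.0066  0.0028]
k 180 twist [-179.8    1.5   -0.6] travel_after [ 0.0511  0.0057 -0.0025] travel_now [ 0.051  -0.0066  0.0028]
pos [0.5803 0.1635 0.1511] j7 1.29 gap 0.0917 F [-0.9  0.6 -0.2] t 24.88
jaw head 90.2 toolx [-0.017 -0.007 -1.   ] tooly [-1.   -0.    0.02]
```

View pics/w15.png

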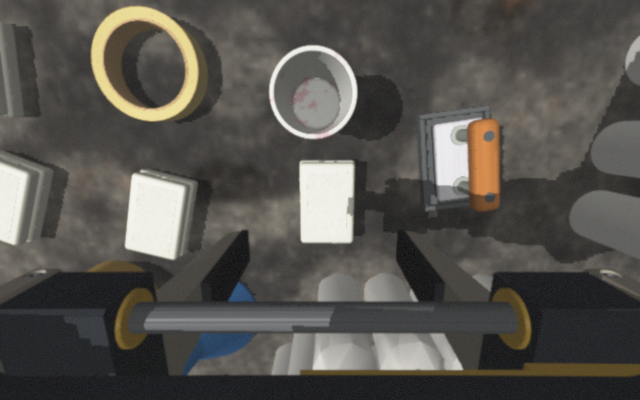

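```bash
python3 -m inch '{"twist":[[0,-0.4,-1],[0,0,0],[0,0,0],[0,0,0],[0,0,0]],"travel":[[0.02,-0.006,0.002],[0.04,0,0],[0.03,0,0],[0,0,0],[0,0,0]],"jaw":[1,1,1,1,1]}'
python3 - <<'E'
from h import *
st=ctrl.state()
goal(.586,.1658,.005,90.1)
d=snap('wrist','w16.png')
for b in boxes('wrist',z=.028,st=st,d=d):
    if 30<b[0][3]<90 and 60<b[0][2]<110: print(b)
E
```

```text
time: 25.5
position: [0.5863, 0.1767, 0.0626]
ee_rot: [-0.608, 1.563, 0.977]
ft_force: [-0.4, 0.3, 0.2]
finger_gap: 0.0921
k 0 twist [0.7 0.4 0.3] travel_after [ 0.0576  0.0003 -0.0109] travel_now [ 0.0575  0.0007 -0.0113]
k 180 twist [-179.3   -0.4    0.6] travel_after [ 0.0576 -0.0003  0.0109] travel_now [ 0.0575  0.0007 -0.0113]
pos [0.5863 0.1767 0.0626] j7 1.3 gap 0.0921 F [-0.4  0.3  0.2] t 25.5
jaw head 90.8 toolx [ 0.005  0.007 -1.   ] tooly [-1.   -0.01 -0.  ]
([596.2, -13.2, 73.5, 51.8, 166.2], [60.0, 229.0])
([585.0, 165.1, 82.8, 52.6, 0.2], [297.0, 218.0])
([480.7, 145.7, 92.0, 75.3, 91.1], [276.0, 72.0])
```

```bash
python3 -m inch '{"twist":[[0.6,0.4,0.3],[0,0,0],[0,0,0]],"travel":[[0.01,0.0005,-0.011],[0,0,0],[0,0,0]],"jaw":[1,1,1]}'
python3 - <<'E'
from h import *
goal(.586,.1655,.005,90.1)
E
```

```text
time: 25.92
position: [0.5874, 0.1655, 0.0546]
ee_rot: [-1.365, 1.568, 0.209]
ft_force: [-0.1, 0.4, 0.9]
finger_gap: 0.092
k 0 twist [0.1 0.  0.2] travel_after [0.0496 0.0014 0.    ] travel_now [ 0.0496  0.0015 -0.    ]
k 180 twist [-1.799e+02 -3.000e-01  1.000e-01] travel_after [ 0.0496 -0.0014 -0.    ] travel_now [ 0.0496  0.0015 -0.    ]
pos [0.5874 0.1655 0.0546] j7 1.31 gap 0.092 F [-0.1  0.4  0.9] t 25.93
jaw head 90.2 toolx [ 0.003  0.001 -1.   ] tooly [-1. -0. -0.]
```

```bash
python3 -m inch '{"twist":[[0,0,0.2],[0,0,0],[0,0,0],[0,0,0],[0,0,0]],"travel":[[0.02,0.0015,0],[0.018,0,0],[0.01,0,0],[0,0,0],[0,0,0]],"jaw":[1,1,1,1,1]}'
python3 - <<'E'
from h import *
goal(.586,.1655,.004,90.1)
E
```

```text
time: 26.55
position: [0.585, 0.1653, 0.002]
ee_rot: [1.544, 1.568, 3.118]
ft_force: [0.6, 0.4, 0.7]
finger_gap: 0.0918
k 0 twist [ 0.1  0.  -0.2] travel_after [-0.002  -0.001   0.0002] travel_now [-0.002  -0.001   0.0002]
k 180 twist [-179.9    0.3    0. ] travel_after [-0.002   0.001  -0.0002] travel_now [-0.002  -0.001   0.0002]
pos [0.585  0.1653 0.002 ] j7 1.31 gap 0.0918 F [0.6 0.4 0.7] t 26.55
jaw head 90.2 toolx [-0.003  0.    -1.   ] tooly [-1. -0.  0.]
```

```bash
python3 -m inch '{"twist":[[0,0,-0.2],[0,0,0],[0,0,0],[0,0,0],[0,0,0],[0,0,0],[0,0,0]],"travel":[[-0.0015,-0.001,0],[0,0,0],[0,0,0],[0,0,0],[0,0,0],[0,0,0],[0,0,0]],"jaw":[0.6,0.3,-0.5,-1,-1,-1,-1]}' 35
python3 - <<'E'
from h import *
goal(.586,.1655,.004,90.1)
E
```

```text
time: 27.42
position: [0.5872, 0.1657, 0.0051]
ee_rot: [-1.3, 1.567, 0.273]
ft_force: [-0.6, -0.5, -0.4]
finger_gap: 0.0573
k 0 twist [0.1 0.1 0.2] travel_after [ 0.0011  0.0012 -0.0002] travel_now [ 0.0011  0.0012 -0.0002]
k 180 twist [-1.799e+02 -3.000e-01  1.000e-01] travel_after [ 0.0011 -0.0012  0.0002] travel_now [ 0.0011  0.0012 -0.0002]
pos [0.5872 0.1657 0.0051] j7 1.31 gap 0.0573 F [-0.6 -0.5 -0.4] t 27.43
jaw head 90.2 toolx [ 0.004  0.001 -1.   ] tooly [-1. -0. -0.]
```

```bash
python3 -m inch '{"twist":[[0,0.1,0.2],[0,0,0],[0,0,0],[0,0,0],[0,0,0],[0,0,0],[0,0,0],[0,0,0],[0,0,0]],"travel":[[-0.01,0,0],[-0.03,0,0],[-0.04,0.01,0],[-0.04,0.02,-0.03],[-0.02,0.02,-0.06],[0,0,-0.06],[0,0,-0.06],[0,0,-0.06],[0,0,-0.05]],"jaw":[-1,-1,-1,-1,-1,-1,-1,-1,-1]}'
python3 - <<'E'
from h import *
goal(.537,-.362,.15,183.4)
E
```

```text
time: 28.55
position: [0.5385, -0.1555, 0.1535]
ee_rot: [-1.483, 1.568, 0.102]
ft_force: [0.2, -0.0, -3.2]
finger_gap: 0.0574
k 180 twist [87.4  0.1  0.1] travel_after [ 0.0035 -0.206  -0.0138] travel_now [ 0.0034  0.0045 -0.2064]
k 0 twist [-92.6  -0.1   0.1] travel_after [0.0035 0.206  0.0138] travel_now [ 0.0034  0.0045 -0.2064]
pos [ 0.5385 -0.1555  0.1535] j7 1.89 gap 0.0574 F [ 0.2 -0.  -3.2] t 28.55
jaw head 90.8 toolx [ 0.002  0.    -1.   ] tooly [-1.   -0.01 -0.  ]
```

```bash
python3 -m inch '{"twist":[[-10.5,0,0],[-10.5,0,0],[-10.5,0,0],[-10.5,0,0],[-10.5,0,0],[-10.5,0,0],[-10.5,0,0],[-10.5,0,0],[-8,0,0],[0,0,0]],"travel":[[0,0,0],[0,0,0],[0,0,0],[0,0,0],[0,0,0],[0,0,0],[0,0,0],[0,0,0],[0,0,0],[0,0,0]],"jaw":[-1,-1,-1,-1,-1,-1,-1,-1,-1,-1]}'
python3 - <<'E'
from h import *
goal(.537,-.362,.15,183.4)
d=snap('wrist','w17.png')
E
```

```text
time: 29.8
position: [0.5301, -0.1611, 0.1503]
ee_rot: [0.19, 1.551, -2.98]
ft_force: [0.1, -0.1, -3.6]
finger_gap: 0.0571
k 0 twist [-5.   1.1 -0.2] travel_after [0.0003 0.2009 0.005 ] travel_now [ 0.0008  0.2006 -0.0126]
k 180 twist [175.   -0.3  -1.7] travel_after [ 0.0003 -0.2009 -0.005 ] travel_now [ 0.0008  0.2006 -0.0126]
pos [ 0.5301 -0.1611  0.1503] j7 2.91 gap 0.0571 F [ 0.1 -0.1 -3.6] t 29.8
jaw head 178.4 toolx [-0.02  -0.003 -1.   ] tooly [-0.03 -1.    0.  ]
```

View pics/w17.png

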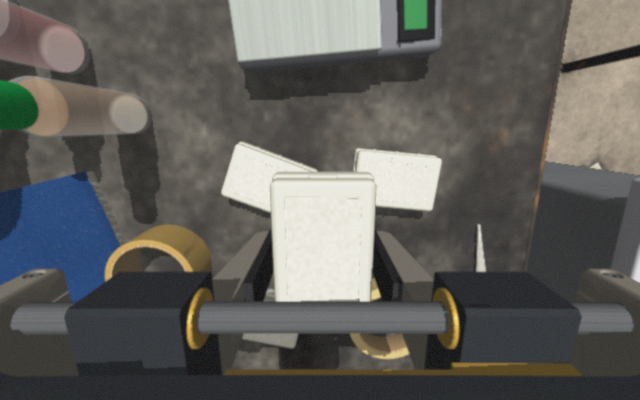

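Joint 7 has nearly reached its limit (2.91), so I'll turn the other way, to the equivalent grasp heading of 3.4°.

```bash
python3 -m inch '{"twist":[[10.5,0,0],[10.5,0,0],[10.5,0,0],[10.5,0,0],[10.5,0,0],[10.5,0,0],[10.5,0,0],[10.5,0,0],[10.5,0,0],[10.5,0,0]],"travel":[[0,0,0],[0,0,0],[0,0,0],[0,0,0],[0,0,0],[0,0,0],[0,0,0],[0,0,0],[0,0,0],[0,0,0]],"jaw":[-1,-1,-1,-1,-1,-1,-1,-1,-1,-1]}'
python3 -m inch '{"twist":[[10.5,0,0],[10.5,0,0],[10.5,0,0],[10.5,0,0],[10.5,0,0],[10.5,0,0],[7,0,0],[0,0,0]],"travel":[[0,0,0],[0,0,0],[0,0,0],[0,0,0],[0,0,0],[0,0,0],[0,0,0],[0,0,0]],"jaw":[-1,-1,-1,-1,-1,-1,-1,-1]}'
python3 - <<'E'
from h import *
goal(.537,-.362,.15,3.4)
E
```

```text
time: 31.1
position: [0.5281, -0.1676, 0.154]
ee_rot: [2.831, 1.531, -2.219]
ft_force: [0.7, 0.1, -2.2]
finger_gap: 0.0573
time: 32.1
position: [0.531, -0.1694, 0.1654]
ee_rot: [-1.701, 1.52, -1.722]
ft_force: [0.2, 0.1, -2.5]
finger_gap: 0.0575
k 0 twist [-4.6 -0.5  2.8] travel_after [ 0.0154 -0.1926 -0.0054] travel_now [ 0.0249 -0.1914  0.0103]
k 180 twist [175.3   4.4   0.7] travel_after [0.0154 0.1926 0.0054] travel_now [ 0.0249 -0.1914  0.0103]
pos [ 0.531  -0.1694  0.1654] j7 0.09 gap 0.0575 F [ 0.2  0.1 -2.5] t 32.1
jaw head -1.2 toolx [-0.008 -0.05  -0.999] tooly [ 0.02  1.   -0.05]
```

```bash
python3 - <<'E'
import cv2
a=cv2.imread('pics/w10.png');cv2.imwrite('pics/w10z.png',cv2.resize(a[90:310,10:240],None,fx=2.6,fy=2.6,interpolation=cv2.INTER_CUBIC))
E
```

```text
(no output)
```

View pics/w10z.png

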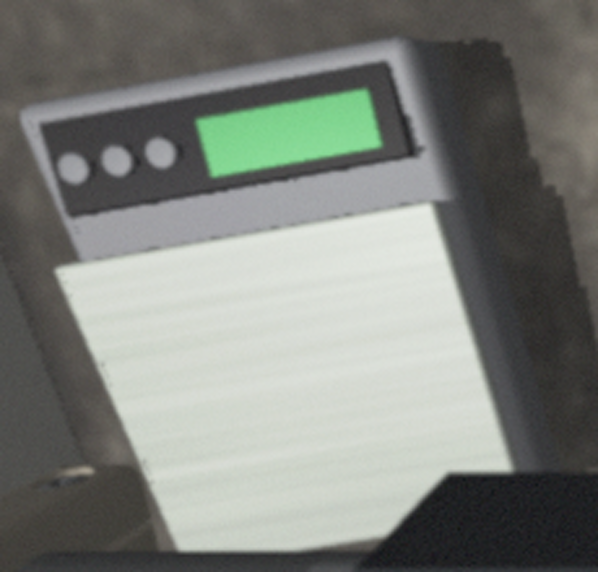

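```bash
python3 -m inch '{"twist":[[-4.6,-0.5,2.8],[0,0,0],[0,0,0]],"travel":[[0,0,0],[0,-0.03,0],[0,0,0]],"jaw":[-1,-1,-1]}'
python3 - <<'E'
from h import *
goal(.540,-.362,.15,3.4)
d=snap('wrist','w18.png')
E
```

```text
time: 32.48
position: [0.534, -0.1995, 0.1683]
ee_rot: [-0.635, 1.565, -0.568]
ft_force: [-0.1, 0.4, -2.7]
finger_gap: 0.0573
k 0 twist [0.4 0.3 0.2] travel_after [ 0.0183 -0.1625 -0.0037] travel_now [ 0.0188 -0.1624 -0.005 ]
k 180 twist [-179.6   -0.3    0.4] travel_after [0.0183 0.1625 0.0037] travel_now [ 0.0188 -0.1624 -0.005 ]
pos [ 0.534  -0.1995  0.1683] j7 0.29 gap 0.0573 F [-0.1  0.4 -2.7] t 32.48
jaw head 3.8 toolx [ 0.005 -0.003 -1.   ] tooly [-0.07  1.   -0.  ]
```

View pics/w18.png

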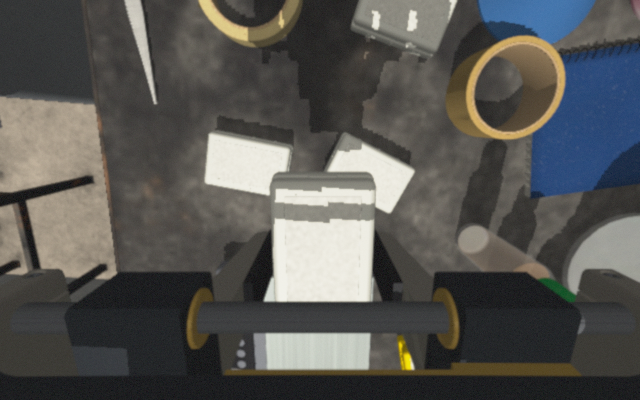

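```bash
python3 - <<'E'
from h import *
d=ctrl.get_image('wrist')
for st in [{'position':[.5236,-.1666,.1405],'ee_rot':[1.911,1.567,-2.915]}]:
    A,B,C,D=[pix2z(d,u,v,.045,st)[:2] for u,v in [(31.2,193.1),(178.1,168.1),(208.1,272.7),(78,301)]]
    print(A,B,C,D); e=B-A; print(np.linalg.norm(e),np.degrees(np.arctan2(e[1],e[0])), np.degrees(np.arctan2(*(C-B)[::-1])))
    u=e/np.linalg.norm(e); n=np.array([u[1],-u[0]]); print((A+B)/2+n*.0625)
E
```

```text
[ 0.48256136 -0.43099525] [ 0.47482152 -0.29182656] [ 0.58054527 -0.28690568] [ 0.59671096 -0.42479593]
0.13938375112566564 93.18321801704805 2.664892211555674
[ 0.54109501 -0.35794034]
```

```bash
python3 -m inch '{"twist":[[0.6,0.3,0.2],[0,0,0],[0,0,0],[0,0,0],[0,0,0],[0,0,0]],"travel":[[0,-0.05,0.001],[0,-0.06,0.002],[0,-0.045,0.002],[0.03,-0.006,0],[0.02,0,0],[0,0,0]],"jaw":[-1,-1,-1,-1,-1,-1]}'
python3 - <<'E'
from h import *
goal(.5405,-.361,.075,3.2)
E
```

```text
time: 33.33
position: [0.5541, -0.3525, 0.1183]
ee_rot: [0.732, 1.568, 0.807]
ft_force: [-0.1, 0.2, -1.7]
finger_gap: 0.0578
k 0 twist [ 1.1  0.1 -0.1] travel_after [ 0.0433 -0.0077 -0.0141] travel_now [ 0.0432 -0.0075 -0.0143]
k 180 twist [-178.9    0.2    0.2] travel_after [0.0433 0.0077 0.0141] travel_now [ 0.0432 -0.0075 -0.0143]
pos [ 0.5541 -0.3525  0.1183] j7 0.52 gap 0.0578 F [-0.1  0.2 -1.7] t 33.33
jaw head 4.3 toolx [ 0.002  0.002 -1.   ] tooly [-0.07  1.    0.  ]
```

```bash
python3 -m inch '{"twist":[[1.1,0.1,0],[0,0,0],[0,0,0],[0,0,0]],"travel":[[0.015,-0.0075,-0.014],[0.025,0,0],[0,0,0],[0,0,0]],"jaw":[-1,-1,-1,-1]}'
python3 - <<'E'
from h import *
goal(.5405,-.361,.0505,3.2)
E
```

```text
time: 33.83
position: [0.5405, -0.3607, 0.0795]
ee_rot: [-0.07, 1.568, -0.013]
ft_force: [-0.1, -0.5, -1.9]
finger_gap: 0.0574
k 0 twist [0.  0.2 0. ] travel_after [ 0.029  -0.0003  0.    ] travel_now [ 0.029  -0.0003 -0.0001]
k 180 twist [-180.    -0.     0.2] travel_after [ 0.029   0.0003 -0.    ] travel_now [ 0.029  -0.0003 -0.0001]
pos [ 0.5405 -0.3607  0.0795] j7 0.52 gap 0.0574 F [-0.1 -0.5 -1.9] t 33.83
jaw head 3.2 toolx [ 0.003 -0.    -1.   ] tooly [-0.06  1.   -0.  ]
```

```bash
python3 -m inch '{"twist":[[0,0.1,0],[0,0,0],[0,0,0],[0,0,0]],"travel":[[0.012,0,0],[0.012,0,0],[0.002,0,0],[0,0,0]],"jaw":[-1,-1,-1,-1]}'
python3 - <<'E'
from h import *
goal(.5405,-.361,.0505,3.2)
d=snap('wrist','w19.png')
E
```

```text
time: 34.33
position: [0.5412, -0.3612, 0.0534]
ee_rot: [-0.528, 1.568, -0.472]
ft_force: [0.1, 0.6, -2.1]
finger_gap: 0.0575
k 0 twist [0.  0.2 0.1] travel_after [ 0.0029  0.0002 -0.0007] travel_now [ 0.0028  0.0002 -0.0007]
k 180 twist [-1.8e+02 -1.0e-01  3.0e-01] travel_after [ 0.0029 -0.0002  0.0007] travel_now [ 0.0028  0.0002 -0.0007]
pos [ 0.5412 -0.3612  0.0534] j7 0.51 gap 0.0575 F [ 0.1  0.6 -2.1] t 34.33
jaw head 3.2 toolx [ 0.003 -0.001 -1.   ] tooly [-0.06  1.   -0.  ]
```

View pics/w19.png

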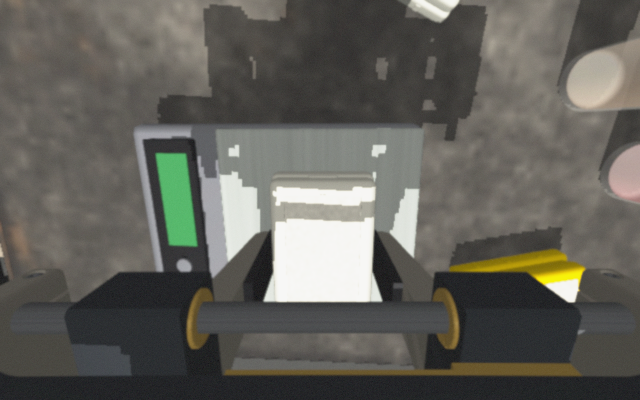

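```bash
python3 - <<'E'
from h import *
st=ctrl.state();d=snap('wrist','w19z.png',(130,110,310,200),2.5)
P=[pix2z(d,u,v,.045,st)[:2].round(4) for u,v in [(217,128),(420,127),(414,268)]]
print(P)
E
```

```text
[array([ 0.4765, -0.2944]), array([ 0.5951, -0.287 ]), array([ 0.6042, -0.3777])]
```

View pics/w19z.png

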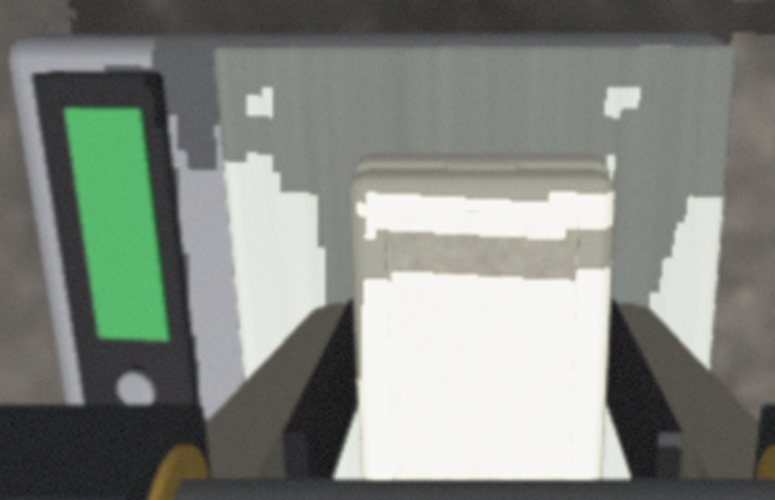

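```bash
python3 -m inch '{"twist":[[0,0.1,0.1],[0,0,0]],"travel":[[0.002,0,0],[0.001,0,0]],"jaw":[-1,-1]}'
python3 -m inch '{"twist":[[0,0,0],[0,0,0]],"travel":[[0.0015,0,0],[0.0,0,0]],"jaw":[-1,-1]}'
```

```text
time: 34.67
position: [0.5417, -0.3615, 0.0511]
ee_rot: [-0.294, 1.569, -0.238]
ft_force: [-0.0, -0.7, -2.6]
finger_gap: 0.0576
time: 34.92
position: [0.542, -0.3616, 0.0502]
ee_rot: [-0.355, 1.568, -0.299]
ft_force: [0.2, -0.8, -3.0]
finger_gap: 0.0575
```

```bash
python3 -m inch '{"twist":[[0,0,0],[0,0,0]],"travel":[[0.0025,0,0],[0.0,0,0]],"jaw":[-1,-1]}'
python3 - <<'E'
from h import *
goal(.541,-.3612,.050,3.3)
E
```

```text
time: 35.17
position: [0.5423, -0.3619, 0.0506]
ee_rot: [-0.534, 1.568, -0.478]
ft_force: [0.0, -0.6, -2.3]
finger_gap: 0.0573
k 0 twist [-0.1  0.2  0.1] travel_after [ 0.0006  0.0007 -0.0013] travel_now [ 0.0006  0.0007 -0.0013]
k 180 twist [ 1.799e+02  1.000e-01 -2.000e-01] travel_after [ 0.0006 -0.0007  0.0013] travel_now [ 0.0006  0.0007 -0.0013]
pos [ 0.5423 -0.3619  0.0506] j7 0.51 gap 0.0573 F [ 0.  -0.6 -2.3] t 35.17
jaw head 3.2 toolx [ 0.003 -0.001 -1.   ] tooly [-0.06  1.   -0.  ]
```

```bash
python3 -m inch '{"twist":[[0,0.2,0.1],[0,0,0]],"travel":[[0.004,0.0007,-0.0015],[0.002,0,0]],"jaw":[-1,-1]}'
python3 - <<'E'
from h import *
goal(.541,-.3612,.050,3.3)
E
```

```text
time: 35.42
position: [0.5424, -0.362, 0.05]
ee_rot: [-0.877, 1.568, -0.821]
ft_force: [-5.9, 2.7, 11.1]
finger_gap: 0.0574
k 0 twist [-0.1  0.1  0.1] travel_after [ 0.      0.0009 -0.0014] travel_now [ 0.      0.0009 -0.0014]
k 180 twist [ 1.799e+02  2.000e-01 -1.000e-01] travel_after [ 0.     -0.0009  0.0014] travel_now [ 0.      0.0009 -0.0014]
pos [ 0.5424 -0.362   0.05  ] j7 0.51 gap 0.0574 F [-5.9  2.7 11.1] t 35.42
jaw head 3.2 toolx [ 0.002 -0.002 -1.   ] tooly [-0.06  1.   -0.  ]
```

Contact is at z = 0.050, as expected. Release just wide enough to clear, then rise.

```bash
python3 -m inch '{"twist":[[0,0,0],[0,0,0],[0,0,0],[0,0,0],[0,0,0],[0,0,0]],"travel":[[-0.0005,0,0],[0,0,0],[0,0,0],[0,0,0],[-0.02,0,0],[-0.04,0,0]],"jaw":[0.5,0.6,0.6,0.6,0.7,0.9]}'
python3 -m inch '{"twist":[[0,0,0],[0,0,0],[0,0,0],[0,0,0],[0,0,0]],"travel":[[-0.05,0,0],[0,0.06,0],[0,0.06,0],[0,0.04,0],[0,0,0]],"jaw":[1,1,1,1,1]}'
python3 - <<'E'
from h import *
d=snap('top','t20.png',(340,170,130,110),5)
d=snap('scene','s20.png',(230,180,230,150),3.4)
for b in boxes(z=.028): 
    if 50<b[0][3]<70 and 80<b[0][2]<95: print(b)
st=ctrl.state();d=snap('wrist','w20.png')
for b in boxes('wrist',z=.028,st=st,d=d):
    if 30<b[0][3]<90 and 60<b[0][2]<110: print(b)
goal(.584,-.176,.12,67.3)
goal(.453,-.175,.12,83)
E
```

```text
time: 36.17
position: [0.5408, -0.361, 0.1093]
ee_rot: [2.686, 1.568, 2.742]
ft_force: [-0.0, 0.2, 0.2]
finger_gap: 0.0856
time: 36.8
position: [0.5361, -0.1994, 0.1721]
ee_rot: [-0.508, 1.557, -0.453]
ft_force: [-0.3, -0.8, -0.2]
finger_gap: 0.0923
([580.5, -177.5, 85.2, 54.7, 157.2], [356.0, 209.0])
([916.7, -294.1, 84.0, 69.0, 57.5], [390.0, 110.0])
([1077.7, 71.4, 91.4, 53.2, 178.4], [284.0, 64.0])
([1304.8, 581.4, 81.6, 63.8, 6.7], [147.0, 7.0])
([695.6, -418.9, 60.3, 39.4, 13.9], [435.0, 358.0])
([524.4, -418.5, 91.0, 63.5, 3.6], [303.0, 352.0])
([582.9, -176.9, 83.2, 53.4, 157.4], [365.0, 168.0])
([453.3, -175.4, 83.4, 53.2, 172.8], [243.0, 161.0])
k 0 twist [-64.6   0.3   0.8] travel_after [ 0.0509 -0.0336  0.0455] travel_now [0.0512 0.0271 0.0493]
k 180 twist [115.4   0.9  -0.3] travel_after [ 0.0509  0.0336 -0.0455] travel_now [0.0512 0.0271 0.0493]
pos [ 0.5354 -0.205   0.1709] j7 0.27 gap 0.0922 F [-0.5 -0.3 -0.1] t 37.0
jaw head 2.7 toolx [ 0.011 -0.008 -1.   ] tooly [-0.05  1.   -0.01]
k 0 twist [-80.3   0.2   0.8] travel_after [0.0509 0.0855 0.0197] travel_now [ 0.0497  0.0342 -0.0815]
k 180 twist [99.7  0.9 -0.2] travel_after [ 0.0509 -0.0855 -0.0197] travel_now [ 0.0497  0.0342 -0.0815]
pos [ 0.5354 -0.205   0.1709] j7 0.27 gap 0.0922 F [-0.5 -0.3 -0.1] t 37.0
jaw head 2.7 toolx [ 0.011 -0.008 -1.   ] tooly [-0.05  1.   -0.01]
```

View pics/t20.png

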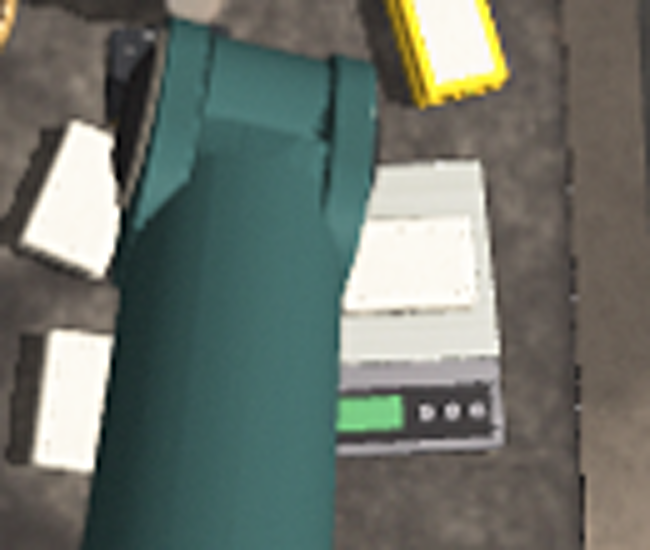

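View pics/w20.png

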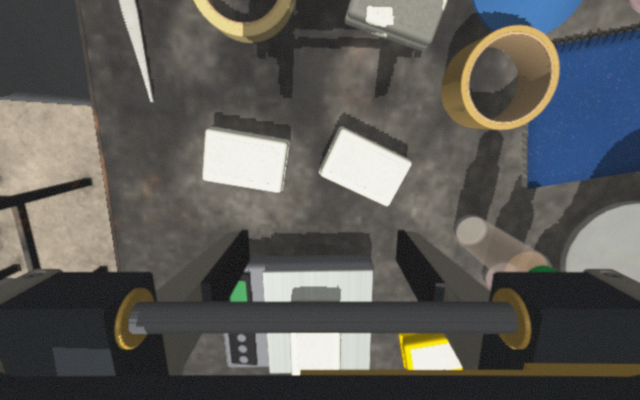

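View pics/s20.png

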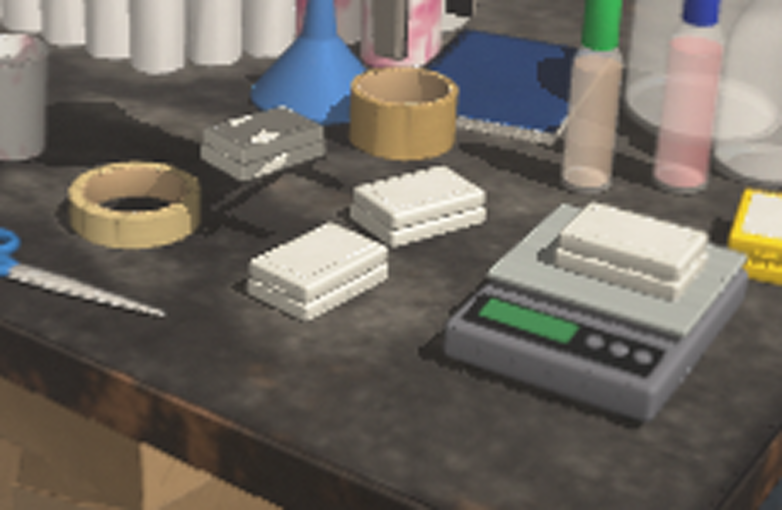

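Box 1 sits square in the middle of the pan. Next is box 3, at (583,-177) mm.

```bash
python3 -m inch '{"twist":[[-10.5,0,0],[-10.5,0,0],[-10.5,0,0],[-10.5,0,0],[-10.5,0,0],[-10.5,0,0],[-2,0,0],[0,0,0],[0,0,0]],"travel":[[0,0,0],[0,0,0],[0,0,0],[0,0,0],[0,0,0],[0,0,0],[0,0,0],[0.02,-0.03,0.04],[0,0,0]],"jaw":[1,1,1,1,1,1,1,1,1]}'
python3 - <<'E'
from h import *
st=ctrl.state();d=snap('wrist','w21.png')
for b in boxes('wrist',z=.028,st=st,d=d):
    if 30<b[0][3]<90 and 60<b[0][2]<110: print(b)
goal(.5837,-.177,.06,67.4)
E
```

```text
time: 38.12
position: [0.5761, -0.1975, 0.1487]
ee_rot: [-2.175, 1.557, -0.984]
ft_force: [-0.4, -0.4, 0.3]
finger_gap: 0.0918
([582.5, -177.2, 81.7, 52.7, 158.0], [342.0, 191.0])
([452.8, -175.8, 82.7, 52.7, 172.9], [295.0, 62.0])
k 0 twist [ 0.6 -0.6  0.7] travel_after [0.0893 0.0008 0.025 ] travel_now [0.0891 0.0016 0.0259]
k 180 twist [-179.4   -1.1   -0.9] travel_after [ 0.0893 -0.0008 -0.025 ] travel_now [0.0891 0.0016 0.0259]
pos [ 0.5748 -0.2004  0.1493] j7 1.26 gap 0.0918 F [ 0.4 -1.3  0.5] t 38.17
jaw head 68.0 toolx [ 0.007 -0.014 -1.   ] tooly [-0.93  0.37 -0.01]
```

```bash
python3 -m inch '{"twist":[[0.6,-0.6,0.7],[0,0,0],[0,0,0],[0,0,0]],"travel":[[0.02,0.002,0.022],[0.04,0,0],[0.02,0,0],[0,0,0]],"jaw":[1,1,1,1]}'
python3 - <<'E'
from h import *
goal(.5835,-.177,.005,67.5)
E
```

```text
time: 38.67
position: [0.5802, -0.1877, 0.0686]
ee_rot: [-2.619, 1.567, -1.453]
ft_force: [-0.7, -0.1, 1.1]
finger_gap: 0.092
k 0 twist [-0.7 -0.2  0.1] travel_after [0.0636 0.001  0.0111] travel_now [0.0635 0.0013 0.0113]
k 180 twist [179.3   0.2   0.3] travel_after [ 0.0636 -0.001  -0.0111] travel_now [0.0635 0.0013 0.0113]
pos [ 0.5802 -0.1877  0.0686] j7 1.18 gap 0.092 F [-0.7 -0.1  1.1] t 38.67
jaw head 66.8 toolx [ 0.    -0.004 -1.   ] tooly [-0.92  0.39 -0.  ]
```

```bash
python3 -m inch '{"twist":[[-0.7,-0.2,0.1],[0,0,0],[0,0,0]],"travel":[[0.01,0.001,0.011],[0.01,0,0],[0,0,0]],"jaw":[1,1,1]}'
python3 - <<'E'
from h import *
goal(.5835,-.177,.005,67.5)
print(ctrl.state()['joints'].round(2))
E
```

```text
time: 39.05
position: [0.5854, -0.1777, 0.05]
ee_rot: [-1.443, 1.566, -0.266]
ft_force: [-1.1, 0.3, -0.5]
finger_gap: 0.0919
k 0 twist [-0.   0.   0.2] travel_after [ 0.045   0.0021 -0.0001] travel_now [ 0.045   0.0022 -0.0001]
k 180 twist [180.    0.4  -0. ] travel_after [ 0.045  -0.0021  0.0001] travel_now [ 0.045   0.0022 -0.0001]
pos [ 0.5854 -0.1777  0.05  ] j7 1.17 gap 0.0919 F [-1.1  0.3 -0.5] t 39.05
jaw head 67.5 toolx [ 0.004 -0.001 -1.   ] tooly [-0.92  0.38 -0.  ]
[ 0.5   0.64 -0.35  1.79  0.31  0.76  1.17]
```

```bash
python3 -m inch '{"twist":[[0,0,0.2],[0,0,0],[0,0,0],[0,0,0],[0,0,0]],"travel":[[0.02,0.002,0],[0.016,0,0],[0.007,0,0],[0,0,0],[0,0,0]],"jaw":[1,1,1,1,1]}'
python3 - <<'E'
from h import *
goal(.5835,-.177,.005,67.5)
E
python3 -m inch '{"twist":[[0,0,0],[0,0,0],[0,0,0],[0,0,0],[0,0,0],[0,0,0],[0,0,0]],"travel":[[0,0,0],[0,0,0],[0,0,0],[0,0,0],[0,0,0],[0,0,0],[0,0,0]],"jaw":[0.6,0.3,-0.5,-1,-1,-1,-1]}' 35
python3 - <<'E'
from h import *
goal(.5835,-.177,.005,67.5)
E
```

```text
time: 39.67
position: [0.5836, -0.177, 0.0038]
ee_rot: [-0.778, 1.57, 0.4]
ft_force: [-0.2, 0.7, -0.8]
finger_gap: 0.0921
k 0 twist [-0.  0.  0.] travel_after [-0.0012  0.0001 -0.    ] travel_now [-0.0012  0.0001 -0.    ]
k 180 twist [180.   0.  -0.] travel_after [-0.0012 -0.0001  0.    ] travel_now [-0.0012  0.0001 -0.    ]
pos [ 0.5836 -0.177   0.0038] j7 1.14 gap 0.0921 F [-0.2  0.7 -0.8] t 39.67
jaw head 67.5 toolx [ 0.  0. -1.] tooly [-0.92  0.38 -0.  ]
time: 40.55
position: [0.5844, -0.1773, 0.0051]
ee_rot: [-1.355, 1.568, -0.178]
ft_force: [0.5, -0.1, -0.6]
finger_gap: 0.0575
k 0 twist [-0.   0.   0.2] travel_after [ 0.0001  0.001  -0.0001] travel_now [ 0.0001  0.001  -0.0001]
k 180 twist [ 1.8e+02  2.0e-01 -1.0e-01] travel_after [ 0.0001 -0.001   0.0001] travel_now [ 0.0001  0.001  -0.0001]
pos [ 0.5844 -0.1773  0.0051] j7 1.14 gap 0.0575 F [ 0.5 -0.1 -0.6] t 40.55
jaw head 67.5 toolx [ 0.003 -0.    -1.   ] tooly [-0.92  0.38 -0.  ]
```

```bash
python3 -m inch '{"twist":[[0,0,0.2],[0,0,0],[0,0,0],[0,0,0],[10.5,0,0],[10.5,0,0],[10.5,0,0],[10.5,0,0],[10.5,0,0],[10.5,0,0],[1,0,0]],"travel":[[-0.01,0,0],[-0.04,0,0],[-0.05,0,0],[-0.06,0,0],[-0.01,0,0],[0,0,0],[0,0,0],[0,0,0],[0,0,0],[0,0,0],[0,0,0]],"jaw":[-1,-1,-1,-1,-1,-1,-1,-1,-1,-1,-1]}'
python3 - <<'E'
from h import *
goal(.5415,-.361,.16,3.3)
st=ctrl.state();d=snap('wrist','w22.png')
E
```

```text
time: 41.92
position: [0.5825, -0.1761, 0.1853]
ee_rot: [2.151, 1.567, 2.187]
ft_force: [-0.9, 0.6, -2.8]
finger_gap: 0.0576
k 0 twist [-1.3 -0.1 -0.2] travel_after [ 0.0253 -0.1822 -0.0516] travel_now [ 0.0249 -0.1834 -0.0475]
k 180 twist [178.7  -0.3   0.2] travel_after [0.0253 0.1822 0.0516] travel_now [ 0.0249 -0.1834 -0.0475]
pos [ 0.5825 -0.1761  0.1853] j7 0.2 gap 0.0576 F [-0.9  0.6 -2.8] t 41.92
jaw head 2.0 toolx [-0.002  0.003 -1.   ] tooly [-0.04  1.    0.  ]
```

View pics/w22.png

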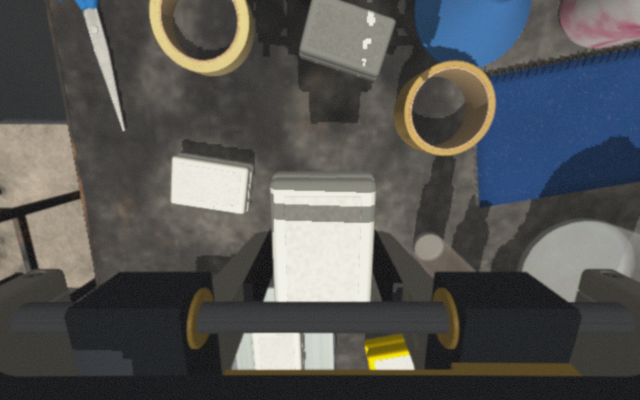

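```bash
python3 -m inch '{"twist":[[-1.3,0,0],[0,0,0],[0,0,0],[0,0,0],[0,0,0],[0,0,0]],"travel":[[0,-0.03,-0.01],[0,-0.06,-0.015],[0,-0.05,-0.013],[0.02,-0.03,-0.006],[0.02,0,0],[0,0,0]],"jaw":[-1,-1,-1,-1,-1,-1]}'
python3 - <<'E'
from h import *
goal(.5415,-.361,.10,3.3)
st=ctrl.state();d=snap('wrist','w23.png')
E
```

```text
time: 42.72
position: [0.5489, -0.3504, 0.1443]
ee_rot: [1.652, 1.565, 1.733]
ft_force: [0.6, 0.8, -2.1]
finger_gap: 0.0573
k 0 twist [ 1.4 -0.  -0.3] travel_after [ 0.0443 -0.0101 -0.008 ] travel_now [ 0.0442 -0.0102 -0.0082]
k 180 twist [-178.6    0.5   -0. ] travel_after [0.0443 0.0101 0.008 ] travel_now [ 0.0442 -0.0102 -0.0082]
pos [ 0.5489 -0.3504  0.1443] j7 0.54 gap 0.0573 F [ 0.6  0.8 -2.1] t 42.73
jaw head 4.7 toolx [-0.001  0.006 -1.   ] tooly [-0.08  1.    0.01]
```

View pics/w23.png

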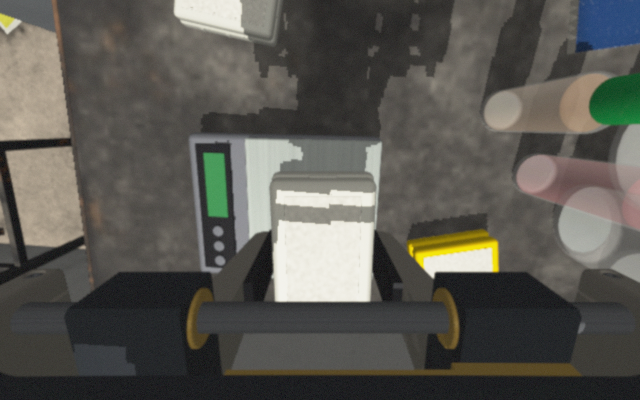

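```bash
python3 -m inch '{"twist":[[1.4,0,-0.3],[0,0,0],[0,0,0],[0,0,0]],"travel":[[0.015,-0.01,-0.008],[0.025,0,0],[0,0,0],[0,0,0]],"jaw":[-1,-1,-1,-1]}'
python3 - <<'E'
from h import *
goal(.5415,-.361,.0785,3.3)
st=ctrl.state();d=snap('wrist','w24.png',(200,110,240,170),3.3)
E
```

```text
time: 43.28
position: [0.544, -0.3604, 0.1062]
ee_rot: [-0.686, 1.565, -0.626]
ft_force: [-0.2, 0.8, -0.9]
finger_gap: 0.0576
k 0 twist [0.1 0.2 0.2] travel_after [ 0.0277 -0.0004 -0.0025] travel_now [ 0.0277 -0.0003 -0.0027]
k 180 twist [-179.9   -0.3    0.4] travel_after [0.0277 0.0004 0.0025] travel_now [ 0.0277 -0.0003 -0.0027]
pos [ 0.544  -0.3604  0.1062] j7 0.53 gap 0.0576 F [-0.2  0.8 -0.9] t 43.27
jaw head 3.4 toolx [ 0.004 -0.003 -1.   ] tooly [-0.06  1.   -0.  ]
```

View pics/w24.png

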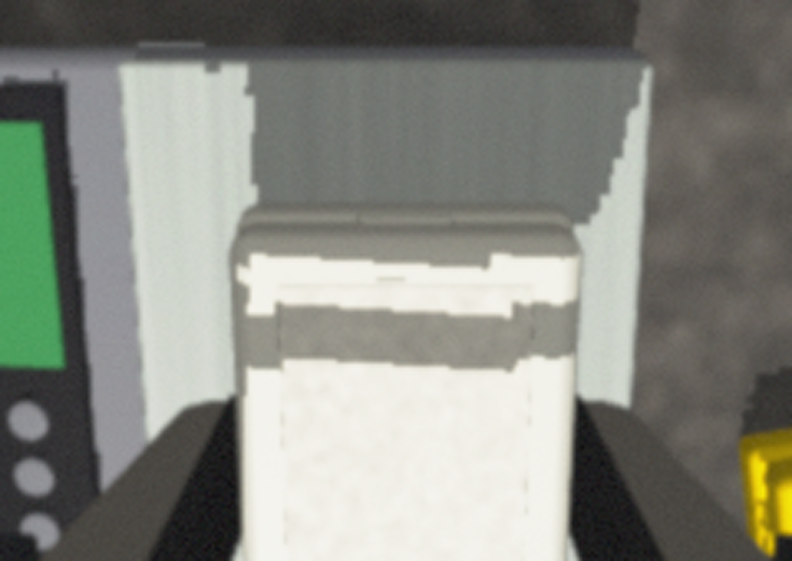

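```bash
python3 -m inch '{"twist":[[0.1,0.2,0.2],[0,0,0],[0,0,0],[0,0,0]],"travel":[[0.012,-0.0005,-0.002],[0.01,0,0],[0,0,0],[0,0,0]],"jaw":[-1,-1,-1,-1]}'
python3 - <<'E'
from h import *
goal(.542,-.3615,.0785,3.3)
E
```

```text
time: 43.82
position: [0.5425, -0.3612, 0.0838]
ee_rot: [-0.305, 1.569, -0.246]
ft_force: [-0.4, 0.1, -1.6]
finger_gap: 0.0577
k 0 twist [0.1 0.1 0. ] travel_after [ 0.0053 -0.0002 -0.0005] travel_now [ 0.0053 -0.0002 -0.0005]
k 180 twist [-1.799e+02 -1.000e-01  2.000e-01] travel_after [0.0053 0.0002 0.0005] travel_now [ 0.0053 -0.0002 -0.0005]
pos [ 0.5425 -0.3612  0.0838] j7 0.53 gap 0.0577 F [-0.4  0.1 -1.6] t 43.83
jaw head 3.4 toolx [ 0.002 -0.    -1.   ] tooly [-0.06  1.   -0.  ]
```

```bash
python3 -m inch '{"twist":[[0.1,0.1,0],[0,0,0],[0,0,0]],"travel":[[0.004,0,-0.0005],[0.003,0,0],[0.002,0,0]],"jaw":[-1,-1,-1]}'
python3 - <<'E'
from h import *
goal(.542,-.3615,.0785,3.3)
E
```

```text
time: 44.2
position: [0.5423, -0.3614, 0.0776]
ee_rot: [-1.502, 1.57, -1.446]
ft_force: [-4.8, 4.5, 16.8]
finger_gap: 0.0577
k 0 twist [-0.1  0.   0.1] travel_after [-0.0009 -0.     -0.0003] travel_now [-0.0009 -0.     -0.0003]
k 180 twist [ 1.799e+02  1.000e-01 -0.000e+00] travel_after [-0.0009  0.      0.0003] travel_now [-0.0009 -0.     -0.0003]
pos [ 0.5423 -0.3614  0.0776] j7 0.52 gap 0.0577 F [-4.8  4.5 16.8] t 44.2
jaw head 3.2 toolx [ 0.    -0.001 -1.   ] tooly [-0.06  1.   -0.  ]
```

```bash
python3 -m inch '{"twist":[[0,0,0],[0,0,0],[0,0,0],[0,0,0],[0,0,0],[0,0,0]],"travel":[[-0.0005,0,0],[0,0,0],[0,0,0],[0,0,0],[-0.02,0,0],[-0.04,0,0]],"jaw":[0.5,0.6,0.6,0.6,0.7,0.9]}'
python3 -m inch '{"twist":[[0,0,0],[-5,0,0],[-8,0,0],[-8,0,0],[-8,0,0],[-8,0,0],[-8,0,0],[-8,0,0],[-8,0,0],[-8,0,0],[-8,0,0]],"travel":[[-0.05,0,0],[-0.01,0.06,0],[0,0.06,0],[0,0.04,0],[0,0,0],[0,0,0],[0,0,0],[0,0,0],[0,0,0],[0,0,0],[0,0,0]],"jaw":[1,1,1,1,1,1,1,1,1,1,1]}'
python3 - <<'E'
from h import *
d=snap('scene','s25.png',(330,160,160,130),5)
d=snap('top','t25.png',(340,170,130,110),5)
st=ctrl.state();d=snap('wrist','w25.png')
for b in boxes('wrist',z=.028,st=st,d=d):
    if 30<b[0][3]<90 and 60<b[0][2]<110: print(b)
goal(.453,-.1755,.12,82.8)
E
```

```text
time: 44.95
position: [0.5414, -0.3607, 0.1384]
ee_rot: [2.741, 1.567, 2.798]
ft_force: [1.7, -0.7, 0.7]
finger_gap: 0.086
time: 46.32
position: [0.5232, -0.2003, 0.2214]
ee_rot: [-2.036, 1.545, -0.59]
ft_force: [-0.2, 0.2, -0.4]
finger_gap: 0.0917
([571.2, -401.0, 104.9, 79.5, 93.3], [176.0, 230.0])
([600.0, -18.0, 82.6, 56.0, 165.4], [472.0, 220.0])
([452.0, -176.0, 82.8, 54.3, 172.7], [337.0, 117.0])
k 0 twist [-0.4 -0.6  1.3] travel_after [0.1011 0.0727 0.0159] travel_now [0.0992 0.0751 0.0165]
k 180 twist [179.6   2.    1. ] travel_after [ 0.1011 -0.0727 -0.0159] travel_now [0.0992 0.0751 0.0165]
pos [ 0.5231 -0.2004  0.2211] j7 1.59 gap 0.092 F [-0.3  0.2 -0.1] t 46.48
jaw head 82.4 toolx [ 0.021 -0.014 -1.   ] tooly [-0.99  0.13 -0.02]
```

View pics/s25.png

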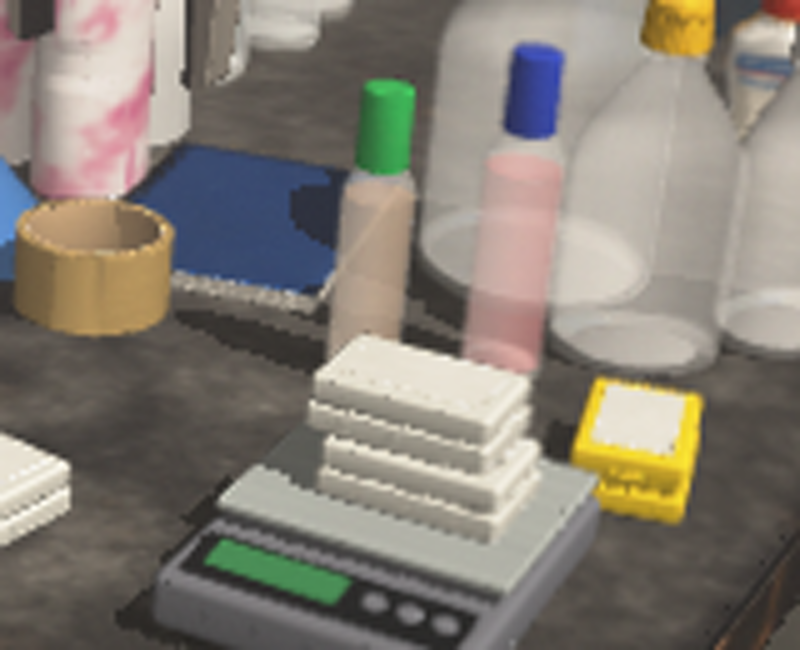

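View pics/t25.png

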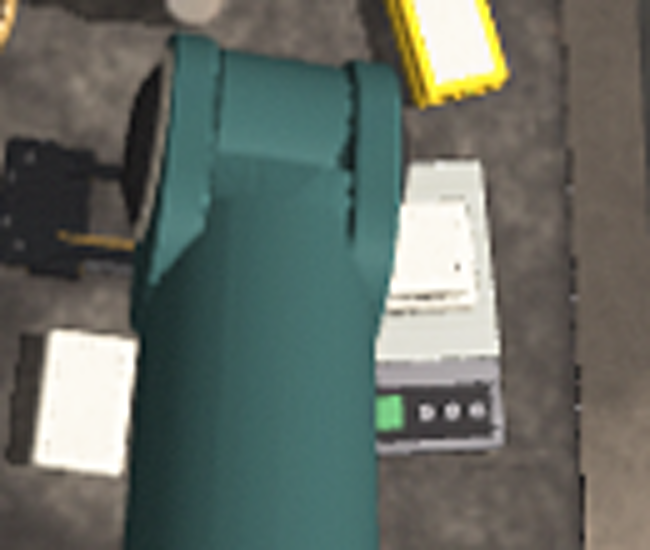

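View pics/w25.png

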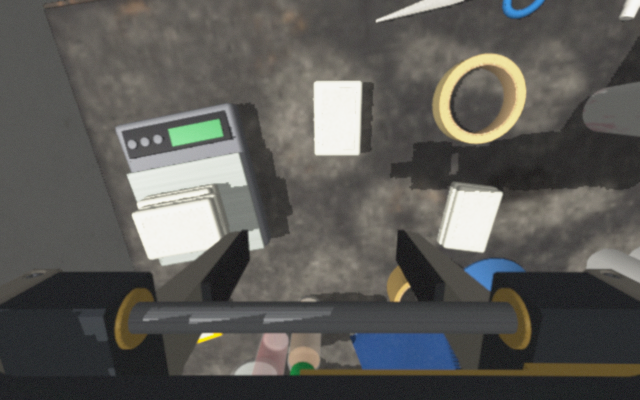

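```bash
python3 - <<'E'
from h import *
d=snap('wrist','w26.png',(110,90,180,180),3.3)
im=d['img'][95:280,110:280]
d2=snap('scene','s26.png',(375,215,80,70),9)
d2=ctrl.get_image('scene')
# predicted corners in scene for aligned stack
yaw=np.radians(3.3);c,s=np.cos(yaw),np.sin(yaw)
for z in (.045,.059,.073,.087,.101):
    print(z,[tuple(round((a-o)*9) for a,o in zip(proj(d2,[.5415+dx*c-dy*s,-.361+dx*s+dy*c,z]),(375,215))) for dx,dy in ((-.029,.044),(-.029,-.044),(.029,-.044))])
E
```

```text
0.045 [(128, 367), (455, 465), (535, 372)]
0.059 [(133, 319), (461, 415), (542, 323)]
0.073 [(138, 270), (468, 364), (548, 274)]
0.087 [(142, 220), (475, 313), (555, 225)]
0.101 [(147, 170), (481, 262), (562, 175)]
```

View pics/w26.png

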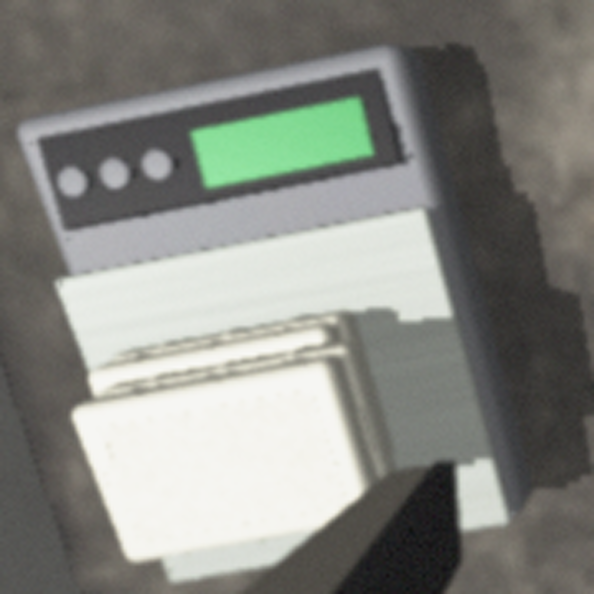

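View pics/s26.png

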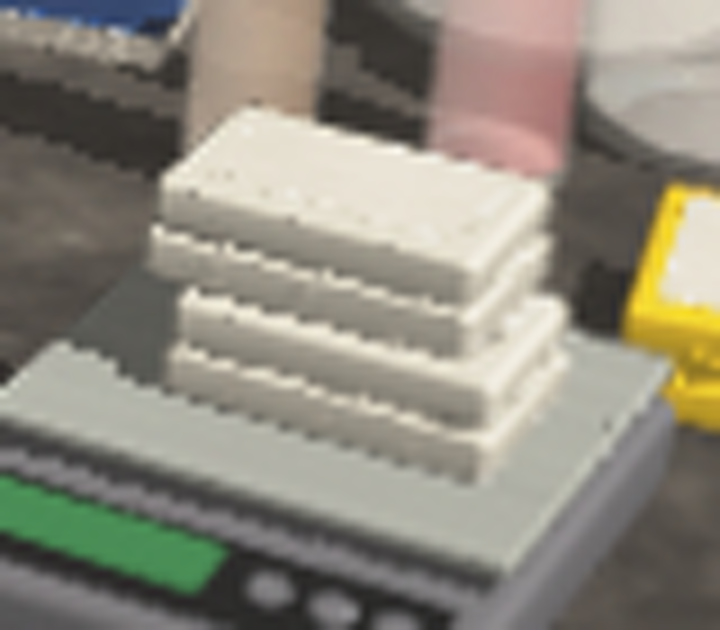

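```bash
python3 - <<'E'
from h import *
st=ctrl.state();d=ctrl.get_image('wrist')
f=lambda u,v,z:(pix2z(d,u/3.3+110,v/3.3+90,z,st)[:2]*1000).round(1)
print('top lid .101',[f(*p,.101) for p in ((75,410),(338,360),(370,492),(130,563))])
print('top base .087 near',[f(*p,.087) for p in ((90,392),(352,345))])
print('low lid .073 near',[f(*p,.073) for p in ((90,376),(335,328))])
print('low base .059',[f(*p,.059) for p in ((112,358),(355,313))])
print('pan',[f(*p,.045) for p in ((55,280),(430,208),(508,522),(170,582))])
E
```

```text
top lid .101 [array([ 518. , -398.7]), array([ 512.6, -312.9]), array([ 557., -313.]), array([ 571.7, -397.1])]
top base .087 near [array([ 516.1, -402.1]), array([ 511.4, -313.4])]
low lid .073 near [array([ 513.7, -410.3]), array([ 507.9, -323.5])]
low base .059 [array([ 511.1, -410.5]), array([ 506.1, -321.3])]
pan [array([ 482.9, -431.6]), array([ 474.9, -292. ]), array([ 597.2, -287.1]), array([ 605.7, -424.5])]
```

Both cameras agree: the lower box sits about 9 mm in -y and 4 mm in -x from the upper one. Either it slipped or it was knocked. I'll mend it now by gripping the lower box to recentre the pair, then shifting the upper one.

```bash
python3 -m inch '{"twist":[[10,0,0],[10,0,0],[10,0,0],[10,0,0],[10,0,0],[10,0,0],[10,0,0],[9,0,0],[0,0,0]],"travel":[[0,0,0],[0,0,0],[0,0,0],[0,0,0],[0,0,0],[0,0,0],[0,0,0],[0,0,0],[0,0,0]],"jaw":[1,1,1,1,1,1,1,1,1]}'
python3 - <<'E'
from h import *
goal(.5405,-.3665,.17,3.3)
E
```

```text
time: 47.8
position: [0.5227, -0.1992, 0.2204]
ee_rot: [-0.622, 1.548, -0.614]
ft_force: [0.2, -1.0, 0.1]
finger_gap: 0.0917
k 0 twist [-2.9  1.   0.8] travel_after [ 0.0504 -0.168   0.0081] travel_now [ 0.0529 -0.1667  0.0155]
k 180 twist [177.1   1.2  -1.6] travel_after [ 0.0504  0.168  -0.0081] travel_now [ 0.0529 -0.1667  0.0155]
pos [ 0.5227 -0.1992  0.2204] j7 0.24 gap 0.0917 F [ 0.2 -1.   0.1] t 47.8
jaw head 0.5 toolx [ 0.019 -0.013 -1.   ] tooly [-0.01  1.   -0.01]
```

```bash
python3 -m inch '{"twist":[[-2.9,1,0.8],[0,0,0],[0,0,0],[0,0,0],[0,0,0],[0,0,0]],"travel":[[0,-0.01,0],[0,-0.06,0.003],[0,-0.06,0.003],[0.02,-0.03,0.002],[0,0,0],[0,0,0]],"jaw":[1,1,1,1,1,1]}'
python3 - <<'E'
from h import *
goal(.5405,-.3665,.12,3.3)
st=ctrl.state();d=snap('wrist','w27.png')
E
```

```text
time: 48.55
position: [0.5427, -0.3599, 0.2007]
ee_rot: [0.712, 1.569, 0.792]
ft_force: [0.6, 1.0, 1.2]
finger_gap: 0.0919
k 0 twist [ 1.3  0.1 -0.1] travel_after [ 0.0807 -0.0065 -0.0026] travel_now [ 0.0807 -0.0065 -0.0029]
k 180 twist [-1.787e+02  1.000e-01  1.000e-01] travel_after [0.0807 0.0065 0.0026] travel_now [ 0.0807 -0.0065 -0.0029]
pos [ 0.5427 -0.3599  0.2007] j7 0.56 gap 0.0919 F [0.6 1.  1.2] t 48.55
jaw head 4.6 toolx [ 0.001  0.002 -1.   ] tooly [-0.08  1.    0.  ]
```

View pics/w27.png

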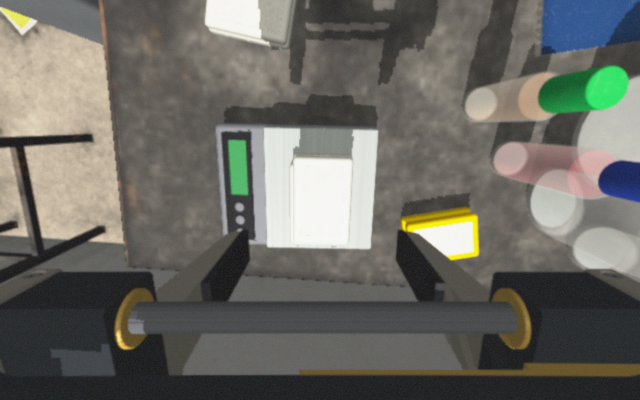

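```bash
python3 - <<'E'
from h import *
st=ctrl.state();d=snap('wrist','w27z.png',(210,110,180,150),4)
E
```

```text
(no output)
```

View pics/w27z.png

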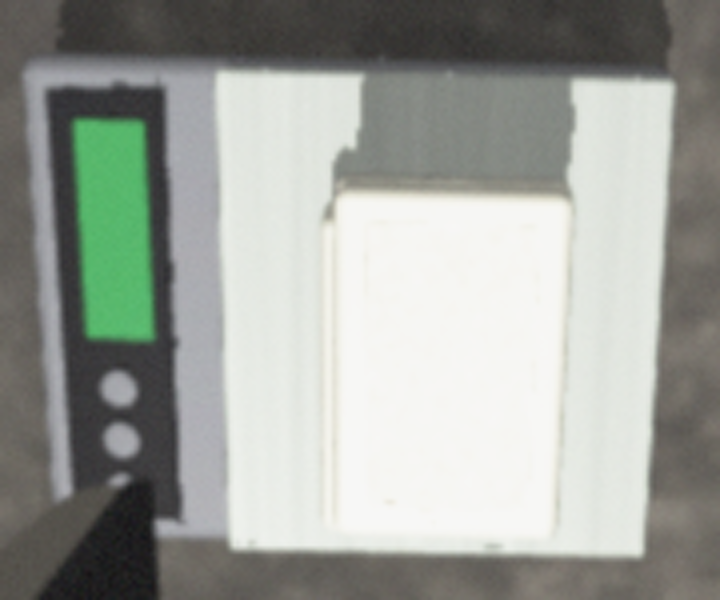

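```bash
cat >> h.py <<'E'
def quad(d,st,P,z,off,sc):
    q=np.array([pix2z(d,u/sc+off[0],v/sc+off[1],z,st)[:2]*1000 for u,v in P])
    ang=lambda a,b:np.degrees(np.arctan2(*(b-a)[::-1]))
    print(z,'c',q.mean(0).round(1),'sides',[np.linalg.norm(q[i]-q[i-1]).round(1) for i in range(4)],'ang',ang(q[0],q[1]).round(1),ang(q[3],q[2]).round(1))
E
python3 - <<'E'
from h import *
st=ctrl.state();d=ctrl.get_image('wrist')
quad(d,st,[(217,70),(673,78),(645,557),(230,550)],.045,(210,110),4)
quad(d,st,[(336,193),(573,197),(556,537),(336,530)],.101,(210,110),4)
E
```

```text
0.045 c [ 541.5 -361. ] sides [np.float64(139.0), np.float64(122.5), np.float64(139.2), np.float64(124.2)] ang 3.7 3.6
0.101 c [ 543.7 -358.8] sides [np.float64(82.6), np.float64(54.1), np.float64(83.6), np.float64(54.3)] ang 3.7 2.7
```

```bash
python3 -m inch '{"twist":[[1.1,0.1,-0.1],[0,0,0],[0,0,0],[0,0,0],[0,0,0]],"travel":[[0.02,-0.0065,-0.003],[0.03,0,0],[0.03,0,0],[0,0,0],[0,0,0]],"jaw":[1,1,1,1,1]}'
python3 - <<'E'
from h import *
goal(.5405,-.3665,.0505,3.5)
E
```

```text
time: 49.32
position: [0.5408, -0.3645, 0.1183]
ee_rot: [-1.067, 1.568, -1.004]
ft_force: [0.1, -0.3, 1.1]
finger_gap: 0.0918
k 0 twist [0.1 0.1 0.1] travel_after [ 0.0678 -0.0019 -0.0004] travel_now [ 0.0678 -0.0018 -0.0005]
k 180 twist [-1.799e+02 -2.000e-01  1.000e-01] travel_after [0.0678 0.0019 0.0004] travel_now [ 0.0678 -0.0018 -0.0005]
pos [ 0.5408 -0.3645  0.1183] j7 0.54 gap 0.0918 F [ 0.1 -0.3  1.1] t 49.33
jaw head 3.6 toolx [ 0.001 -0.002 -1.   ] tooly [-0.06  1.   -0.  ]
```

```bash
python3 -m inch '{"twist":[[0,0.1,0.1],[0,0,0],[0,0,0],[0,0,0],[0,0,0]],"travel":[[0.025,-0.002,0],[0.025,0,0],[0.012,0,0],[0,0,0],[0,0,0]],"jaw":[1,1,1,1,1]}'
python3 - <<'E'
from h import *
goal(.5405,-.3665,.051,3.5)
E
```

```text
time: 49.95
position: [0.5451, -0.3689, 0.0616]
ee_rot: [-0.692, 1.56, -0.629]
ft_force: [-0.1, -0.7, 0.0]
finger_gap: 0.0921
k 0 twist [0.1 0.5 0.4] travel_after [ 0.0106  0.0027 -0.0044] travel_now [ 0.0106  0.0028 -0.0045]
k 180 twist [-179.9   -0.6    0.8] travel_after [ 0.0106 -0.0027  0.0044] travel_now [ 0.0106  0.0028 -0.0045]
pos [ 0.5451 -0.3689  0.0616] j7 0.53 gap 0.0921 F [-0.1 -0.7  0. ] t 49.95
jaw head 3.6 toolx [ 0.009 -0.006 -1.   ] tooly [-0.06  1.   -0.01]
```

```bash
python3 -m inch '{"twist":[[0,0.5,0.4],[0,0,0],[0,0,0],[0,0,0]],"travel":[[0.009,0.0028,-0.0045],[0,0,0],[0,0,0],[0,0,0]],"jaw":[1,1,1,1]}'
python3 - <<'E'
from h import *
goal(.5405,-.3665,.051,3.5)
E
```

```text
time: 50.45
position: [0.5411, -0.3669, 0.0539]
ee_rot: [-0.71, 1.569, -0.647]
ft_force: [-0.4, 0.1, 0.5]
finger_gap: 0.0917
k 0 twist [0.1 0.1 0.1] travel_after [ 0.0029  0.0005 -0.0006] travel_now [ 0.0029  0.0005 -0.0006]
k 180 twist [-1.799e+02 -1.000e-01  1.000e-01] travel_after [ 0.0029 -0.0005  0.0006] travel_now [ 0.0029  0.0005 -0.0006]
pos [ 0.5411 -0.3669  0.0539] j7 0.53 gap 0.0917 F [-0.4  0.1  0.5] t 50.45
jaw head 3.6 toolx [ 0.001 -0.001 -1.   ] tooly [-0.06  1.   -0.  ]
```

```bash
python3 -m inch '{"twist":[[0,0.1,0.1],[0,0,0],[0,0,0],[0,0,0],[0,0,0],[0,0,0],[0,0,0],[0,0,0]],"travel":[[0.003,0.0005,-0.0006],[0.001,0,0],[0,0,0],[0,0,0],[0,0,0],[0,0,0],[0,0,0],[0,0,0]],"jaw":[0.6,0.4,0.3,0.2,0,-0.5,-1,-1]}' 30
python3 - <<'E'
from h import *
goal(.5415,-.3605,.053,3.5)
E
```

```text
time: 51.45
position: [0.5388, -0.3667, 0.0496]
ee_rot: [2.826, 1.567, 2.888]
ft_force: [-2.0, 0.3, 1.5]
finger_gap: 0.0576
k 0 twist [ 0.1 -0.2 -0.1] travel_after [-0.0034  0.0061  0.003 ] travel_now [-0.0034  0.0061  0.003 ]
k 180 twist [-1.799e+02  1.000e-01 -3.000e-01] travel_after [-0.0034 -0.0061 -0.003 ] travel_now [-0.0034  0.0061  0.003 ]
pos [ 0.5388 -0.3667  0.0496] j7 0.53 gap 0.0576 F [-2.   0.3  1.5] t 51.45
jaw head 3.6 toolx [-0.004  0.001 -1.   ] tooly [-0.06  1.    0.  ]
```

```bash
python3 -m inch '{"twist":[[0,-0.1,-0.1],[0,0,0],[0,0,0],[0,0,0],[0,0,0]],"travel":[[-0.005,0,0],[0,0.006,0.003],[0,0,0],[0,0,0],[0,0,0]],"jaw":[-1,-1,-1,-1,-1]}'
python3 - <<'E'
from h import *
goal(.5415,-.3602,.0505,3.5)
E
```

```text
time: 52.08
position: [0.5417, -0.3584, 0.0529]
ee_rot: [2.503, 1.568, 2.566]
ft_force: [-0.4, -0.3, -4.0]
finger_gap: 0.0578
k 0 twist [ 0.1 -0.1 -0.1] travel_after [ 0.0024 -0.0018 -0.0003] travel_now [ 0.0024 -0.0018 -0.0003]
k 180 twist [-1.799e+02  1.000e-01 -2.000e-01] travel_after [0.0024 0.0018 0.0003] travel_now [ 0.0024 -0.0018 -0.0003]
pos [ 0.5417 -0.3584  0.0529] j7 0.52 gap 0.0578 F [-0.4 -0.3 -4. ] t 52.08
jaw head 3.6 toolx [-0.002  0.001 -1.   ] tooly [-0.06  1.    0.  ]
```

```bash
python3 -m inch '{"twist":[[0,0,0],[0,0,0],[0,0,0]],"travel":[[0.003,-0.001,0],[0.003,0,0],[0.002,0,0]],"jaw":[-1,-1,-1]}'
python3 -m inch '{"twist":[[0,0,0],[0,0,0],[0,0,0],[0,0,0],[0,0,0],[0,0,0]],"travel":[[0,0,0],[0,0,0],[0,0,0],[0,0,0],[-0.01,0,0],[-0.02,0,0]],"jaw":[0,0.4,0.6,0.7,0.8,1]}'
python3 -m inch '{"twist":[[0,0,0],[0,0,0],[0,0,0],[0,0,0],[0,0,0]],"travel":[[-0.04,0,0],[-0.05,0,0],[-0.04,0,0],[0,0,0],[0,0,0]],"jaw":[1,1,1,1,1]}'
python3 - <<'E'
from h import *
st=ctrl.state();d=snap('wrist','w28z.png',(210,110,180,150),4)
goal(.5415,-.3602,.0505,3.5)
d2=snap('scene','s28.png',(375,215,80,70),9)
E
```

```text
time: 52.45
position: [0.542, -0.3596, 0.0495]
ee_rot: [2.664, 1.568, 2.727]
ft_force: [-4.1, 4.1, 9.0]
finger_gap: 0.0576
time: 53.2
position: [0.5425, -0.3604, 0.0808]
ee_rot: [2.798, 1.569, 2.861]
ft_force: [0.3, -0.1, 0.7]
finger_gap: 0.0907
time: 53.82
position: [0.5442, -0.3612, 0.2235]
ee_rot: [-0.689, 1.564, -0.626]
ft_force: [0.3, -0.1, 0.0]
finger_gap: 0.0918
k 0 twist [0.1 0.3 0.3] travel_after [ 0.1731  0.0013 -0.0029] travel_now [ 0.1731  0.0021 -0.0039]
k 180 twist [-179.9   -0.4    0.5] travel_after [ 0.1731 -0.0013  0.0029] travel_now [ 0.1731  0.0021 -0.0039]
pos [ 0.5444 -0.3613  0.2236] j7 0.54 gap 0.0921 F [ 0.2  0.2 -0.3] t 53.88
jaw head 3.6 toolx [ 0.006 -0.004 -1.   ] tooly [-0.06  1.   -0.  ]
```

View pics/w28z.png

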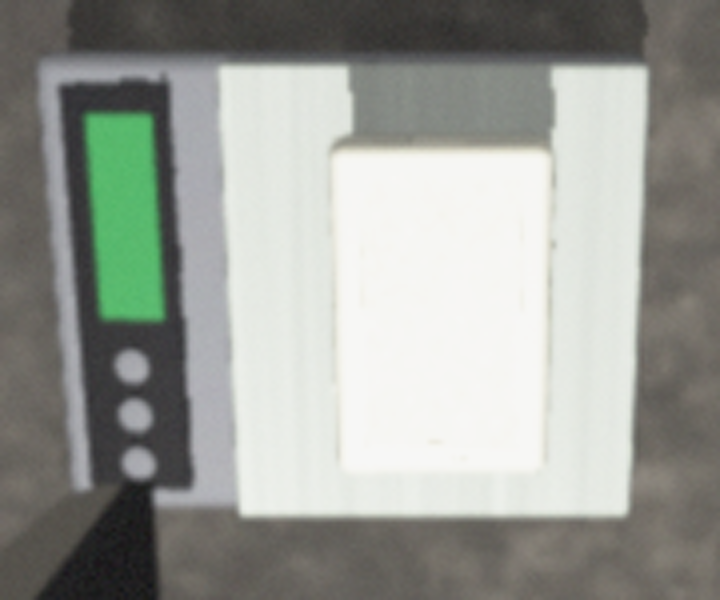

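View pics/s28.png

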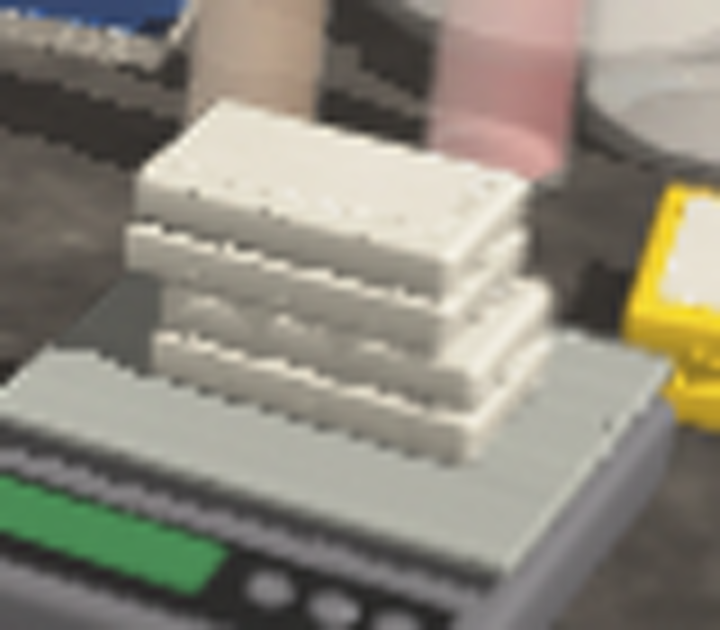

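```bash
python3 - <<'E'
from h import *
st=ctrl.state();d=ctrl.get_image('wrist')
quad(d,st,[(219,64),(648,66),(630,517),(239,517)],.045,(210,110),4)
quad(d,st,[(331,146),(551,147),(544,472),(340,472)],.101,(210,110),4)
E
```

```text
0.045 c [ 541.3 -361.1] sides [np.float64(138.8), np.float64(122.6), np.float64(138.5), np.float64(123.9)] ang 3.4 3.6
0.101 c [ 543.1 -352.4] sides [np.float64(84.4), np.float64(53.7), np.float64(84.3), np.float64(53.7)] ang 3.4 3.6
```

```bash
python3 -m inch '{"twist":[[0,0.3,0.3],[0,0,0],[0,0,0],[0,0,0],[0,0,0],[0,0,0]],"travel":[[0.03,0.008,-0.003],[0.04,0,0],[0.035,0,0],[0.025,0,0],[0,0,0],[0,0,0]],"jaw":[1,1,1,1,1,1]}'
python3 - <<'E'
from h import *
goal(.5428,-.3530,.0795,3.5)
E
```

```text
time: 54.72
position: [0.5375, -0.3511, 0.0831]
ee_rot: [2.434, 1.559, 2.497]
ft_force: [0.3, -0.3, 0.3]
finger_gap: 0.0919
k 0 twist [ 0.1 -0.5 -0.4] travel_after [ 0.0036 -0.0022  0.0051] travel_now [ 0.0036 -0.0022  0.0052]
k 180 twist [-179.9    0.7   -0.8] travel_after [ 0.0036  0.0022 -0.0051] travel_now [ 0.0036 -0.0022  0.0052]
pos [ 0.5375 -0.3511  0.0831] j7 0.52 gap 0.0919 F [ 0.3 -0.3  0.3] t 54.73
jaw head 3.6 toolx [-0.009  0.007 -1.   ] tooly [-0.06  1.    0.01]
```

```bash
python3 -m inch '{"twist":[[0,-0.5,-0.4],[0,0,0],[0,0,0]],"travel":[[0.004,-0.002,0.005],[0,0,0],[0,0,0]],"jaw":[1,1,1]}'
python3 - <<'E'
from h import *
goal(.5428,-.3530,.0795,3.5)
E
```

```text
time: 55.1
position: [0.5445, -0.3537, 0.0814]
ee_rot: [-0.516, 1.566, -0.453]
ft_force: [0.5, -0.7, -0.1]
finger_gap: 0.0919
k 0 twist [0.1 0.2 0.1] travel_after [ 0.0019  0.0008 -0.0016] travel_now [ 0.0019  0.0008 -0.0016]
k 180 twist [-179.9   -0.2    0.4] travel_after [ 0.0019 -0.0008  0.0016] travel_now [ 0.0019  0.0008 -0.0016]
pos [ 0.5445 -0.3537  0.0814] j7 0.51 gap 0.0919 F [ 0.5 -0.7 -0.1] t 55.1
jaw head 3.6 toolx [ 0.004 -0.002 -1.   ] tooly [-0.06  1.   -0.  ]
```

```bash
python3 -m inch '{"twist":[[0,0.1,0.1],[0,0,0],[0,0,0],[0,0,0],[0,0,0],[0,0,0],[0,0,0],[0,0,0]],"travel":[[0.003,0.001,-0.0016],[0.001,0,0],[0,0,0],[0,0,0],[0,0,0],[0,0,0],[0,0,0],[0,0,0]],"jaw":[0.6,0.4,0.3,0.2,0,-0.5,-1,-1]}' 35
python3 -m inch '{"twist":[[0,0,0],[0,0,0],[0,0,0],[0,0,0],[0,0,0],[0,0,0]],"travel":[[-0.02,0,0],[-0.04,0,0],[-0.02,-0.04,0],[0,-0.05,0],[0,-0.02,0],[0,0,0]],"jaw":[-1,-1,-1,-1,-1,-1]}'
python3 - <<'E'
from h import *
goal(.5428,-.3610,.15,3.5)
st=ctrl.state();d=snap('wrist','w29.png')
E
```

```text
time: 56.1
position: [0.5427, -0.353, 0.0779]
ee_rot: [-0.325, 1.568, -0.262]
ft_force: [-0.8, 0.1, -0.2]
finger_gap: 0.058
time: 56.85
position: [0.5507, -0.4646, 0.1666]
ee_rot: [-0.486, 1.565, -0.42]
ft_force: [-0.4, 0.4, -1.9]
finger_gap: 0.057
k 0 twist [0.3 0.3 0.2] travel_after [ 0.0166  0.1039 -0.0015] travel_now [ 0.0164  0.1039 -0.0012]
k 180 twist [-179.7   -0.2    0.5] travel_after [ 0.0166 -0.1039  0.0015] travel_now [ 0.0164  0.1039 -0.0012]
pos [ 0.5507 -0.4646  0.1666] j7 0.67 gap 0.057 F [-0.4  0.4 -1.9] t 56.85
jaw head 3.8 toolx [ 0.005 -0.002 -1.   ] tooly [-0.07  1.   -0.  ]
```

View pics/w29.png

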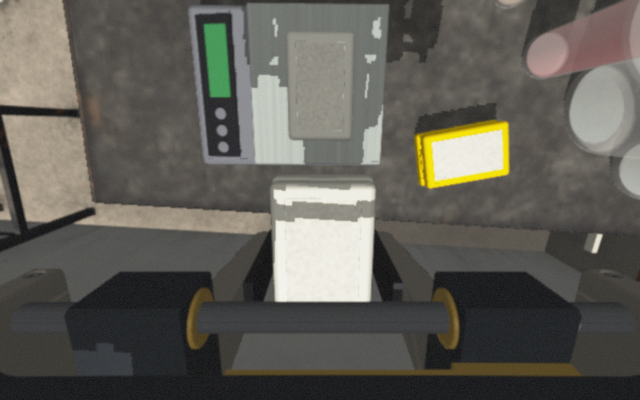

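```bash
python3 - <<'E'
from h import *
a=cv2.imread('pics/w29.png');cv2.imwrite('pics/w29z.png',cv2.resize(a[0:200,235:395],None,fx=3,fy=3,interpolation=cv2.INTER_CUBIC))
b=cv2.imread('pics/w29.png');cv2.imwrite('pics/w29h.png',cv2.resize(b[165:320,240:410],None,fx=3.8,fy=3.8,interpolation=cv2.INTER_CUBIC))
E
python3 -m inch '{"twist":[[0.2,0.3,0.2],[0,0,0],[0,0,0]],"travel":[[0,0.06,0],[0,0.03,0],[0,0,0]],"jaw":[-1,-1,-1]}'
```

```text
time: 57.28
position: [0.545, -0.3666, 0.1669]
ee_rot: [1.689, 1.566, 1.755]
ft_force: [0.5, -0.3, -1.4]
finger_gap: 0.0577
```

View pics/w29z.png

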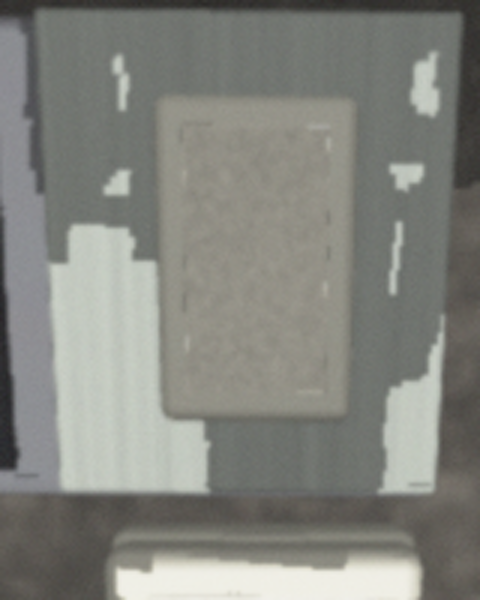

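View pics/w29h.png

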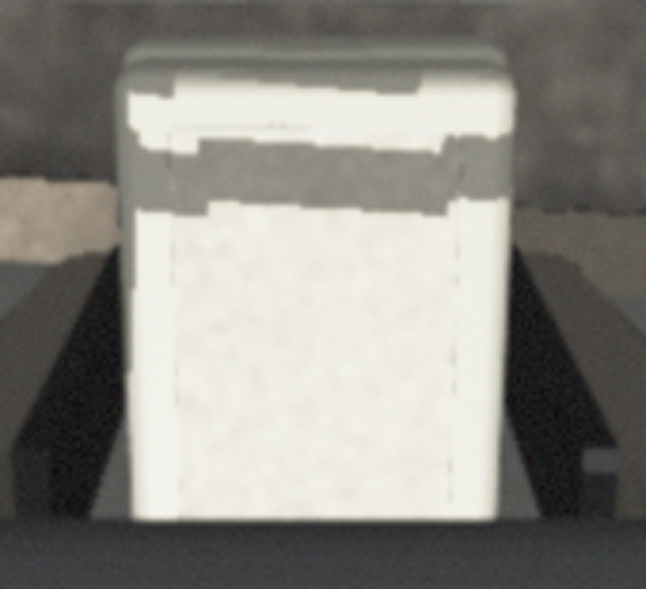

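```bash
python3 - <<'E'
from h import *
d=ctrl.get_image('wrist');st={'position':[.5507,-.4646,.1666],'ee_rot':[-.486,1.565,-.42]}
quad(d,st,[(38,10),(462,13),(435,492),(60,490)],.045,(235,0),3)
quad(d,st,[(157,98),(355,98),(346,416),(163,416)],.073,(235,0),3)
for u,v,dz in ((120,75,.0226),(513,75,.0226),(125,45,.0086),(510,45,.0086)):
    p=pix2z(d,u/3.8+240,v/3.8+165,st['position'][2]+dz,st); r=R.from_euler('xyz',st['ee_rot']).inv().apply(p-np.array(st['position'])); print((r*1000).round(1))
goal(.5428,-.3610,.15,3.5)
E
```

```text
0.045 c [ 541.1 -361.5] sides [np.float64(137.9), np.float64(122.2), np.float64(138.1), np.float64(123.8)] ang 3.6 3.5
0.073 c [ 543.3 -363.4] sides [np.float64(82.8), np.float64(52.8), np.float64(82.9), np.float64(53.4)] ang 3.9 3.8
[-22.8  42.8 -25. ]
[-22.6  42.8  27.6]
[ -8.9  44.4 -26.5]
[-8.6 44.4 29.6]
k 0 twist [ 0.3 -0.  -0.2] travel_after [ 0.017   0.0071 -0.0018] travel_now [ 0.017   0.0071 -0.0018]
k 180 twist [-179.7    0.3   -0. ] travel_after [ 0.017  -0.0071  0.0018] travel_now [ 0.017   0.0071 -0.0018]
pos [ 0.545 -0.368  0.167] j7 0.55 gap 0.0574 F [ 0.3  0.2 -2.1] t 57.33
jaw head 3.8 toolx [-0.     0.003 -1.   ] tooly [-0.07  1.    0.  ]
```

```bash
python3 -m inch '{"twist":[[0.2,0,-0.2],[0,0,0],[0,0,0],[0,0,0]],"travel":[[0.02,0.004,-0.002],[0.035,0,0],[0.015,0,0],[0,0,0]],"jaw":[-1,-1,-1,-1]}'
python3 - <<'E'
from h import *
goal(.5422,-.3630,.0785,3.6)
E
```

```text
time: 57.82
position: [0.5434, -0.3686, 0.0974]
ee_rot: [-1.109, 1.565, -1.05]
ft_force: [-1.5, 0.4, -1.0]
finger_gap: 0.0573
k 0 twist [-0.2  0.1  0.3] travel_after [ 0.0189  0.0057 -0.0008] travel_now [ 0.0189  0.0058 -0.0009]
k 180 twist [179.8   0.4  -0.2] travel_after [ 0.0189 -0.0057  0.0008] travel_now [ 0.0189  0.0058 -0.0009]
pos [ 0.5434 -0.3686  0.0974] j7 0.53 gap 0.0573 F [-1.5  0.4 -1. ] t 57.83
jaw head 3.4 toolx [ 0.003 -0.005 -1.   ] tooly [-0.06  1.   -0.  ]
```

```bash
python3 -m inch '{"twist":[[-0.2,0.1,0.3],[0,0,0],[0,0,0],[0,0,0]],"travel":[[0.008,0.006,-0.001],[0.006,0,0],[0,0,0],[0,0,0]],"jaw":[-1,-1,-1,-1]}'
python3 - <<'E'
from h import *
goal(.5422,-.3630,.0785,3.6)
E
```

```text
time: 58.32
position: [0.5435, -0.3639, 0.0853]
ee_rot: [-0.439, 1.566, -0.377]
ft_force: [-0.0, -0.2, -2.8]
finger_gap: 0.0573
k 0 twist [-0.   0.2  0.1] travel_after [ 0.0068  0.001  -0.0013] travel_now [ 0.0068  0.001  -0.0013]
k 180 twist [180.    0.2  -0.4] travel_after [ 0.0068 -0.001   0.0013] travel_now [ 0.0068  0.001  -0.0013]
pos [ 0.5435 -0.3639  0.0853] j7 0.53 gap 0.0573 F [-0.  -0.2 -2.8] t 58.33
jaw head 3.6 toolx [ 0.004 -0.002 -1.   ] tooly [-0.06  1.   -0.  ]
```

```bash
python3 -m inch '{"twist":[[0,0.2,0.1],[0,0,0],[0,0,0],[0,0,0]],"travel":[[0.004,0.001,-0.0012],[0.003,0,0],[0.003,0,0],[0.002,0,0]],"jaw":[-1,-1,-1,-1]}'
python3 - <<'E'
from h import *
goal(.5422,-.3630,.0785,3.6)
E
```

```text
time: 58.82
position: [0.5428, -0.3634, 0.0778]
ee_rot: [-0.867, 1.569, -0.805]
ft_force: [-4.8, 2.8, 12.4]
finger_gap: 0.0574
k 0 twist [-0.1  0.1  0.1] travel_after [-0.0007  0.0004 -0.0006] travel_now [-0.0007  0.0004 -0.0006]
k 180 twist [ 1.799e+02  1.000e-01 -1.000e-01] travel_after [-0.0007 -0.0004  0.0006] travel_now [-0.0007  0.0004 -0.0006]
pos [ 0.5428 -0.3634  0.0778] j7 0.53 gap 0.0574 F [-4.8  2.8 12.4] t 58.83
jaw head 3.5 toolx [ 0.001 -0.001 -1.   ] tooly [-0.06  1.   -0.  ]
```

```bash
python3 -m inch '{"twist":[[0,0,0],[0,0,0],[0,0,0],[0,0,0],[0,0,0],[0,0,0],[0,0,0]],"travel":[[-0.0005,0,0],[0,0,0],[0,0,0],[0,0,0],[0,0,0],[-0.02,0,0],[-0.04,0,0]],"jaw":[0.4,0.6,0.7,0.8,0.9,1,1]}'
python3 -m inch '{"twist":[[0,0,0],[0,0,0],[0,0,0],[0,0,0],[0,0,0]],"travel":[[-0.05,0,0],[-0.02,-0.05,0],[0,-0.05,0],[0,0,0],[0,0,0]],"jaw":[1,1,1,1,1]}'
python3 - <<'E'
from h import *
st=ctrl.state();d=snap('wrist','w30z.png',(210,0,200,200),3)
print(st['position'].tolist(),st['ee_rot'].tolist())
d2=snap('scene','s30.png',(375,215,80,70),9)
E
```

```text
time: 59.7
position: [0.5416, -0.3626, 0.138]
ee_rot: [2.621, 1.568, 2.683]
ft_force: [0.0, -0.1, 0.4]
finger_gap: 0.0919
time: 60.32
position: [0.5519, -0.4647, 0.223]
ee_rot: [-0.619, 1.559, -0.553]
ft_force: [-0.5, 0.1, 0.2]
finger_gap: 0.0919
[0.5519251803828525, -0.4646809340101046, 0.22298974695352827] [-0.6185397831785457, 1.5593244806993551, -0.553178946596012]
```

View pics/w30z.png

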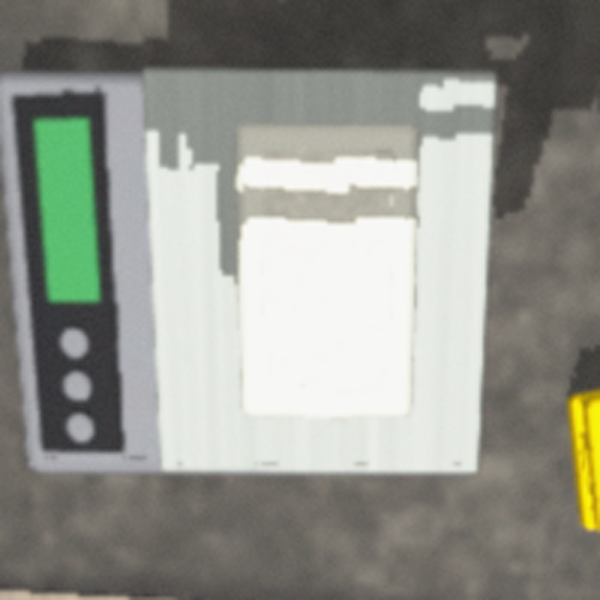

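View pics/s30.png

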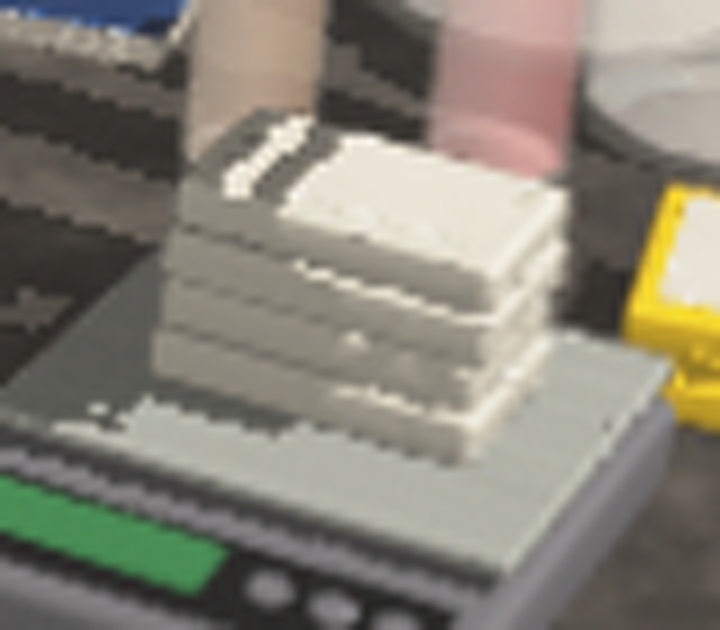

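The two boxes are now stacked square. Measure, then go for box 4.

```bash
python3 - <<'E'
from h import *
st=ctrl.state();d=ctrl.get_image('wrist')
quad(d,st,[(144,70),(496,73),(477,472),(162,470)],.045,(210,0),3)
quad(d,st,[(238,126),(417,126),(411,416),(243,414)],.101,(210,0),3)
goal(.5413,-.20,.2,3.5)
E
python3 -m inch '{"twist":[[0,0,0],[-9,0,0],[-9,0,0],[-9,0,0],[-9,0,0],[-9,0,0],[-9,0,0],[-9,0,0],[-9,0,0],[-8,0,0],[0,0,0]],"travel":[[0,0.06,0],[0,0.06,0],[0,0.06,0],[0,0.05,0],[0,0,0],[0,0,0],[0,0,0],[0,0,0],[0,0,0],[0,0,0],[0,0,0]],"jaw":[1,1,1,1,1,1,1,1,1,1,1]}'
python3 - <<'E'
from h import *
goal(.453,-.1755,.12,82.8)
st=ctrl.state();d=snap('wrist','w31.png')
for b in boxes('wrist',z=.028,st=st,d=d):
    if 30<b[0][3]<90 and 60<b[0][2]<110: print(b)
E
```

```text
0.045 c [ 540.7 -361.8] sides [np.float64(138.2), np.float64(122.7), np.float64(138.5), np.float64(123.2)] ang 3.5 3.4
0.101 c [ 543.7 -364.5] sides [np.float64(83.4), np.float64(53.1), np.float64(84.1), np.float64(54.2)] ang 3.9 3.1
k 0 twist [0.3 0.5 0.4] travel_after [0.0223 0.2644 0.0058] travel_now [0.0206 0.2646 0.0069]
k 180 twist [-179.7   -0.6    0.7] travel_after [ 0.0223 -0.2644 -0.0058] travel_now [0.0206 0.2646 0.0069]
pos [ 0.5517 -0.4643  0.2223] j7 0.68 gap 0.0915 F [ 0.6  0.8 -0.5] t 60.48
jaw head 3.8 toolx [ 0.009 -0.006 -1.   ] tooly [-0.07  1.   -0.01]
time: 61.85
position: [0.508, -0.2181, 0.2207]
ee_rot: [-2.295, 1.563, -0.765]
ft_force: [0.3, -0.5, 0.2]
finger_gap: 0.0916
k 0 twist [ 4.8 -0.3  0.3] travel_after [0.1007 0.0599 0.0354] travel_now [0.1002 0.0572 0.0408]
k 180 twist [-175.2   -0.5   -0.4] travel_after [ 0.1007 -0.0599 -0.0354] travel_now [0.1002 0.0572 0.0408]
pos [ 0.508  -0.2181  0.2207] j7 1.72 gap 0.0916 F [ 0.3 -0.5  0.2] t 61.85
jaw head 87.6 toolx [ 0.005 -0.005 -1.   ] tooly [-1.    0.04 -0.01]
([599.6, -18.2, 83.5, 56.8, 165.4], [479.0, 242.0])
([573.2, -400.3, 103.9, 75.8, 93.6], [182.0, 231.0])
([452.1, -176.7, 84.0, 55.6, 172.9], [356.0, 134.0])
```

View pics/w31.png

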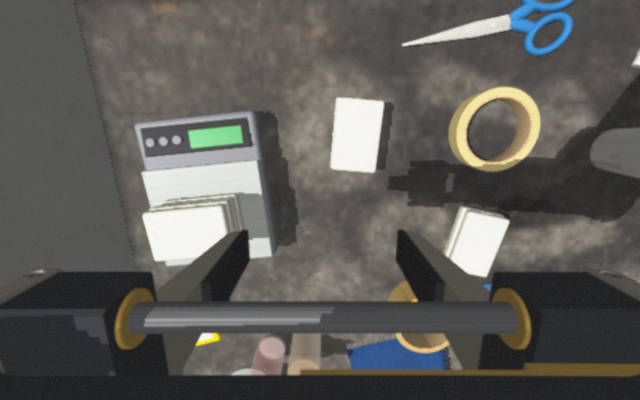

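```bash
python3 -m inch '{"twist":[[4.7,-0.3,0.3],[0,0,0],[0,0,0],[0,0,0],[0,0,0],[0,0,0]],"travel":[[0,0,0],[0.03,0.04,0.025],[0.05,0.018,0.01],[0.04,0,0],[0,0,0],[0,0,0]],"jaw":[1,1,1,1,1,1]}'
python3 - <<'E'
from h import *
goal(.4527,-.1757,.005,82.9)
st=ctrl.state();d=snap('wrist','w32.png')
for b in boxes('wrist',z=.028,st=st,d=d):
    if 30<b[0][3]<90 and 60<b[0][2]<110: print(b)
E
```

```text
time: 62.65
position: [0.4556, -0.1734, 0.1008]
ee_rot: [-1.775, 1.565, -0.343]
ft_force: [0.1, -0.1, -0.0]
finger_gap: 0.0921
k 0 twist [-0.8 -0.1  0.3] travel_after [ 0.0958  0.0026 -0.0027] travel_now [ 0.0958  0.0031 -0.0026]
k 180 twist [1.792e+02 5.000e-01 1.000e-01] travel_after [ 0.0958 -0.0026  0.0027] travel_now [ 0.0958  0.0031 -0.0026]
pos [ 0.4556 -0.1734  0.1008] j7 1.5 gap 0.0921 F [ 0.1 -0.1 -0. ] t 62.65
jaw head 82.1 toolx [ 0.005 -0.002 -1.   ] tooly [-0.99  0.14 -0.01]
([450.7, -175.5, 85.8, 54.0, 172.9], [318.0, 203.0])
```

```bash
python3 -m inch '{"twist":[[-0.8,-0.1,0.3],[0,0,0],[0,0,0],[0,0,0]],"travel":[[0.02,0.0035,-0.0026],[0.025,0,0],[0,0,0],[0,0,0]],"jaw":[1,1,1,1]}'
python3 - <<'E'
from h import *
goal(.452,-.1757,.005,82.9)
E
```

```text
time: 63.2
position: [0.454, -0.1777, 0.0565]
ee_rot: [-1.863, 1.565, -0.417]
ft_force: [-0.3, 0.2, 0.8]
finger_gap: 0.0919
k 0 twist [-0.1 -0.1  0.3] travel_after [0.0515 0.0022 0.0018] travel_now [0.0515 0.0025 0.0019]
k 180 twist [179.9   0.5   0.2] travel_after [ 0.0515 -0.0022 -0.0018] travel_now [0.0515 0.0025 0.0019]
pos [ 0.454  -0.1777  0.0565] j7 1.48 gap 0.0919 F [-0.3  0.2  0.8] t 63.2
jaw head 82.8 toolx [ 0.005 -0.002 -1.   ] tooly [-0.99  0.12 -0.01]
```

```bash
python3 -m inch '{"twist":[[0,-0.1,0.3],[0,0,0],[0,0,0],[0,0,0],[0,0,0]],"travel":[[0.02,0.0025,0.002],[0.018,0,0],[0.01,0,0],[0,0,0],[0,0,0]],"jaw":[1,1,1,1,1]}'
python3 - <<'E'
from h import *
goal(.452,-.1757,.005,82.9)
E
```

```text
time: 63.82
position: [0.4524, -0.1757, 0.0065]
ee_rot: [-1.762, 1.569, -0.317]
ft_force: [0.3, -0.7, 0.4]
finger_gap: 0.092
k 0 twist [-0.1 -0.   0.1] travel_after [ 0.0015  0.0004 -0.0001] travel_now [ 0.0015  0.0004 -0.0001]
k 180 twist [179.9   0.2   0. ] travel_after [ 0.0015 -0.0004  0.0001] travel_now [ 0.0015  0.0004 -0.0001]
pos [ 0.4524 -0.1757  0.0065] j7 1.42 gap 0.092 F [ 0.3 -0.7  0.4] t 63.83
jaw head 82.8 toolx [ 0.002 -0.001 -1.   ] tooly [-0.99  0.12 -0.  ]
```

Grip harder this time (50 N), then lift.

```bash
python3 -m inch '{"twist":[[0,0,0.1],[0,0,0],[0,0,0],[0,0,0],[0,0,0],[0,0,0],[0,0,0]],"travel":[[0.001,0,0],[0,0,0],[0,0,0],[0,0,0],[0,0,0],[0,0,0],[0,0,0]],"jaw":[0.6,0.3,-0.5,-1,-1,-1,-1]}' 50
python3 - <<'E'
from h import *
goal(.452,-.1757,.005,82.9)
E
python3 -m inch '{"twist":[[0,0,0],[0,0,0],[0,0,0],[0,0,0],[9,0,0],[10,0,0],[10,0,0],[10,0,0],[10,0,0],[10,0,0],[10,0,0],[10,0,0]],"travel":[[-0.01,0,0],[-0.04,0,0],[-0.05,0,0],[-0.06,0,0],[-0.03,0,0],[0,0,0],[0,0,0],[0,0,0],[0,0,0],[0,0,0],[0,0,0],[0,0,0]],"jaw":[-1,-1,-1,-1,-1,-1,-1,-1,-1,-1,-1,-1]}'
python3 - <<'E'
from h import *
goal(.5422,-.363,.20,3.5)
E
```

```text
time: 64.7
position: [0.4533, -0.176, 0.0066]
ee_rot: [-1.938, 1.568, -0.492]
ft_force: [0.5, 0.4, -0.5]
finger_gap: 0.0574
k 0 twist [-0.1 -0.1  0.1] travel_after [0.0016 0.0013 0.0002] travel_now [0.0016 0.0013 0.0002]
k 180 twist [1.799e+02 2.000e-01 1.000e-01] travel_after [ 0.0016 -0.0013 -0.0002] travel_now [0.0016 0.0013 0.0002]
pos [ 0.4533 -0.176   0.0066] j7 1.42 gap 0.0574 F [ 0.5  0.4 -0.5] t 64.7
jaw head 82.8 toolx [ 0.002 -0.001 -1.   ] tooly [-0.99  0.12 -0.  ]
time: 66.2
position: [0.4491, -0.1738, 0.2081]
ee_rot: [-0.779, 1.569, -0.756]
ft_force: [0.2, -0.1, -1.8]
finger_gap: 0.0572
k 0 twist [-2.1  0.1  0.1] travel_after [ 0.0081 -0.1946  0.0814] travel_now [ 0.0084 -0.1914  0.0886]
k 180 twist [ 1.779e+02  1.000e-01 -1.000e-01] travel_after [ 0.0081  0.1946 -0.0814] travel_now [ 0.0084 -0.1914  0.0886]
pos [ 0.4491 -0.1738  0.2081] j7 0.26 gap 0.0572 F [ 0.2 -0.1 -1.8] t 66.2
jaw head 1.4 toolx [ 0.001 -0.001 -1.   ] tooly [-0.02  1.   -0.  ]
```

```bash
python3 -m inch '{"twist":[[-2.1,0,0],[0,0,0],[0,0,0],[0,0,0],[0,0,0],[0,0,0],[0,0,0]],"travel":[[0,0,0],[0,-0.04,0.025],[0,-0.055,0.025],[0,-0.055,0.02],[0,-0.035,0.01],[0,0,0],[0,0,0]],"jaw":[-1,-1,-1,-1,-1,-1,-1]}'
python3 - <<'E'
from h import *
goal(.5422,-.363,.15,3.5)
st=ctrl.state();d=snap('wrist','w33.png')
b=d['img'][:,:,::-1];cv2.imwrite('pics/w33h.png',cv2.resize(b[120:320,220:420],None,fx=3,fy=3,interpolation=cv2.INTER_CUBIC))
E
```

```text
time: 67.08
position: [0.5438, -0.3546, 0.2089]
ee_rot: [1.297, 1.569, 1.395]
ft_force: [0.2, 0.1, -1.9]
finger_gap: 0.0572
k 0 twist [ 2.1  0.  -0.1] travel_after [ 0.0589 -0.0083 -0.0021] travel_now [ 0.0589 -0.0083 -0.0024]
k 180 twist [-1.779e+02  1.000e-01  0.000e+00] travel_after [0.0589 0.0083 0.0021] travel_now [ 0.0589 -0.0083 -0.0024]
pos [ 0.5438 -0.3546  0.2089] j7 0.54 gap 0.0572 F [ 0.2  0.1 -1.9] t 67.08
jaw head 5.6 toolx [ 0.     0.002 -1.   ] tooly [-0.1  1.   0. ]
```

View pics/w33h.png

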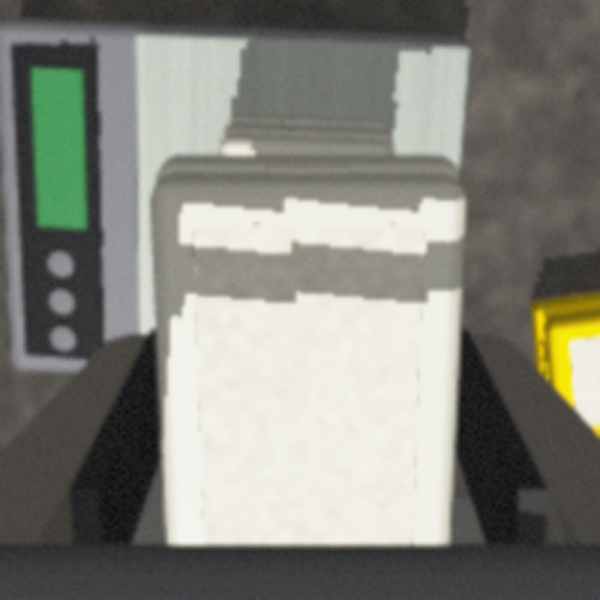

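```bash
cat >> h.py <<'E'
def held(d,st,pts):
    for u,v,dz in pts:
        p=pix2z(d,u,v,st['position'][2]+dz,st); r=R.from_euler('xyz',st['ee_rot']).inv().apply(p-np.array(st['position'])); print((r*1000).round(1))
E
python3 - <<'E'
from h import *
st=ctrl.state();d=ctrl.get_image('wrist')
f=lambda u,v,dz:(u/3+220,v/3+120,dz)
held(d,st,[f(155,183,.0214),f(463,183,.0214),f(162,158,.0074),f(460,158,.0074)])
E
```

```text
[-21.4  44.4 -25.1]
[-21.3  44.5  27.4]
[ -7.4  46.5 -26.1]
[-7.3 46.5 29.2]
```

```bash
python3 -m inch '{"twist":[[2.1,0,-0.1],[0,0,0],[0,0,0],[0,0,0],[0,0,0]],"travel":[[0.02,-0.01,-0.002],[0.03,0,0],[0.025,0,0],[0,0,0],[0,0,0]],"jaw":[-1,-1,-1,-1,-1]}'
python3 - <<'E'
from h import *
goal(.5422,-.3646,.108,3.5)
E
```

```text
time: 67.8
position: [0.5415, -0.3635, 0.1302]
ee_rot: [-2.003, 1.57, -1.943]
ft_force: [0.2, 0.4, -1.3]
finger_gap: 0.0572
k 0 twist [-0.1 -0.   0.1] travel_after [ 0.0222 -0.0011  0.0007] travel_now [ 0.0222 -0.0011  0.0007]
k 180 twist [1.799e+02 1.000e-01 0.000e+00] travel_after [ 0.0222  0.0011 -0.0007] travel_now [ 0.0222 -0.0011  0.0007]
pos [ 0.5415 -0.3635  0.1302] j7 0.5 gap 0.0572 F [ 0.2  0.4 -1.3] t 67.8
jaw head 3.4 toolx [-0.    -0.001 -1.   ] tooly [-0.06  1.   -0.  ]
```

```bash
python3 -m inch '{"twist":[[0,0,0.1],[0,0,0],[0,0,0],[0,0,0]],"travel":[[0.01,-0.001,0.0005],[0.006,0,0],[0,0,0],[0,0,0]],"jaw":[-1,-1,-1,-1]}'
python3 - <<'E'
from h import *
goal(.5422,-.3646,.108,3.5)
E
```

```text
time: 68.3
position: [0.5432, -0.3653, 0.1153]
ee_rot: [-0.57, 1.568, -0.51]
ft_force: [0.6, 0.0, -0.8]
finger_gap: 0.0572
k 0 twist [-0.1  0.1  0.1] travel_after [ 0.0073  0.0007 -0.0009] travel_now [ 0.0073  0.0007 -0.001 ]
k 180 twist [ 1.799e+02  1.000e-01 -2.000e-01] travel_after [ 0.0073 -0.0007  0.0009] travel_now [ 0.0073  0.0007 -0.001 ]
pos [ 0.5432 -0.3653  0.1153] j7 0.5 gap 0.0572 F [ 0.6  0.  -0.8] t 68.3
jaw head 3.4 toolx [ 0.002 -0.001 -1.   ] tooly [-0.06  1.   -0.  ]
```

```bash
python3 -m inch '{"twist":[[0,0.1,0.1],[0,0,0],[0,0,0],[0,0,0]],"travel":[[0.004,0.0007,-0.001],[0.003,0,0],[0.003,0,0],[0.002,0,0]],"jaw":[-1,-1,-1,-1]}'
python3 - <<'E'
from h import *
goal(.5422,-.3646,.108,3.5)
E
```

```text
time: 68.8
position: [0.5428, -0.3655, 0.107]
ee_rot: [-0.821, 1.568, -0.761]
ft_force: [-5.1, 2.5, 13.8]
finger_gap: 0.0574
k 0 twist [-0.1  0.1  0.1] travel_after [-0.001   0.0009 -0.0005] travel_now [-0.001   0.0009 -0.0005]
k 180 twist [ 1.799e+02  2.000e-01 -1.000e-01] travel_after [-0.001  -0.0009  0.0005] travel_now [-0.001   0.0009 -0.0005]
pos [ 0.5428 -0.3655  0.107 ] j7 0.5 gap 0.0574 F [-5.1  2.5 13.8] t 68.8
jaw head 3.4 toolx [ 0.002 -0.002 -1.   ] tooly [-0.06  1.   -0.  ]
```

```bash
python3 -m inch '{"twist":[[0,0,0],[0,0,0],[0,0,0],[0,0,0],[0,0,0],[0,0,0],[0,0,0]],"travel":[[-0.0005,0,0],[0,0,0],[0,0,0],[0,0,0],[0,0,0],[-0.02,0,0],[-0.04,0,0]],"jaw":[0.4,0.6,0.7,0.8,0.9,1,1]}'
python3 -m inch '{"twist":[[0,0,0],[0,0,0],[0,0,0],[0,0,0],[0,0,0]],"travel":[[-0.05,0,0],[-0.03,-0.05,0],[0,-0.05,0],[0,0,0],[0,0,0]],"jaw":[1,1,1,1,1]}'
python3 - <<'E'
from h import *
st=ctrl.state();d=snap('wrist','w34z.png',(210,0,200,200),3)
d2=snap('scene','s34.png',(375,195,80,85),7)
goal(.6,-.018,.2,75.4)
E
```

```text
time: 69.68
position: [0.5416, -0.3646, 0.1674]
ee_rot: [2.645, 1.569, 2.705]
ft_force: [-0.0, -0.4, 0.2]
finger_gap: 0.092
time: 70.3
position: [0.5514, -0.4664, 0.2627]
ee_rot: [-0.622, 1.558, -0.559]
ft_force: [0.5, 1.1, -0.1]
finger_gap: 0.092
k 0 twist [-71.7   0.2   0.7] travel_after [0.0621 0.0655 0.4462] travel_now [0.0595 0.4447 0.077 ]
k 180 twist [108.3   0.7  -0.2] travel_after [ 0.0621 -0.0655 -0.4462] travel_now [0.0595 0.4447 0.077 ]
pos [ 0.5509 -0.4663  0.2621] j7 0.66 gap 0.0915 F [-0.3  0.3 -0.7] t 70.4
jaw head 3.7 toolx [ 0.009 -0.007 -1.   ] tooly [-0.06  1.   -0.01]
```

View pics/w34z.png

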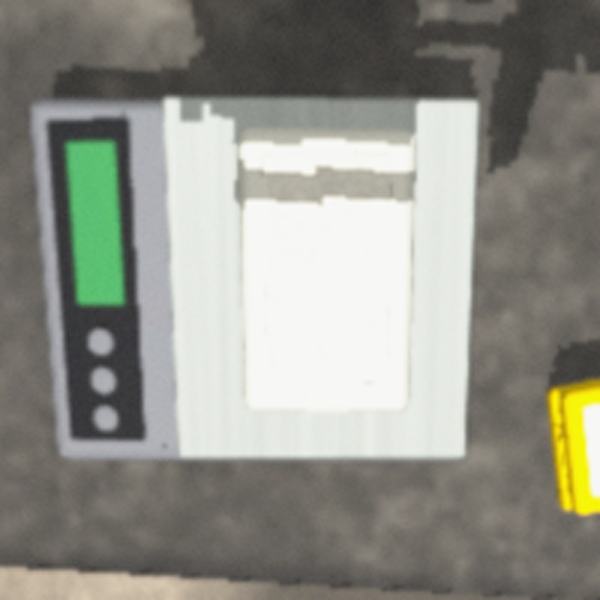

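View pics/s34.png

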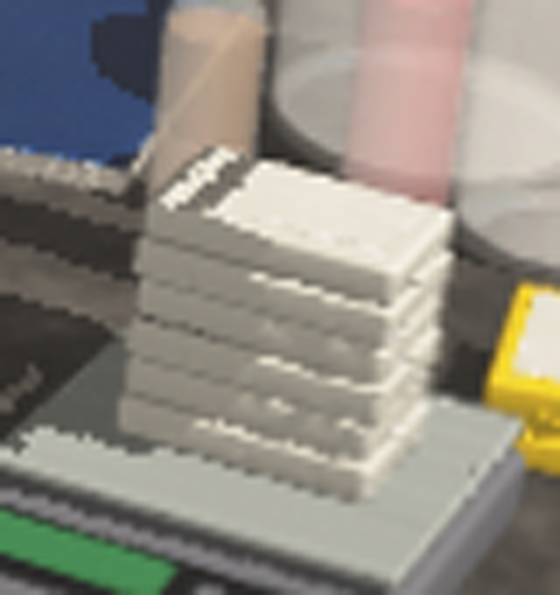

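Three boxes are stacked neatly. The last is box 2, at about (600,-17) mm.

```bash
python3 -m inch '{"twist":[[0,0,0],[-10,0,0],[-10,0,0],[-10,0,0],[-10,0,0],[-10,0,0],[-10,0,0],[-10,0,0],[0,0,0],[0,0,0],[0,0,0]],"travel":[[0,0.06,0],[0,0.06,0],[0,0.06,0.02],[0,0.03,0.03],[0,0,0.03],[0,0,0.03],[0,0,0.03],[0,0,0.04],[0,0,0.04],[0,0,0.03],[0,0,0]],"jaw":[1,1,1,1,1,1,1,1,1,1,1]}'
python3 - <<'E'
from h import *
goal(.6,-.018,.2,75.4)
st=ctrl.state();d=snap('wrist','w35.png')
for b in boxes('wrist',z=.028,st=st,d=d):
    if 30<b[0][3]<90 and 60<b[0][2]<110: print(b)
E
```

```text
time: 71.78
position: [0.656, -0.0515, 0.2609]
ee_rot: [-2.129, 1.564, -0.782]
ft_force: [0.2, -0.5, -0.3]
finger_gap: 0.0918
k 0 twist [ 1.8 -0.2  0.4] travel_after [0.0609 0.0626 0.0183] travel_now [0.0604 0.0624 0.0205]
k 180 twist [-178.2   -0.6   -0.3] travel_after [ 0.0609 -0.0626 -0.0183] travel_now [0.0604 0.0624 0.0205]
pos [ 0.656  -0.0515  0.2609] j7 1.17 gap 0.0918 F [ 0.2 -0.5 -0.3] t 71.78
jaw head 77.2 toolx [ 0.005 -0.005 -1.   ] tooly [-0.98  0.22 -0.01]
([698.1, -418.3, 68.3, 41.0, 13.9], [90.0, 255.0])
([601.0, -16.9, 83.7, 54.6, 165.3], [339.0, 130.0])
```

View pics/w35.png

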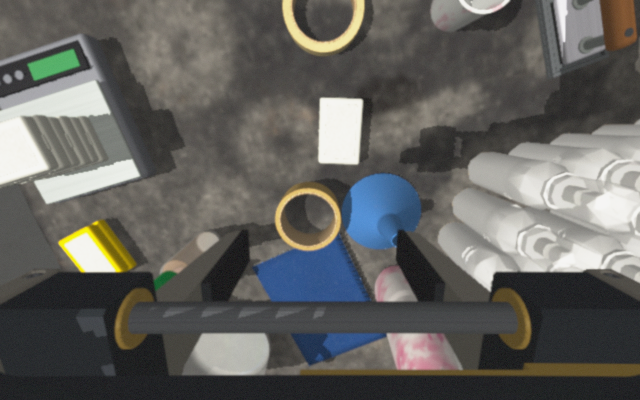

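```bash
python3 -m inch '{"twist":[[1.8,-0.2,0.4],[0,0,0],[0,0,0],[0,0,0],[0,0,0],[0,0,0],[0,0,0]],"travel":[[0,0.03,0.01],[0,0.03,0.008],[0.05,0.002,0],[0.05,0,0],[0.05,0,0],[0,0,0],[0,0,0]],"jaw":[1,1,1,1,1,1,1]}'
python3 - <<'E'
from h import *
goal(.601,-.0165,.005,75.3)
st=ctrl.state();d=snap('wrist','w36.png')
for b in boxes('wrist',z=.028,st=st,d=d):
    if 30<b[0][3]<90 and 60<b[0][2]<110: print(b)
E
```

```text
time: 72.7
position: [0.5981, -0.0333, 0.1108]
ee_rot: [-2.528, 1.56, -1.228]
ft_force: [0.6, -0.2, 0.0]
finger_gap: 0.0919
k 0 twist [-0.8 -0.5  0.3] travel_after [0.1058 0.0014 0.017 ] travel_now [0.1056 0.0023 0.0179]
k 180 twist [179.2   0.5   0.8] travel_after [ 0.1058 -0.0014 -0.017 ] travel_now [0.1056 0.0023 0.0179]
pos [ 0.5981 -0.0333  0.1108] j7 1.01 gap 0.0919 F [ 0.6 -0.2  0. ] t 72.7
jaw head 74.5 toolx [ 0.004 -0.01  -1.   ] tooly [-0.96  0.27 -0.01]
([599.2, -16.4, 87.3, 55.3, 166.2], [341.0, 201.0])
([470.4, -10.3, 95.6, 62.8, 74.4], [308.0, 47.0])
```

```bash
python3 -m inch '{"twist":[[-0.8,-0.5,0.3],[0,0,0],[0,0,0],[0,0,0]],"travel":[[0.02,0.003,0.017],[0.03,0,0],[0,0,0],[0,0,0]],"jaw":[1,1,1,1]}'
python3 - <<'E'
from h import *
goal(.600,-.0162,.005,75.4)
st=ctrl.state();d=snap('wrist','w36.png')
for b in boxes('wrist',z=.028,st=st,d=d):
    if 30<b[0][3]<90 and 60<b[0][2]<110: print(b)
E
```

```text
time: 73.25
position: [0.6036, -0.0129, 0.0634]
ee_rot: [-1.165, 1.561, 0.152]
ft_force: [-0.3, -0.6, 0.2]
finger_gap: 0.0921
k 0 twist [0.  0.2 0.5] travel_after [ 0.0584  0.0027 -0.0041] travel_now [ 0.0584  0.0032 -0.0043]
k 180 twist [-180.    -0.8    0.3] travel_after [ 0.0584 -0.0027  0.0041] travel_now [ 0.0584  0.0032 -0.0043]
pos [ 0.6036 -0.0129  0.0634] j7 0.97 gap 0.0921 F [-0.3 -0.6  0.2] t 73.25
jaw head 75.4 toolx [ 0.01   0.001 -1.   ] tooly [-0.97  0.25 -0.01]
([598.9, -15.4, 87.1, 55.1, 165.4], [316.0, 213.0])
([479.2, -11.6, 95.6, 45.9, 75.7], [274.0, 43.0])
```

```bash
python3 -m inch '{"twist":[[0,0.2,0.5],[0,0,0],[0,0,0],[0,0,0],[0,0,0]],"travel":[[0.02,0.003,-0.0035],[0.022,0,0],[0.012,0,0],[0,0,0],[0,0,0]],"jaw":[1,1,1,1,1]}'
python3 - <<'E'
from h import *
goal(.600,-.0157,.005,75.3)
E
```

```text
time: 73.92
position: [0.6005, -0.0165, 0.0077]
ee_rot: [-1.703, 1.569, -0.388]
ft_force: [-0.1, -0.1, -0.3]
finger_gap: 0.092
k 0 twist [ 0.1 -0.   0.1] travel_after [0.0027 0.0006 0.0006] travel_now [0.0027 0.0006 0.0006]
k 180 twist [-1.799e+02 -1.000e-01 -0.000e+00] travel_after [ 0.0027 -0.0006 -0.0006] travel_now [0.0027 0.0006 0.0006]
pos [ 0.6005 -0.0165  0.0077] j7 0.94 gap 0.092 F [-0.1 -0.1 -0.3] t 73.92
jaw head 75.4 toolx [ 0.001 -0.001 -1.   ] tooly [-0.97  0.25 -0.  ]
```

```bash
python3 -m inch '{"twist":[[0,0,0.1],[0,0,0],[0,0,0],[0,0,0],[0,0,0],[0,0,0],[0,0,0]],"travel":[[0.0025,0.0005,0.0005],[0.001,0,0],[0,0,0],[0,0,0],[0,0,0],[0,0,0],[0,0,0]],"jaw":[0.6,0.3,-0.5,-1,-1,-1,-1]}' 50
python3 - <<'E'
from h import *
goal(.600,-.0157,.005,75.3)
E
python3 -m inch '{"twist":[[0,0,0],[0,0,0],[0,0,0],[0,0,0],[10,0,0],[10,0,0],[10,0,0],[10,0,0],[10,0,0],[10,0,0],[10,0,0]],"travel":[[-0.01,0,0],[-0.04,0,0],[-0.06,0,0],[-0.06,0,-0.02],[-0.05,0,-0.05],[-0.03,0,-0.05],[0,0,-0.04],[0,0,-0.02],[0,0,0],[0,0,0],[0,0,0]],"jaw":[-1,-1,-1,-1,-1,-1,-1,-1,-1,-1,-1]}'
python3 - <<'E'
from h import *
goal(.5422,-.364,.20,3.5)
E
```

```text
time: 74.8
position: [0.6011, -0.0158, 0.0055]
ee_rot: [-1.384, 1.569, -0.068]
ft_force: [0.2, 0.3, -0.9]
finger_gap: 0.0571
k 0 twist [0.1 0.  0.1] travel_after [ 0.0005  0.0011 -0.0002] travel_now [ 0.0005  0.0011 -0.0002]
k 180 twist [-179.9   -0.2    0. ] travel_after [ 0.0005 -0.0011  0.0002] travel_now [ 0.0005  0.0011 -0.0002]
pos [ 0.6011 -0.0158  0.0055] j7 0.94 gap 0.0571 F [ 0.2  0.3 -0.9] t 74.8
jaw head 75.4 toolx [ 0.002 -0.    -1.   ] tooly [-0.97  0.25 -0.  ]
time: 76.18
position: [0.5207, -0.1742, 0.2607]
ee_rot: [-1.16, 1.569, -1.104]
ft_force: [-0.4, -0.8, -1.8]
finger_gap: 0.0572
k 0 twist [-0.3  0.   0.1] travel_after [ 0.0607 -0.1907  0.0098] travel_now [ 0.061  -0.1906  0.0108]
k 180 twist [ 1.797e+02  2.000e-01 -1.000e-01] travel_after [ 0.0607  0.1907 -0.0098] travel_now [ 0.061  -0.1906  0.0108]
pos [ 0.5207 -0.1742  0.2607] j7 0.23 gap 0.0572 F [-0.4 -0.8 -1.8] t 76.17
jaw head 3.2 toolx [ 0.001 -0.002 -1.   ] tooly [-0.06  1.   -0.  ]
```

```bash
python3 -m inch '{"twist":[[0,0,0],[0,0,0],[0,0,0],[0,0,0],[0,0,0],[0,0,0]],"travel":[[0,-0.05,0.003],[0.01,-0.06,0.003],[0.02,-0.055,0.003],[0.02,-0.02,0],[0,0,0],[0,0,0]],"jaw":[-1,-1,-1,-1,-1,-1]}'
python3 - <<'E'
from h import *
goal(.5422,-.364,.16,3.5)
st=ctrl.state();d=snap('wrist','w37.png')
b=d['img'][:,:,::-1];cv2.imwrite('pics/w37h.png',cv2.resize(b[120:320,220:420],None,fx=3,fy=3,interpolation=cv2.INTER_CUBIC))
E
```

```text
time: 76.92
position: [0.5413, -0.3574, 0.2123]
ee_rot: [0.304, 1.568, 0.366]
ft_force: [-0.3, 0.6, -1.8]
finger_gap: 0.0575
k 0 twist [ 0.1  0.2 -0.1] travel_after [ 0.0523 -0.0067  0.0005] travel_now [ 0.0523 -0.0067  0.0003]
k 180 twist [-1.799e+02  1.000e-01  3.000e-01] travel_after [ 0.0523  0.0067 -0.0005] travel_now [ 0.0523 -0.0067  0.0003]
pos [ 0.5413 -0.3574  0.2123] j7 0.51 gap 0.0575 F [-0.3  0.6 -1.8] t 76.92
jaw head 3.6 toolx [ 0.003  0.001 -1.   ] tooly [-0.06  1.    0.  ]
```

View pics/w37h.png

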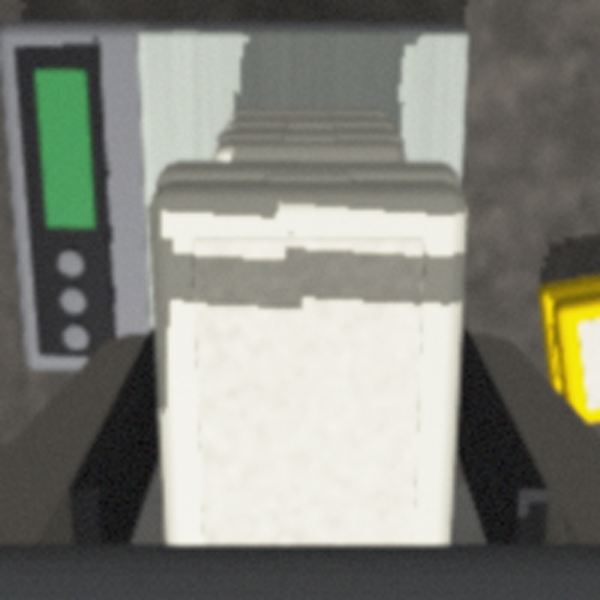

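```bash
python3 - <<'E'
from h import *
st=ctrl.state();d=ctrl.get_image('wrist')
f=lambda u,v,dz:(u/3+220,v/3+120,dz)
held(d,st,[f(155,190,.0225),f(463,190,.0225),f(162,165,.0085),f(460,165,.0085)])
# last stack top, from w34z with pose then
s={'position':[.5512,-.4664,.2625],'ee_rot':[-.622,1.558,-.559]}
quad(d,s,[(166,98),(479,100),(466,458),(179,457)],.045,(210,0),3)
quad(d,s,[(240,130),(414,130),(408,410),(246,410)],.129,(210,0),3)
E
```

```text
[-22.5  43.5 -25. ]
[-22.4  43.5  27.3]
[ -8.5  45.4 -25.9]
[-8.4 45.4 29. ]
0.045 c [ 541.6 -362. ] sides [np.float64(138.8), np.float64(122.6), np.float64(139.0), np.float64(124.7)] ang 3.5 3.4
0.129 c [ 543.6 -365. ] sides [np.float64(84.4), np.float64(53.8), np.float64(84.5), np.float64(54.3)] ang 3.8 3.7
```

```bash
python3 -m inch '{"twist":[[0,0.2,-0.1],[0,0,0],[0,0,0],[0,0,0],[0,0,0]],"travel":[[0.015,-0.007,0.0005],[0.025,0,0],[0.017,0,0],[0,0,0],[0,0,0]],"jaw":[-1,-1,-1,-1,-1]}'
python3 - <<'E'
from h import *
goal(.5422,-.3644,.1345,3.6)
E
```

```text
time: 77.65
position: [0.5447, -0.3622, 0.1551]
ee_rot: [-0.957, 1.567, -0.889]
ft_force: [0.5, 0.4, -2.1]
finger_gap: 0.0574
k 0 twist [0.3 0.1 0.2] travel_after [ 0.0206 -0.002  -0.0027] travel_now [ 0.0206 -0.0019 -0.0027]
k 180 twist [-179.7   -0.3    0.2] travel_after [0.0206 0.002  0.0027] travel_now [ 0.0206 -0.0019 -0.0027]
pos [ 0.5447 -0.3622  0.1551] j7 0.5 gap 0.0574 F [ 0.5  0.4 -2.1] t 77.65
jaw head 3.9 toolx [ 0.003 -0.003 -1.   ] tooly [-0.07  1.   -0.  ]
```

```bash
python3 -m inch '{"twist":[[0.3,0.1,0.2],[0,0,0],[0,0,0],[0,0,0]],"travel":[[0.008,-0.002,-0.0027],[0.006,0,0],[0,0,0],[0,0,0]],"jaw":[-1,-1,-1,-1]}'
python3 - <<'E'
from h import *
goal(.5422,-.3644,.1345,3.6)
E
```

```text
time: 78.15
position: [0.5427, -0.3654, 0.1417]
ee_rot: [-0.494, 1.568, -0.432]
ft_force: [0.2, 0.2, -2.1]
finger_gap: 0.0572
k 0 twist [-0.   0.1  0.1] travel_after [ 0.0072  0.001  -0.0004] travel_now [ 0.0072  0.001  -0.0004]
k 180 twist [ 1.8e+02  1.0e-01 -2.0e-01] travel_after [ 0.0072 -0.001   0.0004] travel_now [ 0.0072  0.001  -0.0004]
pos [ 0.5427 -0.3654  0.1417] j7 0.5 gap 0.0572 F [ 0.2  0.2 -2.1] t 78.15
jaw head 3.6 toolx [ 0.003 -0.001 -1.   ] tooly [-0.06  1.   -0.  ]
```

```bash
python3 -m inch '{"twist":[[0,0.1,0.1],[0,0,0],[0,0,0],[0,0,0]],"travel":[[0.004,0.001,-0.0005],[0.003,0,0],[0.003,0,0],[0.002,0,0]],"jaw":[-1,-1,-1,-1]}'
python3 - <<'E'
from h import *
goal(.5422,-.3644,.1345,3.6)
E
```

```text
time: 78.65
position: [0.543, -0.3654, 0.1337]
ee_rot: [-0.781, 1.567, -0.719]
ft_force: [-4.4, 2.3, 11.7]
finger_gap: 0.0571
k 0 twist [-0.   0.1  0.1] travel_after [-0.0008  0.0011 -0.0007] travel_now [-0.0008  0.0011 -0.0007]
k 180 twist [180.    0.2  -0.2] travel_after [-0.0008 -0.0011  0.0007] travel_now [-0.0008  0.0011 -0.0007]
pos [ 0.543  -0.3654  0.1337] j7 0.5 gap 0.0571 F [-4.4  2.3 11.7] t 78.65
jaw head 3.6 toolx [ 0.003 -0.002 -1.   ] tooly [-0.06  1.   -0.  ]
```

```bash
python3 -m inch '{"twist":[[0,0,0],[0,0,0],[0,0,0],[0,0,0],[0,0,0],[0,0,0],[0,0,0]],"travel":[[-0.0005,0,0],[0,0,0],[0,0,0],[0,0,0],[0,0,0],[-0.02,0,0],[-0.04,0,0]],"jaw":[0.4,0.6,0.7,0.8,0.9,1,1]}'
python3 -m inch '{"twist":[[0,0,0],[0,0,0],[0,0,0],[0,0,0],[0,0,0]],"travel":[[-0.05,0,0],[-0.03,-0.05,0],[0,-0.05,0],[0,0,0],[0,0,0]],"jaw":[1,1,1,1,1]}'
python3 - <<'E'
from h import *
st=ctrl.state();d=snap('wrist','w38z.png',(210,0,200,200),3)
d2=snap('scene','s38.png',(375,185,80,95),6)
snap('scene','s38f.png')
E
```

```text
time: 79.53
position: [0.542, -0.3646, 0.1942]
ee_rot: [2.866, 1.57, 2.928]
ft_force: [-0.2, -0.3, 0.1]
finger_gap: 0.0919
time: 80.15
position: [0.5518, -0.4661, 0.2897]
ee_rot: [-0.619, 1.557, -0.553]
ft_force: [1.2, 0.2, -0.1]
finger_gap: 0.0921
```

View pics/w38z.png

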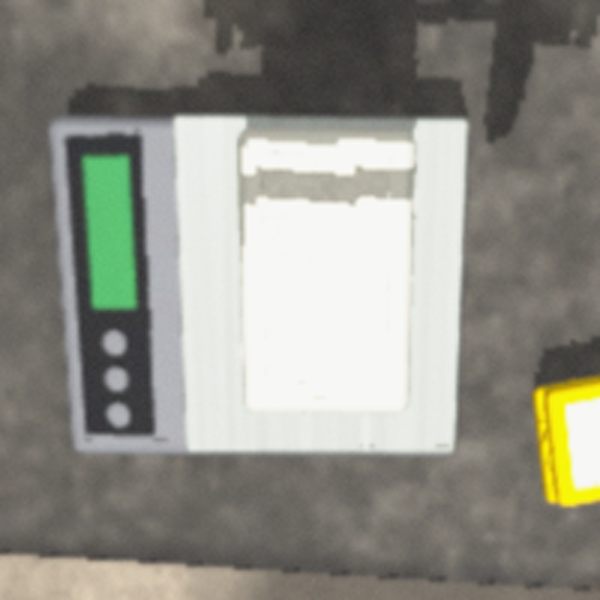

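View pics/s38.png

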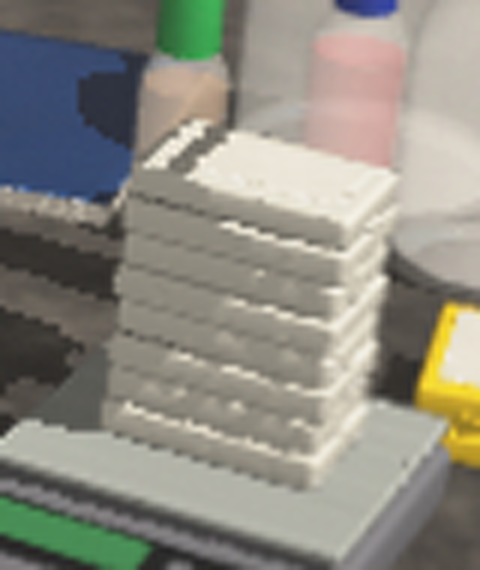

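View pics/s38f.png

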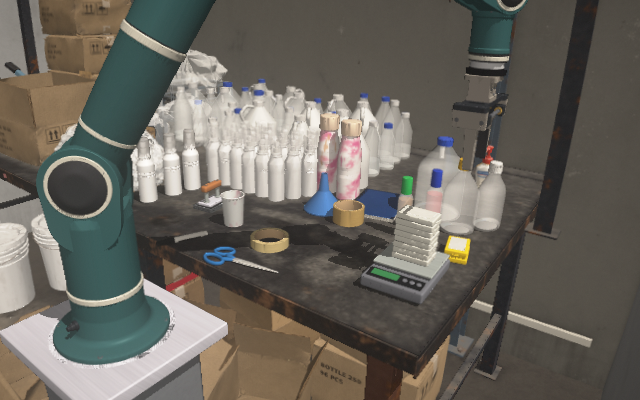

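```bash
python3 - <<'E'
from h import *
st=ctrl.state();d=ctrl.get_image('wrist')
quad(d,st,[(175,116),(468,120),(455,452),(187,452)],.045,(210,0),3)
quad(d,st,[(240,130),(414,130),(408,410),(246,410)],.157,(210,0),3)
d=snap('top','t39.png')
for n in ('box_a_mid','seater_grip','scoop_cup','tape_mask','funnel'):
    print(n,[(np.round(r['rect']).tolist(),round(r['conf'],2)) for r in ctrl.find_in('top',n)])
a=cv2.imread('pics/top0.png').astype(int)[140:290,190:340];b=cv2.imread('pics/t39.png').astype(int)[140:290,190:340]
cv2.imwrite('pics/t39z.png',cv2.resize(np.hstack([a,b]).astype(np.uint8),None,fx=2.6,fy=2.6))
E
```

```text
0.045 c [ 540.6 -361.7] sides [np.float64(139.3), np.float64(123.2), np.float64(138.2), np.float64(124.2)] ang 3.3 3.8
0.157 c [ 543.5 -364.6] sides [np.float64(83.9), np.float64(53.5), np.float64(84.0), np.float64(54.0)] ang 4.0 3.9
box_a_mid [([409.0, 204.0, 33.0, 22.0], 0.6)]
seater_grip [([201.0, 206.0, 16.0, 26.0], 0.77)]
scoop_cup [([241.0, 227.0, 25.0, 20.0], 0.76)]
tape_mask [([288.0, 235.0, 32.0, 33.0], 0.52)]
funnel [([279.0, 149.0, 38.0, 35.0], 0.86)]
```

View pics/t39z.png

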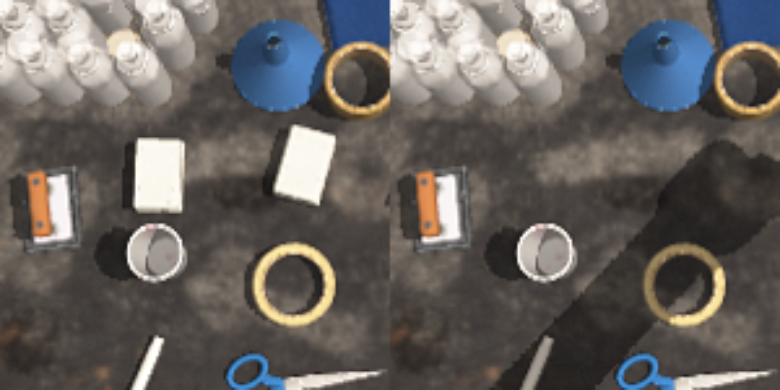

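The before/after view shows the cup, tape and funnel where they were and the seater upright in its rest. The stack is within about 3 mm of the pan centre and square to it. I'm handing in.

```bash
python3 - <<'E'
from h import *
print(ctrl.state()['time'],ctrl.finish_job())
E
```

```text
the job is handed in; nothing more can be done
80.65 None
```

The job is handed in at 80.7 s: all four white boxes are closed and stacked on the scale, and the seater is back upright in its rest. I pressed each lid home with the seater before lifting any box. The force peaked at about 30–48 N each time, and the dark seal gap was gone in the pictures afterwards. I left the yellow look-alike alone.

**Mended on the way:** after the second box went on, I found the first one about 9 mm out of line, either slipped or knocked. I recentred the lower box, then lifted the second and set it down again on top.

**Last checks:**
- **Stack:** the boxes line up to within about 1–2 mm in the scene picture. The top box measures about 3 mm off the pan centre in each direction, part of which is likely camera bias. It is turned under 1° from the pan.
- **Bystanders:** the cup, tape and funnel look the same as at the start, and the gripper was clear of everything.
- **Disagreements:** the fixed cameras and the wrist camera differed by about 2–4 mm. I went by the wrist camera.

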